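# Weigh an antenna ballast string on the hanging scale

## Task

Weigh the ballast string for the wire antenna: press ON on the indicator, hang the white insulator from the stand's cross pin and, while it hangs alone, press ZERO. Then hang every dark weight on the desk below it in one single string, each hooked on the lower pin of the piece above, and when the whole string hangs press HOLD to keep the reading. Press only one key at a time, press ZERO and HOLD only at those moments, leave the string hanging, and don't disturb the other things on the desk.

Things in the scene. Friction and masses are not known exactly. Their poses are not given: they have to be found in the camera images.
- insulator_mid (a point): Middle of the insulator's white ceramic block: 26 mm along x, 58 along y (grasp across this), 32 high, 62 mm above the underside of its feet; a thin steel plate, 52 mm wide, just below it. Whole: 126 mm tall, about 240 g. Axes: y along its pin, z up. Starts standing on its feet, hook up, hook shank on the -x side, its x axis turned 0 to 30 deg left of world x.
- insulator_crook (a point): Hook seat: where a bar's centre lies when this hangs on it; 54 mm above _mid, 33 above the body's top. Hook of 4 mm strip, 18 mm wide: shank on the -x side (12 to 17 mm off centre), inverted-V crown, free tip on the +x side ending about 8 mm below the seat: it goes over a bar from the bar's robot side, about 17 mm high, then is lowered.
- insulator_pin (a point): Lower loop: centre of an 8 mm cross pin along y, 54 mm below _mid, 8 mm above the underside of the feet. Two cheeks, 36 mm clear between them, carry it; the opening above the pin centre is 33 mm high. Feet 60 mm along x, 52 mm over their outsides in y. Hook, pin, cheeks and feet are alike on all four pieces.
- weight1_mid (a point): Middle of the top block of a dark cast-steel weight (three alike; two or three are present): 24 mm along x, 66 along y (grasp across this), 18 high, 50 mm above the underside of its feet. Whole: 102 mm tall, about 280 g. Axes and starting stance as the insulator.
- weight1_crook (a point): Hook seat of this weight (hook as on the insulator): 42 mm above _mid, 33 mm above the block's top.
- weight1_pin (a point): Lower loop of this weight (pin, cheeks, feet as on the insulator): pin centre 42 mm below _mid.
- weight2_mid (a point): Middle of the top block of another weight, like weight1; may be absent.
- weight2_crook (a point): Its hook seat, 42 mm above _mid.
- weight2_pin (a point): Its lower pin centre, 42 mm below _mid.
- weight3_mid (a point): Middle of the top block of another weight, like weight1; may be absent.
- weight3_crook (a point): Its hook seat, 42 mm above _mid.
- weight3_pin (a point): Its lower pin centre, 42 mm below _mid.
- stand_pin (a point): Centre of the fixed 8 mm cross pin (along y) under the load cell of the weighing stand, 385 mm up; x points level to the column 120 mm behind. Between cheeks 36 mm apart; opening 35 mm high above the pin centre; cell above it 24 x 52 mm, arm from 472 mm up reaching 13 mm in front of the pin. Free below, save two 12 mm high feet at y = +-100 mm. The stand is 510 mm tall.
- key_on_top (a point): The ON key: the leftmost of three (as seen from the robot). Round white key, 28 mm across, on the front ledge of the grey indicator box (190 mm wide, ledge 28 mm high; a display housing 62 mm high begins 33 mm behind the key centres). Centre of its upper face; pushed straight down.
- key_on (a joint): Travel of this spring key in m: 0 up, 0.006 fully down (about 4 N). It counts as pressed beyond about 0.004 and springs back.
- key_zero_top (a point): The ZERO key: the middle one, 56 mm from each neighbour. Round white key, 28 mm across, on the front ledge of the grey indicator box (190 mm wide, ledge 28 mm high; a display housing 62 mm high begins 33 mm behind the key centres). Centre of its upper face; pushed straight down.
- key_zero (a joint): Travel of this spring key in m: 0 up, 0.006 fully down (about 4 N). It counts as pressed beyond about 0.004 and springs back.
- key_hold_top (a point): The HOLD key: the rightmost of three (as seen from the robot). Round white key, 28 mm across, on the front ledge of the grey indicator box (190 mm wide, ledge 28 mm high; a display housing 62 mm high begins 33 mm behind the key centres). Centre of its upper face; pushed straight down.
- key_hold (a joint): Travel of this spring key in m: 0 up, 0.006 fully down (about 4 N). It counts as pressed beyond about 0.004 and springs back.
- mug: Bystander: blue ceramic mug, 80 mm across, 95 mm tall, handle at its side. Origin at its underside.
- fist_mic: Bystander: black hand microphone lying flat, 95 x 55 x 26 mm. Origin at its underside.
- dummy_load: Bystander: aluminium finned dummy-load box, 60 x 38 x 39 mm. Origin at its underside.
- tape: Bystander: roll of black tape lying flat, 90 mm across, 19 mm high. Origin at its underside.
- jar: Bystander: small closed glass jar, 60 mm across, 75 mm tall. Origin at its underside.
Not all that is in view belongs to the job. Leave any pink or red look-alike of the part that bears weight1_mid alone.

How it is judged:
By the outcome, as a careful person would: the job done as asked, in the order asked, and still so for the second after the job is handed in, with the robot touching nothing.
Of weight1, weight2, weight3 only 2 to 3 are there at a start; the rules pass over those that are not, and their reading is None.
At some moment in a run one of weight1, weight2, weight3 may be knocked a few centimetres aside while the robot is not near it.
It also fails if it takes over 210 s, if anything falls off the work surface, if the arm or the gripper's body presses on something with over 40 N, if the wrist force passes 120 N, or if a joint passes its speed limit or range.

## Robot

A 7-joint arm with a two-finger parallel gripper is mounted at the origin on the work surface. World frame = base frame: x ahead of the robot, y to its left, z up, the work surface at z = 0. Lengths are in m, angles in rad, forces in N, time in s.
With the tool pointing down it reaches from about 0.425 to 1.025 m from the base axis. Payload 9.4 kg.
Tool frame: the origin (TCP) lies on the centre line of the jaws, within the pads' length; the fingertips stand 14 mm ahead of it and the grasp point (between the pads) lies 5 mm behind it; z points along the fingers, y is the direction in which the jaws open and shut (so a half turn about z gives the same grasp; the last joint's range is limited). The gripper opens to 93 mm and grips with 3 to 60 N. Pads are 15 mm wide; open, the fingers measure 128 mm over their backs; the gripper's body (75 mm by 188 mm) begins 65 mm behind the grasp point.
Start: joints at [1.214, 0.599, -0.003, 1.599, 0.002, 0.943, -0.08], TCP at [0.2, -0.697, 0.205] pointing down, gripper open.
Joint ranges: [-2.57, 2.57], [-0.35, 1.97], [-1.29, 1.29], [0.11, 2.56], [-1.05, 4.19], [0.11, 1.86], [-2.63, 2.63]. Speed limits (rad/s): [2.22, 2.22, 3.01, 3.01, 3.14, 3.14, 3.14].

## Interface

Orientations are given as a unit quaternion [x, y, z, w].
In Python, from workcell import * gives the robot as it stands.
- The arm moves only by the tool play_rows, never from a script. Its argument "rows" is a list of rows, each an object of numbers: "dx", "dy", "dz": the shift along the world's x, y, z each as a share of 0.15 m, from -1 to 1; "ax", "ay", "az": the turn, a rotation vector about the world's x, y, z each as a share of 90 degrees, from -1 to 1; "claw": the opening, from -1 (shut) to 1 (fully open), so that 0 is half open. A call has 1 to 8 rows; each row is the pose to reach, as a shift and turn from the pose commanded when the call began; what a row does not reach only later rows make up. A row lasts 1/8 s, in which the tool goes at most 62.5 mm and 10.7 degrees, less where a joint would pass 70% of its speed; a pose out of reach is approached as far as the arm can. A call with a number of a shift or a turn outside -1 to 1 is refused whole. A call with a gripper value outside its range is refused whole. The fingers move at their own pace and stop on an object; the grip force is fixed at half the most. Time passes only in rows, so rows that repeat a pose let the fingers close. It gives the time, the measured TCP pose, the force and the opening at its end, in the units of the state.
- get_state(): the state, without advancing time (a new reading comes with each control period).
- get_image(name): name is "side" or "top" or "wrist"; returns a dict with "pixels" (480x640x3 uint8, blue, green, red), "depth" (480x640 float32, m along the optical axis (not along the pixel's ray), 0 where there is no reading), "fovy" (degrees; the focal length in pixels is half the picture's height over the tangent of half this angle, whatever the lens; pixels are square), "cx", "cy" (the principal point, pixels), "R" (3x3) and "t" (3): a world point X has camera coordinates R X + t. Camera axes: x right, y down, z forward; pixel columns grow to the right and rows downward; lengths in m; the calibration is good to about 2 mm. A picture is of the moment at which its call begins.
- sign_off(): hands the job in, once; it reports no verdict.
The state is a dict: "time_s": time; "qpos": joint angles; "qvel": joint speeds; "joint_efforts": joint torques, N m; "tcp_pos": TCP position; "orientation": TCP orientation; "force": force on the tool from outside, world axes, zero at the start; "moment": the same for the moment, N m; "opening": finger opening in m.
Only numpy, scipy, OpenCV 4.12 (cv2) and the standard library are available. Lean on these libraries where they do the work, as an engineer would, in place of code of your own. Each camera call takes 0.05 s, during which the arm holds its last target.

## Working session

There is one attempt and no reset: what is moved stays moved. The work goes in short steps, Python scripts to look and compute and a tool call to move; the robot and the scene stay as the last step left them, time stands still between calls to the robot, and variables do not carry over. Pictures are saved under pics/ and viewed, and the job is handed in when it is done.

Besides the shell and the picture viewer there is one more tool, called after "Call:" as name(argument=value, ...) on one line, values as JSON. play_rows: Moves the arm, as the interface text tells. Its arguments: {"type":"object","properties":{"rows":{"type":"array","items":{"type":"object","properties":{"dx":{"type":"number","minimum":-1,"maximum":1},"dy":{"type":"number","minimum":-1,"maximum":1},"dz":{"type":"number","minimum":-1,"maximum":1},"ax":{"type":"number","minimum":-1,"maximum":1},"ay":{"type":"number","minimum":-1,"maximum":1},"az":{"type":"number","minimum":-1,"maximum":1},"claw":{"type":"number"}}}}},"required":["rows"]}

```bash
ls; mkdir -p pics; python3 - <<'E'
from workcell import *
import cv2
s=get_state(); print({k:(s[k]) for k in ('time_s','tcp_pos','orientation','force','opening')})
for n in ("side","top","wrist"):
    im=get_image(n); cv2.imwrite(f"pics/{n}0.png",im["pixels"]); print(n,im["fovy"],im["cx"],im["cy"],im["R"],im["t"])
E
```

```text
pics
{'time_s': 0.0, 'tcp_pos': array([ 0.200033  , -0.69632486,  0.20387456]), 'orientation': array([ 9.90226488e-01,  1.39466479e-01, -1.83818706e-04, -7.55353685e-04]), 'force': array([-0.06353124,  1.26133511,  0.71217249]), 'opening': 0.09270206633107485}
side 42.61067579418348 319.4023339718821 232.9392629635909 [[-0.86899772 -0.4947354  -0.00893512]
 [-0.28520586  0.51555397 -0.80799859]
 [ 0.40435204 -0.69960059 -0.58911666]] [0.51097415 0.35321492 1.27499824]
top 56.288995307695934 320.28264077017263 238.27983041271392 [[-0.02300421 -0.9996189  -0.0152595 ]
 [-0.99599508  0.02423456 -0.08606093]
 [ 0.08639794  0.01321863 -0.99617301]] [0.0149021  0.61097561 1.12948356]
wrist 66.19891597095297 320.7446633234775 241.15305100027481 [[ 0.27513054 -0.96140457 -0.00210675]
 [-0.93105753 -0.26699092  0.24869204]
 [-0.23965615 -0.06646127 -0.96858032]] [-0.72384413 -0.02893216  0.39078182]
```

```bash
cat > h.py <<'E'
from workcell import *
import cv2, numpy as np
np.set_printoptions(precision=4,suppress=True)
def cloud(im):
    f=240/np.tan(np.radians(im["fovy"])/2); v,u=np.mgrid[0:480,0:640]; d=im["depth"]
    P=np.stack([(u-im["cx"])*d/f,(v-im["cy"])*d/f,d],-1)
    W=(P-im["t"])@im["R"]; W[d<=0]=np.nan; return W
def proj(im,X):
    f=240/np.tan(np.radians(im["fovy"])/2); c=np.asarray(X)@im["R"].T+im["t"]
    return np.stack([c[...,0]/c[...,2]*f+im["cx"],c[...,1]/c[...,2]*f+im["cy"]],-1)
def crop(px,u0,u1,v0,v1,name,k=None):
    c=px[v0:v1,u0:u1]; k=k or min(800/(u1-u0),600/(v1-v0))
    cv2.imwrite("pics/"+name,cv2.resize(c,None,fx=k,fy=k,interpolation=cv2.INTER_CUBIC))
def st():
    s=get_state(); print(round(s["time_s"],2),s["tcp_pos"],s["orientation"],"F",s["force"],"op",s["opening"],"q",s["qpos"]); return s
E
python3 - <<'E'
from h import *
for n in ("top","side","wrist"):
    im=get_image(n); print(n,"cam at",-im["R"].T@im["t"])
    if n!="wrist":
        W=cloud(im); np.save(n+"_W.npy",W)
        pts={"top":[(329,228),(276,228),(228,246),(178,267),(288,309),(311,309),(334,309),(395,230),(447,288),(570,165),(530,200),(411,310),(308,157),(184,192),(264,188),(355,180),(466,306),(219,339)],"side":[(307,284),(273,318),(262,360),(243,415),(382,115),(377,75)]}[n]
        for u,v in pts: print((u,v),W[v,u])
    if n=="top": crop(im["pixels"],150,350,170,300,"t_c.png"); crop(im["pixels"],370,620,90,310,"t_s.png")
    if n=="side": crop(im["pixels"],210,360,230,450,"s_c.png"); crop(im["pixels"],300,440,40,280,"s_s.png")
E
```

```text
top cam at [ 0.5113 -0.0148  1.178 ]
(329, 228) [ 0.629  -0.0222  0.1015]
(276, 228) [0.6328 0.1065 0.0957]
(228, 246) [0.5926 0.226  0.0854]
(178, 267) [0.5448 0.3569 0.061 ]
(288, 309) [0.4341 0.0848 0.0488]
(311, 309) [0.433  0.0273 0.0516]
(334, 309) [ 0.4316 -0.0299  0.0497]
(395, 230) [ 0.629  -0.1941  0.0149]
(447, 288) [ 0.4763 -0.321   0.0172]
(570, 165) [ 0.6699 -0.3822  0.5129]
(530, 200) [ 0.6201 -0.3239  0.5031]
(411, 310) [ 0.4211 -0.2302 -0.0011]
(308, 157) [0.8121 0.0259 0.0755]
(184, 192) [0.7446 0.3592 0.0088]
(264, 188) [0.7331 0.1352 0.0911]
(355, 180) [ 0.7536 -0.091   0.0615]
(466, 306) [ 0.4312 -0.3602  0.0402]
(219, 339) [0.3607 0.2639 0.0234]
side cam at [0.0292 0.9627 1.0411]
(307, 284) [ 0.6253 -0.0056  0.0592]
(273, 318) [0.6318 0.1353 0.061 ]
(262, 360) [0.5762 0.2612 0.0727]
(243, 415) [0.5378 0.3854 0.0581]
(382, 115) [ 1.4285 -2.2417 -0.6019]
(377, 75) [ 0.5869 -0.2733  0.5026]
wrist cam at [ 0.2659 -0.6778  0.3845]
```

```bash
cat >> h.py <<'E'
from scipy.optimize import least_squares
def boxes(kind):
    h=50 if kind=="w" else 62; top=9 if kind=="w" else 16; hy=33 if kind=="w" else 29; hx=12 if kind=="w" else 13
    B=[((-hx,-hy,h-top),(hx,hy,h+top))]
    for s in (-1,1):
        B.append(((-30,min(s*18,s*26),0),(30,max(s*18,s*26),5)))
        B.append(((-9,min(s*18,s*22),0),(9,max(s*18,s*22),h-top)))
    B.append(((-4,-18,4),(4,18,12)))
    B.append(((-17,-9,h+top),(-12,9,h+top+32)))
    B.append(((-17,-9,h+top+30),(17,9,h+top+42)))
    return np.array(B)/1000
def sdist(P,B):
    c=(B[:,0]+B[:,1])/2; e=(B[:,1]-B[:,0])/2
    q=np.abs(P[:,None]-c)-e
    return np.abs(np.linalg.norm(np.maximum(q,0),axis=2)+np.minimum(q.max(2),0)).min(1)
def fit(clouds,x,y,kind,yaw=0.25,r=0.065,zmin=0.012):
    B=boxes(kind); P=[]
    for W in clouds:
        m=(np.hypot(W[...,0]-x,W[...,1]-y)<r)&(W[...,2]>zmin)&(W[...,2]<.16); P.append(W[m])
    n=[len(p) for p in P]; P=np.concatenate(P)
    def f(p):
        c,s=np.cos(p[2]),np.sin(p[2]); d=P-[p[0],p[1],p[3]]
        L=np.stack([c*d[:,0]+s*d[:,1],-s*d[:,0]+c*d[:,1],d[:,2]],1); return sdist(L,B)*1000
    best=None
    for y0 in (yaw-.25,yaw,yaw+.25):
        r_=least_squares(f,[x,y,y0,0],loss="soft_l1",f_scale=2.,x_scale=[.01,.01,.1,.01],diff_step=1e-4)
        if best is None or r_.cost<best.cost: best=r_
    return best.x,np.median(np.abs(f(best.x))),n
E
python3 - <<'E'
from h import *
C=[np.load("top_W.npy"),np.load("side_W.npy")]
for nm,x,y,k in (("A",.545,.365,"w"),("I",.59,.24,"i"),("B",.632,.118,"w"),("C",.629,-.015,"w")):
    for cc in (C,C[:1],C[1:]):
        p,r,n=fit(cc,x,y,k); print(nm,p[:2],"yaw",np.degrees(p[2]),"z",p[3],"res mm",r,n)
# stand arm
W=C[0]
m=(W[...,2]>.46)&(W[...,0]>.4); 
v,u=np.where(m); print(u.min(),u.max(),v.min(),v.max()); 
S=np.concatenate([c[(c[...,2]>.3)&(c[...,2]<.52)&(c[...,0]>.4)&(c[...,1]<-.15)] for c in C])
for a in (-52,-50.3,-48):
    t=np.radians(a); X=np.array([np.cos(t),np.sin(t)]);Y=np.array([-X[1],X[0]])
    s=S[:,:2]@X; q=S[:,:2]@Y
    for z0,z1 in ((.47,.52),(.42,.465),(.39,.42),(.375,.39),(.3,.37)):
        mm=(S[:,2]>z0)&(S[:,2]<z1); print(a,z0,mm.sum(),np.percentile(s[mm],[1,5,50,99]),np.percentile(q[mm],[1,50,99]))
E
```

```text
A [0.5462 0.3688] yaw 26.301538778340966 z 0.0022611289627905893 res mm 1.6201905661426819 [345, 619]
A [0.5467 0.3654] yaw 26.491920731210975 z 0.001578966472989373 res mm 1.4237480487554344 [345]
A [0.547  0.3705] yaw 25.67084987558667 z 0.00255478669000801 res mm 1.627647235085912 [619]
I [0.5949 0.2373] yaw 11.500886517837253 z 0.007048851618874582 res mm 1.7174638052997582 [332, 739]
I [0.5934 0.2342] yaw 11.868991509983804 z 0.0062209989467010346 res mm 1.5774671963980795 [332]
I [0.595  0.2384] yaw 11.888073612044007 z 0.007599719295082638 res mm 1.569073218000011 [739]
B [0.642  0.1167] yaw 3.195131615562384 z 0.0024673569623557437 res mm 1.633061328436325 [304, 523]
B [0.6417 0.1125] yaw 2.945255755951029 z 0.0013825304878311777 res mm 1.5082918827443743 [304]
B [0.642  0.1175] yaw 3.2029649468825836 z 0.003358476375247316 res mm 1.514334553120283 [523]
C [ 0.638  -0.0249] yaw 10.846395708933258 z 0.0021449908409447048 res mm 1.710879632253088 [302, 426]
C [ 0.6375 -0.0267] yaw 10.966488521363821 z 0.001456830300339604 res mm 1.3771438436328207 [302]
C [ 0.6379 -0.0243] yaw 
[... 437 characters left out ...]
50.3 0.47 5517 [0.5779 0.58   0.6727 0.7339] [0.2367 0.2701 0.3225]
-50.3 0.42 1148 [0.5757 0.578  0.5831 1.3377] [-0.5325  0.271   0.3033]
-50.3 0.39 1081 [0.5773 0.5801 1.3199 1.8146] [-0.5351 -0.3557  1.3842]
-50.3 0.375 712 [0.5791 0.5814 1.3408 1.8615] [-0.5338  0.2477  1.3848]
-50.3 0.3 3529 [0.689  0.6928 1.4161 2.0672] [-0.534   0.2834  1.3985]
-48 0.47 5517 [0.5879 0.5902 0.6834 0.7441] [0.208  0.2437 0.2941]
-48 0.42 1148 [0.586  0.5881 0.5934 1.3183] [-0.5833  0.246   0.2784]
-48 0.39 1081 [0.5867 0.5903 1.299  1.8664] [-0.5862 -0.4128  1.3131]
-48 0.375 712 [0.5896 0.5918 1.3217 1.9114] [-0.5846  0.2238  1.3141]
-48 0.3 3529 [0.6992 0.7032 1.4003 2.1104] [-0.5851  0.2547  1.3281]
```

```bash
python3 - <<'E'
from h import *
for nm in ("top","side"):
    c=np.load(nm+"_W.npy").reshape(-1,3)
    S=c[(np.hypot(c[:,0]-.57,c[:,1]+.28)<.12)&(c[:,2]>.37)]
    a=np.radians(-50.3); X=np.array([np.cos(a),np.sin(a)]);Y=np.array([-X[1],X[0]])
    s=S[:,:2]@X; q=S[:,:2]@Y
    for z0,z1 in ((.495,.52),(.475,.495),(.42,.465),(.395,.42),(.375,.395)):
        m=(S[:,2]>z0)&(S[:,2]<z1)&(s<.60)
        if m.sum()<3: continue
        front=m&(s<np.percentile(s[m],5)+.006)
        A=np.c_[q[front],np.ones(front.sum())]; k=np.linalg.lstsq(A,s[front],rcond=None)[0] if front.sum()>5 else None
        print(nm,z0,m.sum(),"s",np.percentile(s[m],[2,50,98]),"q",np.percentile(q[m],[1,50,99]),"slope deg",np.degrees(np.arctan(k[0])) if k is not None else None)
    L=c[(np.hypot(c[:,0]-.56,c[:,1]+.26)<.2)&(c[:,2]>.006)&(c[:,2]<.02)]
    s=L[:,:2]@X; q=L[:,:2]@Y; print(nm,len(L),"legs s",np.percentile(s,[1,2,50,98]),"q",np.percentile(q,[1,2,98,99]))
im=get_image("top"); crop(im["pixels"],470,550,180,260,"t_p.png",7)
im=get_image("side"); crop(im["pixels"],350,410,50,140,"s_p.png",6.6)
E
```

```text
top 0.495 424 s [0.5788 0.5884 0.5994] q [0.2428 0.2629 0.2818] slope deg -0.04331014380257309
top 0.475 128 s [0.5785 0.5794 0.5984] q [0.2434 0.2687 0.2823] slope deg 1.350675995786987
top 0.42 337 s [0.5793 0.5805 0.5981] q [0.2362 0.2679 0.2942] slope deg -0.20494345866037234
top 0.395 71 s [0.5794 0.5809 0.598 ] q [0.2362 0.2819 0.288 ] slope deg -0.5651869665879882
top 0.375 83 s [0.5794 0.5884 0.5984] q [0.2377 0.2633 0.2877] slope deg -0.8399124896242237
top 2104 legs s [0.4001 0.4054 0.6012 0.6994] q [0.103  0.1157 0.3837 0.4082]
side 0.495 125 s [0.5751 0.5827 0.5992] q [0.2454 0.2658 0.2847] slope deg -0.7102507304936891
side 0.475 151 s [0.575  0.5804 0.5955] q [0.2436 0.266  0.2846] slope deg -1.8721448768034867
side 0.42 421 s [0.5754 0.5812 0.5974] q [0.2377 0.2668 0.2954] slope deg -0.27611040353070576
side 0.395 95 s [0.5746 0.582  0.599 ] q [0.2386 0.2818 0.2905] slope deg 1.437269550227838
side 0.375 106 s [0.5778 0.5857 0.5958] q [0.2377 0.2633 0.2908] slope deg 1.2815626333149046
side 1743 legs s [0.3968 0.3989 0.5812 0.709 ] q [0.083  0.0996 0.3913 0.4162]
```

Call:
play_rows(rows=[{"dx": 1, "dy": 1, "claw": -1}, {"dx": 1, "dy": 1, "claw": -1}, {"dx": 1, "dy": 1, "claw": -1}, {"dx": 1, "dy": 1, "claw": -1}])

```text
schema error: expected keys dx, dy, dz, ax, ay, az, claw
```

Call:
play_rows(rows=[{"dx": 0.667, "dy": 1, "claw": -1}, {"dx": 0.667, "dy": 1, "claw": -1}, {"dx": 0.667, "dy": 1, "claw": -1}, {"dx": 0.667, "dy": 1, "claw": -1}])

```text
schema error: expected keys dx, dy, dz, ax, ay, az, claw
```

Call:
play_rows(rows=[{"dy": 1, "claw": -1}, {"dy": 1, "claw": -1}, {"dy": 1, "claw": -1}])

```text
schema error: expected keys dx, dy, dz, ax, ay, az, claw
```

Call:
play_rows(rows=[{"dy": 1, "claw": -1}, {"dy": 1, "claw": -1}, {"dy": 1, "claw": -1}])

```text
schema error: expected keys dx, dy, dz, ax, ay, az, claw
```

```bash
python3 - <<'E'
from h import *
st()
im=get_image("wrist"); cv2.imwrite("pics/w1.png",im["pixels"])
W=cloud(im); np.save("w1.npy",W)
t=np.load("top_W.npy"); s=np.load("side_W.npy")
for u,v in ((288,309),(311,309),(334,309)): print(np.median(t[v-2:v+3,u-2:u+3].reshape(-1,3),0))
for u,v in ((359,341),(371,325),(382,311)): print(np.median(s[v-2:v+3,u-2:u+3].reshape(-1,3),0))
E
```

```text
0.4 [ 0.2002 -0.6967  0.2046] [ 0.9902  0.1395 -0.0001 -0.0001] F [0.6387 0.5077 0.0707] op 0.09324023224896687 q [ 1.2143  0.5994 -0.0025  1.5995  0.0018  0.9429 -0.0798]
[0.4342 0.0846 0.0516]
[nan nan nan]
[ 0.4316 -0.0299  0.0514]
[0.4335 0.0951 0.0504]
[0.4308 0.037  0.0514]
[ 0.4303 -0.0159  0.0493]
```

Call:
play_rows(rows=[{"dx": 1, "dy": 1, "dz": 0, "ax": 0, "ay": 0, "az": 0, "claw": -1}, {"dx": 1, "dy": 1, "dz": 0, "ax": 0, "ay": 0, "az": 0, "claw": -1}, {"dx": 1, "dy": 1, "dz": 0, "ax": 0, "ay": 0, "az": 0, "claw": -1}, {"dx": 1, "dy": 1, "dz": 0, "ax": 0, "ay": 0, "az": 0, "claw": -1}])

```text
time_s: 0.95
tcp_pos: [0.3539, -0.5434, 0.205]
orientation: [0.99, 0.142, 0.001, -0.0]
force: [0.4, -1.6, 0.5]
opening: 0.0574
```

Call:
play_rows(rows=[{"dx": 0.667, "dy": 1, "dz": 0, "ax": 0, "ay": 0, "az": 0, "claw": -1}, {"dx": 0.667, "dy": 1, "dz": 0, "ax": 0, "ay": 0, "az": 0, "claw": -1}, {"dx": 0.667, "dy": 1, "dz": 0, "ax": 0, "ay": 0, "az": 0, "claw": -1}])

```text
time_s: 1.32
tcp_pos: [0.4516, -0.3948, 0.205]
orientation: [0.99, 0.14, 0.0, 0.0]
force: [1.1, -0.6, -0.2]
opening: 0.0273
```

Call:
play_rows(rows=[{"dx": 0, "dy": 1, "dz": 0, "ax": 0, "ay": 0, "az": 0, "claw": -1}, {"dx": 0, "dy": 1, "dz": 0, "ax": 0, "ay": 0, "az": 0, "claw": -1}, {"dx": 0, "dy": 1, "dz": 0, "ax": 0, "ay": 0, "az": 0, "claw": -1}])

```text
time_s: 1.7
tcp_pos: [0.4503, -0.2431, 0.205]
orientation: [0.99, 0.141, 0.0, -0.0]
force: [0.3, -0.6, 0.3]
opening: 0.0013
```

Call:
play_rows(rows=[{"dx": 0, "dy": 1, "dz": 0, "ax": 0, "ay": 0, "az": 0, "claw": -1}, {"dx": 0, "dy": 1, "dz": 0, "ax": 0, "ay": 0, "az": 0, "claw": -1}, {"dx": 0, "dy": 1, "dz": 0, "ax": 0, "ay": 0, "az": 0, "claw": -1}])

```text
time_s: 2.08
tcp_pos: [0.4502, -0.0935, 0.2051]
orientation: [0.99, 0.141, 0.0, -0.0]
force: [0.5, -1.1, -0.1]
opening: 0.0003
```

```bash
python3 - <<'E'
from h import *
st()
im=get_image("wrist"); cv2.imwrite("pics/w2.png",im["pixels"])
W=cloud(im); np.save("w2.npy",W)
E
```

```text
2.08 [ 0.4502 -0.0935  0.2051] [ 0.99    0.1414  0.0003 -0.0003] F [ 0.506  -1.0583 -0.1221] op 0.0002723964308847125 q [ 0.1429  0.2853 -0.0772  2.1833  0.0338  0.6736 -1.2446]
```

```bash
python3 - <<'E'
from h import *
im=get_image("wrist"); W=cloud(im)
for u,v in ((128,181),(190,199),(247,216)): print(np.nanmedian(W[v-5:v+6,u-5:u+6].reshape(-1,3),0))
hsv=im["pixels"].min(2); m=(hsv>150); m[:150]=0;m[250:]=0;m[:,300:]=0
n,l,s,c=cv2.connectedComponentsWithStats(m.astype(np.uint8))
for i in range(1,n):
    if s[i,4]>100:
        P=W[l==i]; P=P[P[:,2]>.04]; print(s[i],c[i],np.nanmean(P,0),np.nanpercentile(P,1,0),np.nanpercentile(P,99,0))
E
```

```text
[0.4384 0.0865 0.0504]
[0.438  0.0296 0.0505]
[ 0.4374 -0.0238  0.0505]
[115 168  28  29 641] [128.4977 181.8175] [0.4377 0.0862 0.0504] [0.4255 0.0745 0.0487] [0.4496 0.0982 0.052 ]
[176 187  28  28 620] [189.171  200.4129] [0.4365 0.0303 0.0503] [0.4243 0.0184 0.0485] [0.4483 0.0423 0.0523]
[235 205  28  28 605] [248.2231 218.5521] [ 0.4353 -0.0254  0.0503] [ 0.4231 -0.0377  0.0482] [ 0.4471 -0.0135  0.0523]
```

Call:
play_rows(rows=[{"dx": -0.087, "dy": 1, "dz": 0, "ax": 0, "ay": 0, "az": 0, "claw": -1}, {"dx": -0.087, "dy": 1, "dz": 0, "ax": 0, "ay": 0, "az": 0, "claw": -1}, {"dx": -0.087, "dy": 1, "dz": 0, "ax": 0, "ay": 0, "az": 0, "claw": -1}])

```text
time_s: 2.55
tcp_pos: [0.4373, 0.0553, 0.205]
orientation: [0.99, 0.141, 0.0, -0.0]
force: [0.5, -0.8, -0.5]
opening: 0.0006
```

Call:
play_rows(rows=[{"dx": 0, "dy": 0.2, "dz": -0.4, "ax": 0, "ay": 0, "az": 0, "claw": -1}, {"dx": 0, "dy": 0.2, "dz": -0.8, "ax": 0, "ay": 0, "az": 0, "claw": -1}, {"dx": 0, "dy": 0.2, "dz": -0.87, "ax": 0, "ay": 0, "az": 0, "claw": -1}, {"dx": 0, "dy": 0.2, "dz": -0.87, "ax": 0, "ay": 0, "az": 0, "claw": -1}])

```text
time_s: 3.05
tcp_pos: [0.4374, 0.0822, 0.0744]
orientation: [0.99, 0.139, -0.001, 0.0]
force: [0.5, 0.7, 0.0]
opening: 0.0006
```

```bash
python3 - <<'E'
from h import *
st()
im=get_image("side"); crop(im["pixels"],300,440,250,380,"s3.png")
E
```

```text
3.05 [0.4374 0.0822 0.0744] [ 0.9903  0.1388 -0.0007  0.0004] F [0.4813 0.7416 0.032 ] op 0.0005757674155881761 q [-0.255   0.503  -0.0817  2.3365  0.1322  0.3076 -1.745 ]
```

```bash
python3 - <<'E'
from h import *
im=get_image("side")
for X in ([.4374,.0822,.0604],[.4374,.0822,.0744],[.437,.086,.0505],[.4365,.0303,.0505]): 
    p=proj(im,X); print(p,(p-[300,250])*600/130)
im=get_image("wrist"); cv2.imwrite("pics/w3.png",im["pixels"])
E
```

```text
[360.0135 333.5036] [276.9855 385.401 ]
[360.2045 328.9631] [277.867  364.4452]
[359.2712 337.8329] [273.5592 405.3826]
[370.4669 322.3743] [325.2321 334.0353]
```

```bash
python3 - <<'E'
from h import *
im=get_image("side"); crop(im["pixels"],335,395,285,345,"s4.png",10)
W=cloud(im)
for v in range(300,345,4): print(v,[tuple(np.round(W[v,u],3)) for u in (354,358,362,366)])
E
```

```text
300 [(np.float64(0.424), np.float64(0.145), np.float64(0.216)), (np.float64(0.416), np.float64(0.145), np.float64(0.219)), (np.float64(0.424), np.float64(0.109), np.float64(0.187)), (np.float64(0.402), np.float64(0.136), np.float64(0.218))]
304 [(np.float64(0.418), np.float64(0.158), np.float64(0.219)), (np.float64(0.411), np.float64(0.155), np.float64(0.219)), (np.float64(0.405), np.float64(0.149), np.float64(0.217)), (np.float64(0.397), np.float64(0.147), np.float64(0.218))]
308 [(np.float64(0.414), np.float64(0.165), np.float64(0.216)), (np.float64(0.406), np.float64(0.164), np.float64(0.218)), (np.float64(0.4), np.float64(0.16), np.float64(0.217)), (np.float64(0.393), np.float64(0.155), np.float64(0.217))]
312 [(np.float64(0.411), np.float64(0.171), np.float64(0.21)), (np.float64(0.403), np.float64(0.169), np.float64(0.213)), (np.float64(0.396), np.float64(0.166), np.float64(0.213)), (np.float64(0.387), np.float64(0.168), np.float64(0.219))]
316 [(np.float64(0.411), np.float64(0.17), np.float64(0.2)), (np.float64(0.402), np.float64(0.17), np.float64(0.204)), (np.float64(0.395), n
[... 1071 characters left out ...]
(0.449), np.float64(0.087), np.float64(0.051)), (np.float64(0.441), np.float64(0.084), np.float64(0.052)), (np.float64(0.433), np.float64(0.08), np.float64(0.053)), (np.float64(0.436), np.float64(0.052), np.float64(0.027))]
340 [(np.float64(0.443), np.float64(0.099), np.float64(0.052)), (np.float64(0.435), np.float64(0.097), np.float64(0.054)), (np.float64(0.43), np.float64(0.087), np.float64(0.048)), (np.float64(0.424), np.float64(0.079), np.float64(0.044))]
344 [(np.float64(0.442), np.float64(0.1), np.float64(0.042)), (np.float64(0.433), np.float64(0.1), np.float64(0.046)), (np.float64(0.426), np.float64(0.095), np.float64(0.045)), (np.float64(0.419), np.float64(0.088), np.float64(0.042))]
```

```bash
python3 - <<'E'
from h import *
im=get_image("wrist");W=cloud(im)
for z in (.06,.0744,.09,.1,.12): print(z,proj(im,[.4374,.0822,z]))
for v in range(262,312,4): print(v,W[v,305],W[v,320],W[v,340])
im=get_image("side");W=cloud(im)
for z in (.06,.0744,.09,.1,.12): print(z,proj(im,[.4374,.0822,z]))
m=(np.hypot(W[...,0]-.437,W[...,1]-.082)<.04)&(W[...,2]>.055)
for b in np.arange(.055,.2,.01):
    q=W[m&(W[...,2]>b)&(W[...,2]<b+.01)]; print(round(b,3),len(q),q.mean(0) if len(q) else "")
E
```

```text
0.06 [321.9367 274.2514]
0.0744 [322.008 283.364]
0.09 [322.0979 294.846 ]
0.1 [322.164  303.2895]
0.12 [322.322  323.4671]
262 [0.4391 0.0929 0.0517] [0.4411 0.0844 0.0502] [0.4415 0.0718 0.0406]
266 [0.4368 0.0923 0.0516] [0.4386 0.0837 0.0498] [0.4386 0.0709 0.0392]
270 [0.4339 0.0916 0.0503] [0.4363 0.083  0.0501] [0.4364 0.0702 0.0401]
274 [0.4315 0.0909 0.0503] [0.4342 0.0825 0.051 ] [0.4339 0.0695 0.04  ]
278 [0.4449 0.0927 0.0939] [0.4315 0.0817 0.0501] [0.4315 0.0688 0.0403]
282 [0.4449 0.0924 0.099 ] [0.4447 0.0853 0.0933] [0.4498 0.0774 0.1006]
286 [0.4451 0.0923 0.1044] [nan nan nan] [0.4491 0.0774 0.1039]
290 [0.4445 0.092  0.1076] [0.4408 0.0842 0.0934] [0.4493 0.0777 0.1092]
294 [0.4451 0.0919 0.1134] [0.4396 0.0839 0.0951] [0.449  0.0778 0.113 ]
298 [0.4711 0.0961 0.1794] [0.4375 0.0833 0.0948] [0.4738 0.0888 0.1806]
302 [0.4715 0.0961 0.1823] [0.4357 0.0828 0.0951] [0.4732 0.0886 0.1815]
306 [0.4717 0.096  0.1848] [0.434  0.0823 0.0957] [0.4737 0.089  0.1848]
310 [0.4716 0.0959 0.1866] [0.4321 0.0817 0.0959] [0.4738 0.0891 0.1871]
0.06 [360.0081 333.6325]
0.0744 [360.2045 328.9631]
0.09 [360.4201 323.838 ]
0.1 [360.5599 320.5156]
0.12 [360.8432 313.782 ]
0.055 61 [0.4675 0.0835 0.0603]
0.065 6 [0.4725 0.0813 0.0663]
0.075 0 
0.085 0 
0.095 9 [0.4329 0.0968 0.1022]
0.105 5 [0.4352 0.1002 0.1066]
0.115 0 
0.125 0 
0.135 0 
0.145 0 
0.155 0 
0.165 0 
0.175 4 [0.4052 0.0809 0.1836]
0.185 55 [0.4239 0.1012 0.1902]
0.195 168 [0.426  0.0812 0.1991]
```

```bash
python3 - <<'E'
from h import *
W=np.load("w1.npy")
for v in range(274,340,6): print(v,W[v,218],W[v,222],W[v,420],W[v,426])
E
```

```text
274 [ 0.1038 -0.6059  0.0006] [ 0.1052 -0.6102  0.0009] [ 0.1651 -0.8202  0.0003] [ 0.1667 -0.8268 -0.0004]
280 [ 0.1941 -0.6479  0.2216] [ 0.1945 -0.6497  0.2213] [ 0.2201 -0.7396  0.2208] [ 0.2221 -0.7405  0.2254]
286 [ 0.1943 -0.6498  0.2284] [ 0.192  -0.6505  0.2222] [ 0.2185 -0.739   0.2251] [ 0.2204 -0.7401  0.2288]
292 [ 0.192  -0.6506  0.2296] [ 0.189  -0.6511  0.2221] [ 0.2156 -0.7401  0.2246] [ 0.219  -0.7393  0.2333]
298 [ 0.1891 -0.6512  0.2295] [ 0.1861 -0.6518  0.2224] [ 0.2126 -0.7413  0.2242] [ 0.2166 -0.74    0.234 ]
304 [ 0.1862 -0.6518  0.2294] [ 0.1838 -0.6526  0.2238] [ 0.2101 -0.7419  0.2254] [ 0.2137 -0.7412  0.2333]
310 [ 0.184  -0.6526  0.2308] [ 0.181  -0.6533  0.2241] [ 0.2079 -0.7423  0.227 ] [ 0.2118 -0.7412  0.2358]
316 [ 0.1809 -0.6532  0.2304] [ 0.0549 -0.6206 -0.0007] [ 0.1178 -0.8371  0.0009] [ 0.2091 -0.7422  0.2357]
322 [ 0.0473 -0.6181  0.0011] [ 0.0488 -0.6225  0.0015] [ 0.1106 -0.8397  0.0007] [ 0.2064 -0.7431  0.2359]
328 [ 0.0399 -0.6197  0.0011] [ 0.0415 -0.6241  0.0015] [ 0.1031 -0.8427 -0.0003] [ 0.1052 -0.8491  0.0002]
334 [ 0.2237 -0.6676  0.3154] [ 0.2243 -0.6685  0.3161] [ 0.2353 -0.708   0.3155] [ 0.2357 -0.7091  0.3156]
```

Call:
play_rows(rows=[{"dx": 0, "dy": 0.03, "dz": -0.1, "ax": 0, "ay": 0, "az": 0, "claw": -1}, {"dx": 0, "dy": 0.03, "dz": -0.2, "ax": 0, "ay": 0, "az": 0, "claw": -1}, {"dx": 0, "dy": 0.03, "dz": -0.24, "ax": 0, "ay": 0, "az": 0, "claw": -1}])

```text
time_s: 3.72
tcp_pos: [0.4374, 0.0877, 0.0384]
orientation: [0.99, 0.139, 0.0, -0.0]
force: [0.1, -0.1, 0.0]
opening: 0.0003
```

```bash
python3 - <<'E'
from h import *
st()
im=get_image("side"); crop(im["pixels"],320,420,270,370,"s5.png",6)
E
```

```text
3.73 [0.4374 0.0877 0.0384] [ 0.9902  0.1394  0.0002 -0.    ] F [ 0.0575 -0.0643  0.0215] op 0.00027611144323825724 q [-0.2867  0.5786 -0.0547  2.3592  0.1469  0.2062 -1.7673]
```

Call:
play_rows(rows=[{"dx": 0, "dy": 0, "dz": -0.03, "ax": 0, "ay": 0, "az": 0, "claw": -1}, {"dx": 0, "dy": 0, "dz": -0.05, "ax": 0, "ay": 0, "az": 0, "claw": -1}, {"dx": 0, "dy": 0, "dz": -0.05, "ax": 0, "ay": 0, "az": 0, "claw": -1}])

```text
time_s: 4.15
tcp_pos: [0.4374, 0.0876, 0.0309]
orientation: [0.99, 0.139, 0.0, 0.0]
force: [0.5, -0.6, 4.0]
opening: 0.0005
```

Call:
play_rows(rows=[{"dx": 0, "dy": 0, "dz": -0.02, "ax": 0, "ay": 0, "az": 0, "claw": -1}, {"dx": 0, "dy": 0, "dz": -0.02, "ax": 0, "ay": 0, "az": 0, "claw": -1}])

```text
time_s: 4.4
tcp_pos: [0.4375, 0.0877, 0.0297]
orientation: [0.99, 0.139, 0.001, -0.0]
force: [-4.1, -0.3, 40.9]
opening: 0.0004
```

```bash
python3 - <<'E'
from h import *
st()
E
```

```text
4.4 [0.4375 0.0877 0.0297] [ 0.9902  0.1394  0.0011 -0.    ] F [-4.1406 -0.3432 40.8712] op 0.00035916552133729955 q [-0.2923  0.5972 -0.0472  2.3651  0.1515  0.1797 -1.7714]
```

Call:
play_rows(rows=[{"dx": 0, "dy": 0, "dz": 0.2, "ax": 0, "ay": 0, "az": 0, "claw": -1}, {"dx": 0, "dy": 0, "dz": 0.6, "ax": 0, "ay": 0, "az": 0, "claw": -0.3}, {"dx": 0, "dy": 0, "dz": 1, "ax": 0, "ay": 0, "az": 0, "claw": 1}, {"dx": 0, "dy": 0, "dz": 1, "ax": 0, "ay": 0, "az": 0, "claw": 1}])

```text
time_s: 4.9
tcp_pos: [0.4393, 0.0882, 0.1817]
orientation: [0.99, 0.139, 0.004, -0.001]
force: [0.4, 0.6, -0.3]
opening: 0.0259
```

```bash
python3 - <<'E'
from h import *
st()
T=get_image("top");S=get_image("side")
crop(S["pixels"],300,440,250,380,"s6.png")
C=[cloud(T),cloud(S)]
for nm,x,y,k in (("A",.547,.367,"w"),("I",.595,.237,"i"),("B",.642,.116,"w"),("C",.638,-.025,"w")):
    p,r,n=fit(C,x,y,k); print(nm,p[:2],"yaw",np.degrees(p[2]),"z",p[3],"res mm",r,n)
E
```

```text
4.9 [0.4393 0.0882 0.1817] [ 0.9903  0.1392  0.004  -0.0005] F [ 0.3509  0.641  -0.2554] op 0.025928470935439398 q [-0.2081  0.3074 -0.149   2.2352  0.0812  0.5957 -1.7087]
A [0.5466 0.369 ] yaw 25.6059788342618 z 0.00276065123332378 res mm 1.710892948060632 [342, 625]
I [0.5945 0.2372] yaw 10.872302141460356 z 0.006918626185604212 res mm 1.6917502977451955 [325, 738]
B [0.6423 0.1164] yaw 3.074750813418874 z 0.0019601362480483695 res mm 1.6155720803655111 [304, 520]
C [ 0.638  -0.0246] yaw 10.778477019015389 z 0.0017317215697544807 res mm 1.5797296703663513 [300, 424]
```

Call:
play_rows(rows=[{"dx": 0.7, "dy": 0, "dz": 0.8, "ax": 0, "ay": 0, "az": 0, "claw": 1}, {"dx": 0.7, "dy": 0, "dz": 0.8, "ax": 0, "ay": 0, "az": 0, "claw": 1}, {"dx": 0.7, "dy": 0, "dz": 0.8, "ax": 0, "ay": 0, "az": 0, "claw": 1}])

```text
time_s: 5.38
tcp_pos: [0.5441, 0.0876, 0.298]
orientation: [0.99, 0.139, -0.0, 0.0]
force: [-0.8, 0.3, 0.4]
opening: 0.0636
```

Call:
play_rows(rows=[{"dx": 0, "dy": 0, "dz": 0, "ax": 0.1, "ay": 0, "az": 0, "claw": 1}, {"dx": 0, "dy": 0, "dz": 0, "ax": 0.2, "ay": 0, "az": 0, "claw": 1}, {"dx": 0, "dy": 0, "dz": 0, "ax": 0.3, "ay": 0, "az": 0, "claw": 1}])

```text
time_s: 5.75
tcp_pos: [0.5421, 0.0878, 0.2963]
orientation: [0.962, 0.135, 0.032, -0.234]
force: [0.4, 0.0, -0.5]
opening: 0.0912
```

```bash
python3 - <<'E'
from h import *
st()
E
```

```text
5.75 [0.5421 0.0878 0.2963] [ 0.9623  0.1352  0.0323 -0.2336] F [ 0.4033  0.0405 -0.4919] op 0.09120082933950556 q [ 0.2432  0.3397 -0.2801  1.9349 -0.4862  0.9297 -1.0086]
```

```bash
cat >> h.py <<'E'
from scipy.spatial.transform import Rotation as Ro
def Rt(yaw,tilt,roll=0):
    # degrees; tool forward yaw, tilt from down, roll about forward axis (pos: z points to robot-left)
    psi,th=np.radians(yaw),np.radians(tilt)
    z=np.array([np.sin(th)*np.cos(psi),np.sin(th)*np.sin(psi),-np.cos(th)]); y=np.array([np.sin(psi),-np.cos(psi),0]); x=np.cross(y,z)
    R=Ro.from_matrix(np.stack([x,y,z],1))
    if roll: R=Ro.from_rotvec(np.radians(roll)*np.array([np.cos(psi),np.sin(psi),0]))*R
    return R
def turn(yaw,tilt,roll=0,R0=None):
    R0=R0 or Ro.from_quat(get_state()["orientation"])
    v=(Rt(yaw,tilt,roll)*R0.inv()).as_rotvec()/(np.pi/2); print("turn",v.round(3),"deg",np.linalg.norm(v)*90); return v
TIP=-.015; GR=-.033   # along tool z from TCP
def goto(G,yaw,tilt,off=0,roll=0):
    """needed TCP shift (share of .15) so that grasp point (GR) is at G - off*ztool"""
    R=Rt(yaw,tilt,roll); z=R.as_matrix()[:,2]; tcp=np.asarray(G)-z*(GR+off)
    s=get_state(); d=(tcp-s["tcp_pos"]); print("tcp target",tcp,"shift m",d,"share",(d/.15).round(3)); return d
E
python3 - <<'E'
from h import *
turn(10,20,-40); turn(10,0,-30)
R=Rt(10,20,-40); turn(10,60,0,R0=R); print(R.as_matrix())
E
```

```text
turn [-0.677 -0.312 -0.06 ] deg 67.34427774831998
turn [-0.627 -0.06  -0.083] deg 57.22412391626052
turn [ 0.493 -0.346  0.155] deg 55.98178143556567
[[ 0.8872  0.133   0.4417]
 [ 0.3797 -0.7544 -0.5355]
 [ 0.262   0.6428 -0.7198]]
```

Call:
play_rows(rows=[{"dx": 0.1, "dy": 0.1, "dz": 0, "ax": -0.15, "ay": 0, "az": 0, "claw": 1}, {"dx": 0.2, "dy": 0.2, "dz": 0, "ax": -0.25, "ay": 0, "az": 0, "claw": 1}, {"dx": 0.3, "dy": 0.3, "dz": 0, "ax": -0.35, "ay": 0, "az": 0, "claw": 1}, {"dx": 0.3, "dy": 0.4, "dz": 0, "ax": -0.45, "ay": -0.05, "az": -0.02, "claw": 1}, {"dx": 0.3, "dy": 0.4, "dz": 0, "ax": -0.55, "ay": -0.15, "az": -0.04, "claw": 1}, {"dx": 0.3, "dy": 0.4, "dz": 0, "ax": -0.63, "ay": -0.24, "az": -0.06, "claw": 1}, {"dx": 0.3, "dy": 0.4, "dz": 0, "ax": -0.677, "ay": -0.312, "az": -0.06, "claw": 1}, {"dx": 0.3, "dy": 0.4, "dz": 0, "ax": -0.677, "ay": -0.312, "az": -0.06, "claw": 1}])

```text
time_s: 6.75
tcp_pos: [0.5846, 0.1506, 0.294]
orientation: [0.915, 0.145, 0.19, 0.325]
force: [0.3, 0.5, -0.0]
opening: 0.0927
```

```bash
python3 - <<'E'
from h import *
st(); turn(11,50,-25); turn(11,60,0)
E
```

```text
6.75 [0.5846 0.1506 0.294 ] [0.9152 0.1453 0.1898 0.3246] F [ 0.3124  0.4916 -0.0326] op 0.09274637183184745 q [-0.8569  0.402   0.1116  2.0244  0.8999  1.01   -2.6231]
turn [ 0.219 -0.25   0.186] deg 34.267470562426006
turn [ 0.504 -0.342  0.161] deg 56.74414053485591
```

Call:
play_rows(rows=[{"dx": 0, "dy": 0, "dz": 0, "ax": -0.416, "ay": 0.504, "az": 0.677, "claw": 1}, {"dx": 0, "dy": 0, "dz": 0, "ax": -0.416, "ay": 0.504, "az": 0.677, "claw": 1}, {"dx": 0, "dy": 0, "dz": 0, "ax": -0.416, "ay": 0.504, "az": 0.677, "claw": 1}, {"dx": 0, "dy": 0, "dz": 0, "ax": -0.416, "ay": 0.504, "az": 0.677, "claw": 1}, {"dx": 0, "dy": 0, "dz": 0, "ax": -0.416, "ay": 0.504, "az": 0.677, "claw": 1}, {"dx": 0, "dy": 0, "dz": 0, "ax": -0.416, "ay": 0.504, "az": 0.677, "claw": 1}, {"dx": 0, "dy": 0, "dz": 0, "ax": -0.416, "ay": 0.504, "az": 0.677, "claw": 1}, {"dx": 0, "dy": 0, "dz": 0, "ax": -0.416, "ay": 0.504, "az": 0.677, "claw": 1}])

```text
time_s: 7.75
tcp_pos: [0.5877, 0.1459, 0.2971]
orientation: [0.584, 0.721, -0.075, 0.367]
force: [0.4, -0.9, -0.4]
opening: 0.0929
```

```bash
python3 - <<'E'
from h import *
s=st(); print(Ro.from_quat(s["orientation"]).as_matrix())
E
```

```text
7.75 [0.5877 0.1459 0.2971] [ 0.5836  0.7207 -0.0749  0.3667] F [ 0.4055 -0.8766 -0.3868] op 0.09289011298184477 q [-0.693   0.3966 -0.0961  2.0127  0.9503  1.0794 -1.1965]
[[-0.0499  0.8961  0.441 ]
 [ 0.7862  0.3076 -0.536 ]
 [-0.616   0.32   -0.7199]]
```

Good: q7 rises. Continue two more.

Call:
play_rows(rows=[{"dx": 0, "dy": 0, "dz": 0, "ax": -0.416, "ay": 0.504, "az": 0.677, "claw": 1}, {"dx": 0, "dy": 0, "dz": 0, "ax": -0.416, "ay": 0.504, "az": 0.677, "claw": 1}, {"dx": 0, "dy": 0, "dz": 0, "ax": -0.416, "ay": 0.504, "az": 0.677, "claw": 1}, {"dx": 0, "dy": 0, "dz": 0, "ax": -0.416, "ay": 0.504, "az": 0.677, "claw": 1}, {"dx": 0, "dy": 0, "dz": 0, "ax": -0.416, "ay": 0.504, "az": 0.677, "claw": 1}, {"dx": 0, "dy": 0, "dz": 0, "ax": -0.416, "ay": 0.504, "az": 0.677, "claw": 1}, {"dx": 0, "dy": 0, "dz": 0, "ax": -0.416, "ay": 0.504, "az": 0.677, "claw": 1}, {"dx": 0, "dy": 0, "dz": 0, "ax": -0.416, "ay": 0.504, "az": 0.677, "claw": 1}])

```text
time_s: 8.75
tcp_pos: [0.5876, 0.1458, 0.297]
orientation: [-0.054, 0.927, -0.301, 0.219]
force: [0.1, 0.2, 0.1]
opening: 0.0931
```

Call:
play_rows(rows=[{"dx": 0, "dy": 0, "dz": 0, "ax": -0.416, "ay": 0.504, "az": 0.677, "claw": 1}, {"dx": 0, "dy": 0, "dz": 0, "ax": -0.416, "ay": 0.504, "az": 0.677, "claw": 1}, {"dx": 0, "dy": 0, "dz": 0, "ax": -0.416, "ay": 0.504, "az": 0.677, "claw": 1}, {"dx": 0, "dy": 0, "dz": 0, "ax": -0.416, "ay": 0.504, "az": 0.677, "claw": 1}, {"dx": 0, "dy": 0, "dz": 0, "ax": -0.416, "ay": 0.504, "az": 0.677, "claw": 1}, {"dx": 0, "dy": 0, "dz": 0, "ax": -0.416, "ay": 0.504, "az": 0.677, "claw": 1}, {"dx": 0, "dy": 0, "dz": 0, "ax": -0.416, "ay": 0.504, "az": 0.677, "claw": 1}, {"dx": 0, "dy": 0, "dz": 0, "ax": -0.416, "ay": 0.504, "az": 0.677, "claw": 1}])

```text
time_s: 9.75
tcp_pos: [0.5875, 0.1457, 0.297]
orientation: [0.663, -0.649, 0.369, 0.044]
force: [-0.4, 0.3, -0.0]
opening: 0.093
```

```bash
python3 - <<'E'
from h import *
s=st(); R=Ro.from_quat(s["orientation"]); print(R.as_matrix())
# target: tilt60 yaw11 minus 60deg about -z (i.e. not fully yawed)
for t,rl,back in ((50,-30,70),(60,0,70),(60,0,0),(45,-35,0)):
    Q=Rt(11,t,rl); z=Q.as_matrix()[:,2]; Q=Ro.from_rotvec(np.radians(back)*z)*Q
    v=(Q*R.inv()).as_rotvec(); print(t,rl,back,v/(np.pi/2),np.degrees(np.linalg.norm(v)))
E
```

```text
9.75 [0.5875 0.1457 0.297 ] [ 0.6635 -0.6493  0.3691  0.0435] F [-0.4244  0.2922 -0.0216] op 0.0930319646073056 q [-0.4246  0.4298 -0.4627  1.9903  1.0238  1.2222  1.688 ]
[[-0.1158 -0.8938  0.4333]
 [-0.8295 -0.1529 -0.5372]
 [ 0.5464 -0.4217 -0.7237]]
50 -30 70 [-0.1089 -0.1003  0.4687] 44.238128557946546
60 0 70 [ 0.209  -0.2677  0.4513] 50.83028874497651
60 0 0 [-0.4035 -0.056   0.9278] 91.19802772447879
45 -35 0 [-0.663   0.3343  0.9183] 106.28603391995412
```

Call:
play_rows(rows=[{"dx": 0, "dy": 0, "dz": 0, "ax": -0.109, "ay": -0.1, "az": 0.469, "claw": 1}, {"dx": 0, "dy": 0, "dz": 0, "ax": -0.109, "ay": -0.1, "az": 0.469, "claw": 1}, {"dx": 0, "dy": 0, "dz": 0, "ax": -0.109, "ay": -0.1, "az": 0.469, "claw": 1}, {"dx": 0, "dy": 0, "dz": 0, "ax": -0.109, "ay": -0.1, "az": 0.469, "claw": 1}, {"dx": 0, "dy": 0, "dz": 0, "ax": 0.209, "ay": -0.268, "az": 0.451, "claw": 1}, {"dx": 0, "dy": 0, "dz": 0, "ax": 0.209, "ay": -0.268, "az": 0.451, "claw": 1}, {"dx": 0, "dy": 0, "dz": 0, "ax": 0.209, "ay": -0.268, "az": 0.451, "claw": 1}, {"dx": 0, "dy": 0, "dz": 0, "ax": 0.209, "ay": -0.268, "az": 0.451, "claw": 1}])

```text
time_s: 10.75
tcp_pos: [0.589, 0.1454, 0.2945]
orientation: [0.756, -0.426, 0.384, -0.315]
force: [0.2, 0.4, -1.4]
opening: 0.093
```

```bash
python3 - <<'E'
from h import *
s=st(); turn(11,60,0)
E
```

```text
10.75 [0.589  0.1454 0.2945] [ 0.7564 -0.4255  0.3843 -0.3149] F [ 0.1863  0.4318 -1.4313] op 0.09298879148827492 q [ 0.2489  0.4251 -0.9914  2.5544  2.3665  0.9778  0.9458]
turn [-0.648 -0.124  0.394] deg 69.21694025071952
```

```bash
python3 - <<'E'
from h import *
goto([.6,.2,.25],11,60)
E
```

```text
tcp target [0.6281 0.2055 0.2335] shift m [ 0.039   0.0601 -0.061 ] share [ 0.26   0.4   -0.406]
```

Call:
play_rows(rows=[{"dx": 0.4, "dy": 0.4, "dz": 0, "ax": -0.648, "ay": -0.124, "az": 0.394, "claw": 1}, {"dx": 0.4, "dy": 0.4, "dz": 0, "ax": -0.648, "ay": -0.124, "az": 0.394, "claw": 1}, {"dx": 0.4, "dy": 0.4, "dz": 0, "ax": -0.648, "ay": -0.124, "az": 0.394, "claw": 1}, {"dx": 0.4, "dy": 0.4, "dz": 0, "ax": -0.648, "ay": -0.124, "az": 0.394, "claw": 1}, {"dx": 0.4, "dy": 0.4, "dz": 0, "ax": -0.648, "ay": -0.124, "az": 0.394, "claw": 1}, {"dx": 0.4, "dy": 0.4, "dz": 0, "ax": -0.648, "ay": -0.124, "az": 0.394, "claw": 1}, {"dx": 0.4, "dy": 0.4, "dz": 0, "ax": -0.648, "ay": -0.124, "az": 0.394, "claw": 1}, {"dx": 0.4, "dy": 0.4, "dz": 0, "ax": -0.648, "ay": -0.124, "az": 0.394, "claw": 1}])

```text
time_s: 11.75
tcp_pos: [0.6491, 0.2057, 0.2943]
orientation: [0.863, 0.083, 0.496, -0.046]
force: [0.3, -0.2, -0.8]
opening: 0.0929
```

```bash
python3 - <<'E'
from h import *
s=st(); turn(11,60,0)
for n in ("wrist","side"):
    im=get_image(n); cv2.imwrite(f"pics/{n}7.png",im["pixels"])
W=cloud(im)
E
```

```text
11.75 [0.6491 0.2057 0.2943] [ 0.8632  0.0831  0.4958 -0.0457] F [ 0.2807 -0.1607 -0.8439] op 0.09293230836821338 q [-0.0754  0.4126 -0.628   2.413   2.4112  0.8523  2.084 ]
turn [ 0.003 -0.003  0.001] deg 0.3637220529380138
```

```bash
python3 - <<'E'
from h import *
s=get_state(); R=Ro.from_quat(s["orientation"]).as_matrix()
im=get_image("wrist"); W=cloud(im)
for v in range(278,330,6):
    print(v,[((W[v,u]-s["tcp_pos"])@R).round(4) for u in (200,214,222,420,430)])
C=[cloud(get_image("top")),cloud(get_image("side"))]
for nm,x,y,k in (("A",.547,.367,"w"),("I",.595,.237,"i"),("B",.642,.116,"w"),("C",.638,-.025,"w")):
    p,r,n=fit(C,x,y,k); print(nm,p[:2],"yaw",np.degrees(p[2]),"z",p[3],"res mm",r,n)
E
```

```text
278 [array([-0.1302, -0.1887,  0.3635]), array([ 0.0091, -0.05  , -0.0174]), array([-0.1293, -0.1536,  0.361 ]), array([-0.1303,  0.1552,  0.3627]), array([ 0.0091,  0.051 , -0.0177])]
284 [array([ 0.0092, -0.0539, -0.0255]), array([ 0.0089, -0.048 , -0.0245]), array([ 0.0055, -0.0469, -0.0159]), array([ 0.0067,  0.0461, -0.0192]), array([ 0.0093,  0.0486, -0.0261])]
290 [array([ 0.0089, -0.052 , -0.0317]), array([ 0.0079, -0.0468, -0.0292]), array([ 0.0028, -0.0469, -0.0166]), array([ 0.0038,  0.0462, -0.0195]), array([ 0.0081,  0.0475, -0.0302])]
296 [array([ 0.0089, -0.0499, -0.0383]), array([ 0.0053, -0.0468, -0.0298]), array([ 0.0001, -0.0468, -0.0176]), array([ 0.0006,  0.0465, -0.0191]), array([ 0.0073,  0.0462, -0.035 ])]
302 [array([ 0.0086, -0.0482, -0.0437]), array([ 0.0025, -0.0469, -0.03  ]), array([-0.0023, -0.0466, -0.0191]), array([-0.0011,  0.0459, -0.0221]), array([ 0.0049,  0.0462, -0.0357])]
308 [array([ 0.0078, -0.047 , -0.0477]), array([ 0.0005, -0.0466, -0.0317]), array([-0.0053, -0.0467, -0.0192]), array([-0.0045,  0.0463, -0.0213]), array([ 0.0026,  0.0461, -
[... 270 characters left out ...]
, array([-0.1493, -0.1282,  0.2577]), array([-0.1693,  0.1405,  0.297 ]), array([-0.0026,  0.0462, -0.0373])]
326 [array([ 0.0013, -0.0468, -0.05  ]), array([-0.007 , -0.0465, -0.0338]), array([-0.1605, -0.1303,  0.2629]), array([-0.1736,  0.1383,  0.2874]), array([-0.0053,  0.0464, -0.0374])]
A [0.547  0.3706] yaw 26.472497364816586 z 0.0029459342516477962 res mm 1.6525437796682945 [0, 628]
I [0.5946 0.2379] yaw 10.450962701768594 z 0.007242222907283116 res mm 1.6555438894294423 [196, 745]
B [0.6425 0.1163] yaw 2.9275089376856767 z 0.0022904804595400563 res mm 1.6149305921462527 [305, 526]
C [ 0.6377 -0.0247] yaw 11.03147296740875 z 0.0022271842572847635 res mm 1.7689577018551363 [304, 425]
```

```bash
sed -i 's/^TIP=.*/TIP=-.0155; GR=-.0345/' h.py; python3 - <<'E'
from h import *
goto([.594,.236,.062],11,60,.13)
E
```

```text
tcp target [0.5128 0.2202 0.1098] shift m [-0.1353  0.0126 -0.1845] share [-0.902  0.084 -1.23 ]
```

Call:
play_rows(rows=[{"dx": -0.4, "dy": 0.04, "dz": -0.3, "ax": 0, "ay": 0, "az": 0, "claw": 1}, {"dx": -0.7, "dy": 0.084, "dz": -0.6, "ax": 0, "ay": 0, "az": 0, "claw": 1}, {"dx": -0.7, "dy": 0.084, "dz": -0.6, "ax": 0, "ay": 0, "az": 0, "claw": 1}])

```text
time_s: 12.38
tcp_pos: [0.5748, 0.2427, 0.2186]
orientation: [0.867, 0.09, 0.489, -0.042]
force: [-0.4, 2.0, -1.1]
opening: 0.0934
```

```bash
python3 - <<'E'
from h import *
st();goto([.594,.236,.062],11,60,.10)
im=get_image("wrist"); cv2.imwrite("pics/w8.png",im["pixels"])
E
```

```text
12.38 [0.5748 0.2427 0.2186] [ 0.8667  0.0897  0.4889 -0.0425] F [-0.4055  1.9845 -1.1093] op 0.09339070125044165 q [ 0.01    0.7816 -1.2003  2.5566  2.1496  1.477   2.2251]
tcp target [0.5383 0.2252 0.0948] shift m [-0.0365 -0.0175 -0.1238] share [-0.243 -0.117 -0.825]
```

```bash
cat > fk.py <<'E'
import numpy as np, itertools
from scipy.spatial.transform import Rotation as Ro
D=[([1.2143,.5994,-.0025,1.5995,.0018,.9429,-.0798],[.2002,-.6967,.2046],[.9902,.1395,-.0001,-.0001]),
([.1429,.2853,-.0772,2.1833,.0338,.6736,-1.2446],[.4502,-.0935,.2051],[.99,.1414,.0003,-.0003]),
([.2432,.3397,-.2801,1.9349,-.4862,.9297,-1.0086],[.5421,.0878,.2963],[.9623,.1352,.0323,-.2336]),
([-.8569,.402,.1116,2.0244,.8999,1.01,-2.6231],[.5846,.1506,.294],[.9152,.1453,.1898,.3246]),
([-.4246,.4298,-.4627,1.9903,1.0238,1.2222,1.688],[.5875,.1457,.297],[.6635,-.6493,.3691,.0435]),
([.2489,.4251,-.9914,2.5544,2.3665,.9778,.9458],[.589,.1454,.2945],[.7564,-.4255,.3843,-.3149]),
([-.0754,.4126,-.628,2.413,2.4112,.8523,2.084],[.6491,.2057,.2943],[.8632,.0831,.4958,-.0457]),
([.01,.7816,-1.2003,2.5566,2.1496,1.477,2.2251],[.5748,.2427,.2186],[.8667,.0897,.4889,-.0425])]
def fk(q,p,sg):
    H,L1,L2,Dt,off,a4,a6=p
    z=lambda a:Ro.from_euler('z',a); y=lambda a:Ro.from_euler('y',a)
    R=z(sg[0]*q[0]); P=np.array([0,0,H]); R=R*y(q[1]); R=R*z(sg[1]*q[2]); P=P+R.apply([a4,0,L1])
    E=P.copy(); R=R*y(q[3]); R=R*z(sg[2]*q[4]); P=P+R.apply([a6,0,L2]); Wc=P.copy(); R=R*y(q[5]); R=R*z(sg[3]*q[6]+off); P=P+R.apply([0,0,Dt]); return P,R,E,Wc
if __name__=="__main__":
    from scipy.optimize import least_squares
    res=[]
    for sg in itertools.product((1,-1),repeat=4):
        for o in (0,1.57,3.14,-1.57):
            f=lambda p:np.concatenate([np.r_[fk(q,p,sg)[0]-x,.2*(fk(q,p,sg)[1]*Ro.from_quat(o_).inv()).as_rotvec()] for q,x,o_ in D])
            r=least_squares(f,[.36,.64,.44,.43,o,0,0]); res.append((r.cost,sg,r.x))
    res.sort(key=lambda t:t[0])
    for r in res[:3]: print(r)
E
python3 fk.py
```

```text
(np.float64(0.007353051526278778), (-1, -1, -1, -1), array([ 0.23051328,  0.72774316,  0.48526804,  0.37128847,  1.57076513,
       -0.07195863,  0.00621058]))
(np.float64(0.007353051526278784), (-1, -1, -1, -1), array([ 0.23051328,  0.72774316,  0.48526804,  0.37128848,  1.57076513,
       -0.07195863,  0.00621058]))
(np.float64(0.0073530515262787855), (-1, -1, -1, -1), array([ 0.23051328,  0.72774317,  0.48526804,  0.37128847,  1.57076513,
       -0.07195862,  0.00621058]))
```

```bash
python3 - <<'E'
from fk import *
p=[ 0.23051328,  0.72774316,  0.48526804,  0.37128847,  1.57076513, -0.07195863,  0.00621058]
for q,x,o in D:
    P,R,E,Wc=fk(q,p,(-1,-1,-1,-1)); print((P-x).round(4),np.degrees((R*Ro.from_quat(o).inv()).as_rotvec()).round(2))
E
```

```text
[0.059  0.0035 0.0059] [ 0.   -0.01 -0.  ]
[-0.0184  0.0565 -0.0104] [-0.01 -0.    0.01]
[-0.0057  0.0602  0.0013] [0.   0.01 0.  ]
[-0.0386  0.0212  0.0003] [ 0. -0.  0.]
[-0.0164  0.0163  0.0051] [-0.   -0.   -0.01]
[-0.0023  0.0118 -0.0016] [-0.    0.    0.01]
[-0.0072  0.0255  0.0032] [-0.  0.  0.]
[ 0.0224 -0.0022 -0.0039] [-0.   -0.01 -0.  ]
```

```bash
cat >> fk.py <<'E'
def frames(q):
    z=lambda a:Ro.from_euler('z',a).as_matrix(); y=lambda a:Ro.from_euler('y',a).as_matrix()
    R1=z(-q[0]);R2=R1@y(q[1]);R3=R2@z(-q[2]);R4=R3@y(q[3]);R5=R4@z(-q[4]);R6=R5@y(q[5]);R7=R6@z(-q[6]+np.pi/2)
    return R1,R2,R3,R4,R5,R6,R7
E
python3 - <<'E'
from fk import *
A=[];b=[]
for q,x,o in D:
    F=frames(q); A.append(np.c_[F[0],F[2],F[4],F[5][:,:1],F[6][:,2]]); b.append(x)
A=np.concatenate(A);b=np.concatenate(b)
v,_,rk,s=np.linalg.lstsq(A,b,rcond=1e-6); print(v.round(4),rk,s.round(3)); print((A@v-b).round(4))
E
```

```text
[-1.000e-04 -3.000e-02  2.837e-01  2.000e-04 -2.640e-02  6.469e-01
  0.000e+00 -3.000e-04  4.421e-01 -0.000e+00  3.532e-01] 11 [5.558 4.663 4.199 3.117 2.526 0.84  0.661 0.471 0.352 0.344 0.181]
[-0. -0.  0. -0.  0.  0.  0. -0. -0. -0.  0.  0. -0. -0. -0. -0.  0. -0.
  0.  0.  0.  0. -0.  0.]
```

```bash
cat >> fk.py <<'E'
LO=np.array([-2.57,-.35,-1.29,.11,-1.05,.11,-2.63]);HI=np.array([2.57,1.97,1.29,2.56,4.19,1.86,2.63])
def tcp(q):
    F=frames(q); E=F[0]@[0,-.03,.2837]+F[2]@[0,-.0264,.6469]; W=E+F[4]@[0,0,.4421]; return W+F[6]@[0,0,.3532],F[6],E,W
def ik(pos,Rm,q0,w=.02,q3=None):
    from scipy.optimize import least_squares
    ref=np.array(q0,float)
    def f(q):
        P,R,_,_=tcp(q); e=Ro.from_matrix(R@Rm.T).as_rotvec()
        reg=w*.05*(q-ref)
        if q3 is not None: reg=np.r_[reg,.5*(q[2]-q3)]
        return np.r_[(P-pos)*10,e*3,reg]
    r=least_squares(f,np.clip(ref,LO+.001,HI-.001),bounds=(LO,HI)); q=r.x; P,R,E,W=tcp(q)
    return q,np.linalg.norm(P-pos)*1000,np.degrees(np.linalg.norm(Ro.from_matrix(R@Rm.T).as_rotvec())),E,W
E
cat >> h.py <<'E'
import fk
def chk(G,yaw,tilt,off=0,q0=None,q3=None):
    R=Rt(yaw,tilt).as_matrix(); t=np.asarray(G)-R[:,2]*(GR+off); q0=get_state()["qpos"] if q0 is None else q0
    q,ep,ea,E,W=fk.ik(t,R,q0,q3=q3); print("G",np.round(G,3),"off",off,"tilt",tilt,"err mm %.1f deg %.1f"%(ep,ea),"q",q.round(2),"E",E.round(2),"W",W.round(2)); return q
E
python3 - <<'E'
from h import *
I=[.594,.236,.062]; P=np.array([.58,-.287,.385])
for q3 in (-1.,-.6,-.3,0,.3,.6):
    print("q3",q3)
    for th in (45,50,55):
        for off in (0,.08): chk(I,11,th,off,q3=q3)
E
```

```text
q3 -1.0
G [0.594 0.236 0.062] off 0 tilt 45 err mm 0.0 deg 0.0 q [ 0.03  1.04 -1.    2.41  2.3   1.31  2.31] E [ 0.57 -0.06  0.59] W [0.37 0.19 0.29]
G [0.594 0.236 0.062] off 0.08 tilt 45 err mm 0.0 deg 0.0 q [-0.03  0.88 -1.    2.52  2.2   1.27  2.18] E [ 0.51 -0.03  0.68] W [0.32 0.18 0.34]
G [0.594 0.236 0.062] off 0 tilt 50 err mm 0.0 deg 0.0 q [ 0.01  1.1  -1.    2.45  2.38  1.46  2.26] E [ 0.59 -0.05  0.56] W [0.35 0.19 0.27]
G [0.594 0.236 0.062] off 0.08 tilt 50 err mm 5.2 deg 0.9 q [-0.06  0.96 -1.03  2.56  2.24  1.45  2.14] E [ 0.54 -0.01  0.64] W [0.3  0.18 0.32]
G [0.594 0.236 0.062] off 0 tilt 55 err mm 0.0 deg 0.0 q [-0.01  1.17 -1.    2.48  2.46  1.62  2.23] E [ 0.6  -0.04  0.52] W [0.34 0.19 0.24]
G [0.594 0.236 0.062] off 0.08 tilt 55 err mm 17.8 deg 2.9 q [-0.08  1.05 -1.08  2.56  2.24  1.62  2.15] E [0.57 0.   0.59] W [0.3  0.19 0.3 ]
q3 -0.6
G [0.594 0.236 0.062] off 0 tilt 45 err mm 0.0 deg 0.0 q [-0.21  0.88 -0.6   2.42  2.44  1.09  2.  ] E [0.51 0.05 0.68] W [0.37 0.19 0.29]
G [0.594 0.236 0.062] off 0.08 tilt 45 err mm 0.0 deg 0.0 q [-0.27  0.74 -0.6   2.54  
[... 3325 characters left out ...]
594 0.236 0.062] off 0.08 tilt 45 err mm 6.1 deg 1.2 q [-1.03  0.77  0.56  2.56  3.15  0.79  1.01] E [0.27 0.35 0.76] W [0.33 0.19 0.35]
G [0.594 0.236 0.062] off 0 tilt 50 err mm 0.0 deg 0.0 q [-1.01  1.02  0.6   2.52  3.15  1.05  0.9 ] E [0.33 0.43 0.64] W [0.35 0.19 0.27]
G [0.594 0.236 0.062] off 0.08 tilt 50 err mm 19.1 deg 3.5 q [-1.01  0.79  0.48  2.56  2.99  0.85  1.11] E [0.29 0.35 0.75] W [0.32 0.2  0.34]
G [0.594 0.236 0.062] off 0 tilt 55 err mm 0.0 deg 0.0 q [-1.02  1.09  0.6   2.55  3.07  1.21  0.87] E [0.34 0.46 0.59] W [0.34 0.19 0.24]
G [0.594 0.236 0.062] off 0.08 tilt 55 err mm 31.6 deg 5.5 q [-0.99  0.82  0.39  2.56  2.84  0.94  1.18] E [0.3  0.36 0.73] W [0.31 0.21 0.32]
```

```bash
python3 - <<'E'
from h import *
P=np.array([.58,-.287,0]); q0=get_state()["qpos"]
for q3 in (-.8,0,.6):
  for yaw in (-50,-40):
    X=np.array([np.cos(np.radians(yaw)),np.sin(np.radians(yaw)),0])
    print("q3",q3,yaw)
    for z in (.331,.235,.151,.067):
        for back in (0,.06): chk(P-back*X+[0,0,z+.02],yaw,45,q0=q0,q3=q3)
print("picks")
for g,yw in (([.547,.369,.05],26),([.642,.115,.05],3),([.638,-.025,.05],11)): 
    for q3 in (-.8,0,.6): chk(g,yw,45,q0=q0,q3=q3)
E
```

```text
q3 -0.8 -50
G [ 0.58  -0.287  0.351] off 0 tilt 45 err mm 4.3 deg 1.7 q [ 0.73  0.33 -0.78  2.18  1.56  0.78  2.63] E [ 0.14 -0.19  0.89] W [ 0.43 -0.11  0.57]
G [ 0.541 -0.241  0.351] off 0 tilt 45 err mm 0.6 deg 0.2 q [ 0.69  0.26 -0.8   2.24  1.46  0.79  2.63] E [ 0.11 -0.16  0.9 ] W [ 0.4  -0.07  0.57]
G [ 0.58  -0.287  0.255] off 0 tilt 45 err mm 0.0 deg 0.0 q [ 0.71  0.51 -0.8   2.25  1.77  0.89  2.41] E [ 0.22 -0.25  0.84] W [ 0.44 -0.11  0.48]
G [ 0.541 -0.241  0.255] off 0 tilt 45 err mm 0.0 deg 0.0 q [ 0.63  0.46 -0.8   2.35  1.74  0.92  2.29] E [ 0.22 -0.22  0.86] W [ 0.4  -0.07  0.48]
G [ 0.58  -0.287  0.171] off 0 tilt 45 err mm 0.0 deg 0.0 q [ 0.68  0.69 -0.8   2.32  1.95  1.04  2.21] E [ 0.3  -0.31  0.77] W [ 0.44 -0.11  0.4 ]
G [ 0.541 -0.241  0.171] off 0 tilt 45 err mm 0.0 deg 0.0 q [ 0.58  0.66 -0.8   2.42  1.92  1.1   2.07] E [ 0.32 -0.27  0.78] W [ 0.4  -0.07  0.4 ]
G [ 0.58  -0.287  0.087] off 0 tilt 45 err mm 0.0 deg 0.0 q [ 0.66  0.89 -0.8   2.34  2.1   1.21  2.08] E [ 0.37 -0.35  0.68] W [ 0.44 -0.11  0.31]
G [ 0.541 -0.241  0.087] off 0 tilt 45 err mm 0.0 de
[... 6588 characters left out ...]
5 ] off 0 tilt 45 err mm 0.0 deg 0.0 q [-0.37  0.84 -0.    2.43  2.85  0.91  1.52] E [0.47 0.12 0.71] W [0.42 0.1  0.28]
G [0.642 0.115 0.05 ] off 0 tilt 45 err mm 0.0 deg 0.0 q [-0.75  0.98  0.6   2.45  3.3   0.94  0.91] E [0.42 0.32 0.66] W [0.42 0.1  0.28]
G [ 0.638 -0.025  0.05 ] off 0 tilt 45 err mm 0.0 deg 0.0 q [ 0.56  0.98 -0.8   2.41  2.76  0.91  2.42] E [ 0.44 -0.33  0.63] W [ 0.42 -0.07  0.28]
G [ 0.638 -0.025  0.05 ] off 0 tilt 45 err mm 0.0 deg 0.0 q [ 0.03  0.85 -0.    2.44  3.33  0.93  1.61] E [ 0.48 -0.07  0.71] W [ 0.42 -0.07  0.28]
G [ 0.638 -0.025  0.05 ] off 0 tilt 45 err mm 0.0 deg 0.0 q [-0.35  0.98  0.6   2.47  3.66  1.16  1.11] E [0.51 0.13 0.66] W [ 0.42 -0.07  0.28]
```

```bash
python3 - <<'E' | awk '{print $0}' | cut -c1-150
from h import *
P=np.array([.58,-.287,0]); q0=get_state()["qpos"]
for q3 in (-.8,-.4,0,.5):
  for th in (45,52):
    for yaw in (-50,-42,-36):
      chk(P+[0,0,.351],yaw,th,q0=q0,q3=q3)
for q3 in (-1,-.5,0):
   for dz in (0,.1,.2): chk([.594,.236,.062+dz],11,52,q0=q0,q3=q3)
E
```

```text
G [ 0.58  -0.287  0.351] off 0 tilt 45 err mm 4.3 deg 1.7 q [ 0.73  0.33 -0.78  2.18  1.56  0.78  2.63] E [ 0.14 -0.19  0.89] W [ 0.43 -0.11  0.57]
G [ 0.58  -0.287  0.351] off 0 tilt 45 err mm 5.4 deg 2.2 q [ 0.76  0.3  -0.72  2.22  1.7   0.61  2.63] E [ 0.12 -0.18  0.9 ] W [ 0.4  -0.13  0.56]
G [ 0.58  -0.287  0.351] off 0 tilt 45 err mm 5.1 deg 2.3 q [ 0.8   0.28 -0.69  2.24  1.82  0.49  2.63] E [ 0.1  -0.18  0.9 ] W [ 0.39 -0.15  0.56]
G [ 0.58  -0.287  0.351] off 0 tilt 52 err mm 0.0 deg 0.0 q [ 0.72  0.35 -0.8   2.22  1.7   0.88  2.49] E [ 0.15 -0.2   0.88] W [ 0.42 -0.09  0.55]
G [ 0.58  -0.287  0.351] off 0 tilt 52 err mm 0.0 deg 0.0 q [ 0.79  0.33 -0.8   2.26  1.85  0.73  2.49] E [ 0.12 -0.2   0.89] W [ 0.39 -0.12  0.55]
G [ 0.58  -0.287  0.351] off 0 tilt 52 err mm 0.0 deg 0.0 q [ 0.85  0.32 -0.8   2.28  1.98  0.63  2.48] E [ 0.11 -0.2   0.89] W [ 0.38 -0.14  0.55]
G [ 0.58  -0.287  0.351] off 0 tilt 45 err mm 3.6 deg 1.4 q [ 0.44  0.27 -0.39  2.19  1.53  0.63  2.63] E [ 0.14 -0.13  0.9 ] W [ 0.43 -0.11  0.57]
G [ 0.58  -0.287  0.351] off 0 tilt 45 err mm 3.6 deg 1.5 q [ 0.
[... 2987 characters left out ...]
0.26]
G [0.594 0.236 0.162] off 0 tilt 52 err mm 0.0 deg 0.0 q [-0.3   0.68 -0.5   2.47  2.45  1.04  1.92] E [0.41 0.07 0.78] W [0.35 0.19 0.36]
G [0.594 0.236 0.262] off 0 tilt 52 err mm 0.0 deg 0.0 q [-0.27  0.44 -0.5   2.4   2.29  0.76  2.09] E [0.29 0.02 0.86] W [0.35 0.19 0.46]
G [0.594 0.236 0.062] off 0 tilt 52 err mm 0.0 deg 0.0 q [-0.64  0.9  -0.    2.51  2.76  1.15  1.45] E [0.44 0.26 0.68] W [0.35 0.19 0.26]
G [0.594 0.236 0.162] off 0 tilt 52 err mm 0.0 deg 0.0 q [-0.64  0.65 -0.    2.49  2.69  0.9   1.57] E [0.35 0.19 0.8 ] W [0.35 0.19 0.36]
G [0.594 0.236 0.262] off 0 tilt 52 err mm 0.0 deg 0.0 q [-0.64  0.4  -0.    2.42  2.53  0.63  1.8 ] E [0.24 0.11 0.88] W [0.35 0.19 0.46]
```

```bash
python3 - <<'E'
from h import *
turn(11,52); goto([.594,.236,.17],11,52)
E
```

```text
turn [-0.009  0.067 -0.006] deg 6.12743593185856
tcp target [0.6207 0.2412 0.1488] shift m [ 0.0485 -0.0041 -0.0635] share [ 0.323 -0.027 -0.423]
```

Call:
play_rows(rows=[{"dx": 0.32, "dy": 0, "dz": -0.1, "ax": -0.009, "ay": 0.067, "az": -0.006, "claw": 1}, {"dx": 0.32, "dy": 0, "dz": -0.2, "ax": -0.009, "ay": 0.067, "az": -0.006, "claw": 1}, {"dx": 0.32, "dy": 0, "dz": -0.2, "ax": -0.009, "ay": 0.067, "az": -0.006, "claw": 1}, {"dx": 0.32, "dy": 0, "dz": -0.2, "ax": -0.009, "ay": 0.067, "az": -0.006, "claw": 1}])

```text
time_s: 12.92
tcp_pos: [0.6227, 0.2418, 0.1888]
orientation: [0.892, 0.087, 0.442, -0.038]
force: [-0.1, -0.1, -0.9]
opening: 0.0934
```

```bash
python3 - <<'E'
from h import *
st();turn(11,52); goto([.594,.236,.17],11,52)
E
```

```text
12.93 [0.6227 0.2418 0.1888] [ 0.8917  0.0873  0.4425 -0.0384] F [-0.1408 -0.1214 -0.8973] op 0.09340154503577405 q [ 0.1131  0.8018 -1.167   2.4215  2.1579  1.2695  2.3821]
turn [0.004 0.009 0.001] deg 0.8931245831168286
tcp target [0.6207 0.2412 0.1488] shift m [-0.002  -0.0006 -0.0401] share [-0.014 -0.004 -0.267]
```

```bash
python3 - <<'E'
from h import *
im=get_image("wrist"); cv2.imwrite("pics/w9.png",im["pixels"]); W=cloud(im)
C=[cloud(get_image("side")),cloud(get_image("top"))]
for cc in (C,C[:1],[W]+C,[W]):
    p,r,n=fit(cc,.594,.236,"i"); print(p[:2],"yaw",np.degrees(p[2]),"z",p[3],r,n)
E
```

```text
[0.5948 0.2379] yaw 10.952748394163809 z 0.007342759196159798 1.6880797649464052 [745, 212]
[0.5949 0.2384] yaw 10.254212119649468 z 0.0074213177892514404 1.615587165926982 [745]
[0.5959 0.2372] yaw 10.293327750807622 z 0.005315934357734904 1.0546309805045153 [2999, 745, 212]
[0.5968 0.2364] yaw 12.572286216427738 z 0.005182953632715644 0.8920850083861398 [2999]
```

```bash
python3 - <<'E'
from h import *
turn(11,52); goto([.595,.237,.064],11,52)
E
```

```text
turn [0.004 0.009 0.   ] deg 0.8960746916411824
tcp target [0.6217 0.2422 0.0428] shift m [-0.0012 -0.0002 -0.1464] share [-0.008 -0.001 -0.976]
```

Call:
play_rows(rows=[{"dx": -0.01, "dy": 0, "dz": -0.25, "ax": 0.004, "ay": 0.009, "az": 0, "claw": 1}, {"dx": -0.01, "dy": 0, "dz": -0.5, "ax": 0.004, "ay": 0.009, "az": 0, "claw": 1}, {"dx": -0.01, "dy": 0, "dz": -0.75, "ax": 0.004, "ay": 0.009, "az": 0, "claw": 1}, {"dx": -0.01, "dy": 0, "dz": -0.97, "ax": 0.004, "ay": 0.009, "az": 0, "claw": 1}, {"dx": -0.01, "dy": 0, "dz": -0.97, "ax": 0.004, "ay": 0.009, "az": 0, "claw": 1}])

```text
time_s: 13.7
tcp_pos: [0.6209, 0.2421, 0.0406]
orientation: [0.896, 0.085, 0.434, -0.042]
force: [0.1, -0.1, -0.1]
opening: 0.0934
```

```bash
python3 - <<'E'
from h import *
st();turn(11,52); goto([.595,.237,.064],11,52)
im=get_image("side"); crop(im["pixels"],180,340,280,440,"s10.png",3.7)
im=get_image("wrist"); cv2.imwrite("pics/w10.png",im["pixels"])
E
```

```text
13.7 [0.6209 0.2421 0.0406] [ 0.8956  0.0855  0.4345 -0.0419] F [ 0.0759 -0.0991 -0.0597] op 0.09335927145940036 q [ 0.0057  1.1272 -1.0061  2.4611  2.4075  1.5238  2.2526]
turn [-0.    -0.003  0.001] deg 0.2570405298183993
tcp target [0.6217 0.2422 0.0428] shift m [0.0008 0.0001 0.0022] share [0.005 0.001 0.014]
```

Call:
play_rows(rows=[{"dx": 0, "dy": 0, "dz": 0, "ax": 0, "ay": 0, "az": 0, "claw": -0.2}, {"dx": 0, "dy": 0, "dz": 0, "ax": 0, "ay": 0, "az": 0, "claw": -1}, {"dx": 0, "dy": 0, "dz": 0, "ax": 0, "ay": 0, "az": 0, "claw": -1}, {"dx": 0, "dy": 0, "dz": 0, "ax": 0, "ay": 0, "az": 0, "claw": -1}, {"dx": 0, "dy": 0, "dz": 0, "ax": 0, "ay": 0, "az": 0, "claw": -1}])

```text
time_s: 14.42
tcp_pos: [0.6222, 0.2416, 0.0433]
orientation: [0.895, 0.085, 0.437, -0.042]
force: [-0.0, -1.9, 3.5]
opening: 0.0579
```

Call:
play_rows(rows=[{"dx": 0, "dy": 0, "dz": 0.03, "ax": 0, "ay": 0, "az": 0, "claw": -1}, {"dx": 0, "dy": 0, "dz": 0.1, "ax": 0, "ay": 0, "az": 0, "claw": -1}, {"dx": 0, "dy": 0, "dz": 0.3, "ax": 0, "ay": 0, "az": 0, "claw": -1}, {"dx": 0, "dy": 0, "dz": 0.6, "ax": 0, "ay": 0, "az": 0, "claw": -1}, {"dx": 0, "dy": 0, "dz": 1, "ax": 0, "ay": 0, "az": 0, "claw": -1}, {"dx": 0, "dy": 0, "dz": 1, "ax": 0, "ay": 0, "az": 0, "claw": -1}])

```text
time_s: 15.18
tcp_pos: [0.6227, 0.2426, 0.1991]
orientation: [0.893, 0.085, 0.44, -0.043]
force: [-0.6, -0.7, -2.6]
opening: 0.0582
```

```bash
python3 - <<'E'
from h import *
st();turn(11,52); 
im=get_image("wrist"); cv2.imwrite("pics/w11.png",im["pixels"])
E
```

```text
15.18 [0.6227 0.2426 0.1991] [ 0.8931  0.0847  0.4398 -0.0426] F [-0.6092 -0.6646 -2.6211] op 0.05821894111402761 q [ 0.13    0.7756 -1.1783  2.4114  2.1396  1.2323  2.3922]
turn [-0.002  0.005  0.001] deg 0.4716227896910657
```

```bash
python3 - <<'E'
from h import *
im=get_image("side"); T=get_image("top")
P=np.array([.580,-.287,.385]); a=np.radians(-50.3); Y=np.array([-np.sin(a),np.cos(a),0]);X=np.array([np.cos(a),np.sin(a),0])
def rs(k): 
    return proj(im,P+k*Y),proj(T,P+k*Y)
for k in (-.018,0,.018):
    s,t=rs(k); print(k,s,(s-[350,50])*6.6,t,(t-[470,180])*7)
W=cloud(im)
for v in range(112,128): print(v,[tuple(W[v,u].round(3)) for u in (378,382,386)])
E
```

```text
-0.018 [387.0027 119.7835] [244.2177 460.5714] [487.2697 242.0944] [120.8877 434.6605]
0 [379.7619 120.4176] [196.4286 464.7562] [480.2966 234.4347] [ 72.0765 381.0427]
0.018 [372.4972 121.0538] [148.4817 468.9549] [473.3473 226.801 ] [ 23.4312 327.6072]
112 [(np.float64(0.423), np.float64(0.079), np.float64(0.592)), (np.float64(0.415), np.float64(0.079), np.float64(0.594)), (np.float64(0.408), np.float64(0.08), np.float64(0.595))]
113 [(np.float64(0.423), np.float64(0.077), np.float64(0.589)), (np.float64(0.414), np.float64(0.083), np.float64(0.594)), (np.float64(0.406), np.float64(0.084), np.float64(0.596))]
114 [(np.float64(0.421), np.float64(0.082), np.float64(0.59)), (np.float64(nan), np.float64(nan), np.float64(nan)), (np.float64(0.406), np.float64(0.084), np.float64(0.594))]
115 [(np.float64(0.421), np.float64(0.083), np.float64(0.588)), (np.float64(0.412), np.float64(0.085), np.float64(0.591)), (np.float64(0.405), np.float64(0.086), np.float64(0.593))]
116 [(np.float64(0.419), np.float64(0.086), np.float64(0.588)), (np.float64(0.412), np.float64(0.086), np.float64(0.59)), (np
[... 1342 characters left out ...]
), np.float64(0.093), np.float64(0.577)), (np.float64(0.407), np.float64(0.096), np.float64(0.58)), (np.float64(0.399), np.float64(0.097), np.float64(0.583))]
125 [(np.float64(0.415), np.float64(0.094), np.float64(0.576)), (np.float64(0.407), np.float64(0.096), np.float64(0.579)), (np.float64(0.399), np.float64(0.097), np.float64(0.581))]
126 [(np.float64(0.413), np.float64(0.098), np.float64(0.576)), (np.float64(0.405), np.float64(0.1), np.float64(0.579)), (np.float64(0.399), np.float64(0.096), np.float64(0.579))]
127 [(np.float64(0.414), np.float64(0.096), np.float64(0.574)), (np.float64(0.405), np.float64(0.1), np.float64(0.577)), (np.float64(0.399), np.float64(0.097), np.float64(0.577))]
```

Call:
play_rows(rows=[{"dx": 0, "dy": -0.15, "dz": 0.2, "ax": 0, "ay": 0, "az": -0.03, "claw": -1}, {"dx": 0, "dy": -0.4, "dz": 0.5, "ax": 0, "ay": 0, "az": -0.08, "claw": -1}, {"dx": -0.05, "dy": -0.65, "dz": 0.8, "ax": 0, "ay": 0, "az": -0.13, "claw": -1}, {"dx": -0.1, "dy": -0.9, "dz": 0.87, "ax": 0, "ay": 0, "az": -0.18, "claw": -1}])

```text
time_s: 15.82
tcp_pos: [0.6069, 0.1058, 0.3243]
orientation: [0.898, -0.043, 0.438, 0.02]
force: [0.5, -1.0, -2.7]
opening: 0.058
```

Call:
play_rows(rows=[{"dx": -0.05, "dy": -0.25, "dz": 0, "ax": 0, "ay": 0, "az": -0.05, "claw": -1}, {"dx": -0.1, "dy": -0.5, "dz": 0, "ax": 0, "ay": 0, "az": -0.1, "claw": -1}, {"dx": -0.15, "dy": -0.75, "dz": 0, "ax": 0, "ay": 0, "az": -0.15, "claw": -1}, {"dx": -0.2, "dy": -0.9, "dz": 0, "ax": 0, "ay": 0, "az": -0.2, "claw": -1}])

```text
time_s: 16.32
tcp_pos: [0.5758, -0.0309, 0.3209]
orientation: [0.881, -0.184, 0.427, 0.089]
force: [-0.8, 0.8, -2.3]
opening: 0.0578
```

```bash
python3 - <<'E'
from h import *
st();turn(-50,52); goto([.529,-.225,.349],-50,52)
E
```

```text
16.32 [ 0.5758 -0.0309  0.3209] [ 0.8808 -0.1837  0.4272  0.0894] F [-0.8191  0.7648 -2.3174] op 0.05781431781631637 q [ 0.5392  0.334  -1.1776  2.4075  1.7083  0.9916  2.3949]
turn [-0.001 -0.002 -0.294] deg 26.421891836334904
tcp target [ 0.5465 -0.2458  0.3278] shift m [-0.0294 -0.2149  0.0068] share [-0.196 -1.433  0.046]
```

Call:
play_rows(rows=[{"dx": -0.02, "dy": -0.2, "dz": 0, "ax": 0, "ay": 0, "az": -0.05, "claw": -1}, {"dx": -0.05, "dy": -0.45, "dz": 0.03, "ax": 0, "ay": 0, "az": -0.1, "claw": -1}, {"dx": -0.08, "dy": -0.65, "dz": 0.05, "ax": 0, "ay": 0, "az": -0.15, "claw": -1}, {"dx": -0.1, "dy": -0.72, "dz": 0.06, "ax": 0, "ay": 0, "az": -0.18, "claw": -1}])

```text
time_s: 16.82
tcp_pos: [0.5616, -0.1383, 0.3319]
orientation: [0.845, -0.307, 0.412, 0.149]
force: [-0.2, -0.5, -2.5]
opening: 0.0576
```

```bash
python3 - <<'E'
from h import *
st();turn(-50,52); goto([.529,-.225,.349],-50,52)
E
```

```text
16.82 [ 0.5616 -0.1383  0.3319] [ 0.8452 -0.3065  0.4117  0.1488] F [-0.2006 -0.4849 -2.5069] op 0.05755431308167935 q [ 0.624   0.3122 -1.0994  2.3613  1.5986  1.0355  2.3938]
turn [-0.001 -0.    -0.113] deg 10.158245632706537
tcp target [ 0.5465 -0.2458  0.3278] shift m [-0.0151 -0.1075 -0.0041] share [-0.101 -0.717 -0.027]
```

Call:
play_rows(rows=[{"dx": -0.03, "dy": -0.2, "dz": 0, "ax": 0, "ay": 0, "az": -0.04, "claw": -1}, {"dx": -0.06, "dy": -0.45, "dz": 0, "ax": 0, "ay": 0, "az": -0.08, "claw": -1}, {"dx": -0.1, "dy": -0.65, "dz": -0.02, "ax": 0, "ay": 0, "az": -0.113, "claw": -1}, {"dx": -0.1, "dy": -0.717, "dz": -0.02, "ax": 0, "ay": 0, "az": -0.113, "claw": -1}, {"dx": -0.1, "dy": -0.717, "dz": -0.02, "ax": 0, "ay": 0, "az": -0.113, "claw": -1}])

```text
time_s: 17.45
tcp_pos: [0.5468, -0.2443, 0.3291]
orientation: [0.816, -0.378, 0.398, 0.184]
force: [0.1, -0.4, -2.4]
opening: 0.0576
```

```bash
python3 - <<'E'
from h import *
st();turn(-50,52); goto([.529,-.225,.349],-50,52)
for n in ("wrist","side"):
    im=get_image(n); cv2.imwrite(f"pics/{n}12.png",im["pixels"]); np.save(f"{n}12.npy",cloud(im))
crop(im["pixels"],300,460,40,200,"s12c.png",3.75)
E
```

```text
17.45 [ 0.5468 -0.2443  0.3291] [ 0.8156 -0.3782  0.3976  0.1836] F [ 0.0701 -0.4477 -2.3599] op 0.05757637471383427 q [ 0.7578  0.3235 -1.0197  2.3344  1.6261  1.0073  2.4044]
turn [-0.001  0.    -0.003] deg 0.2918907492611325
tcp target [ 0.5465 -0.2458  0.3278] shift m [-0.0003 -0.0016 -0.0014] share [-0.002 -0.01  -0.009]
```

```bash
python3 - <<'E'
from h import *
W=np.load("wrist12.npy"); s=get_state()
a=np.radians(-50); X=np.array([np.cos(a),np.sin(a)]);Y=np.array([-X[1],X[0]])
def loc(P): return np.array([P[...,:2]@X,P[...,:2]@Y,P[...,2]]).T if P.ndim>1 else np.r_[P[:2]@X,P[:2]@Y,P[2]]
print("tcp loc",loc(s["tcp_pos"]))
for v in (120,123,126,129,132): print(v,[loc(W[v,u]).round(4) for u in (296,310,325,340,355)])
print("cheeks",[ (u,loc(W[100,u]).round(4)) for u in (262,270,280,285,288,292,358,362,366,372,385)])
print("cellfront",[ (u,loc(W[62,u]).round(4)) for u in (265,325,385)])
print("hook"); 
for v in (208,215,230,250,275): print(v,[loc(W[v,u]).round(4) for u in (294,300,321,340,348)])
E
```

```text
tcp loc [0.538  0.2629 0.3294]
120 [array([0.5932, 0.2738, 0.3891]), array([0.5938, 0.2671, 0.3887]), array([0.5932, 0.2599, 0.3891]), array([0.595 , 0.2526, 0.3879]), array([0.5934, 0.2454, 0.389 ])]
123 [array([0.5924, 0.2739, 0.388 ]), array([0.5915, 0.2671, 0.3886]), array([0.5921, 0.2599, 0.3882]), array([0.5921, 0.2526, 0.3883]), array([0.5916, 0.2455, 0.3886])]
126 [array([0.5911, 0.2738, 0.3872]), array([0.5902, 0.2671, 0.3879]), array([0.5912, 0.2599, 0.3872]), array([0.5906, 0.2527, 0.3876]), array([0.5912, 0.2454, 0.3872])]
129 [array([0.5893, 0.2738, 0.3868]), array([0.5907, 0.2671, 0.3858]), array([0.5907, 0.2599, 0.3859]), array([0.5902, 0.2526, 0.3862]), array([0.59  , 0.2454, 0.3864])]
132 [array([0.5905, 0.274 , 0.3842]), array([0.5897, 0.2671, 0.3848]), array([0.5895, 0.2598, 0.385 ]), array([0.5896, 0.2526, 0.3849]), array([0.5894, 0.2453, 0.3851])]
cheeks [(262, array([1.0115, 0.3637, 0.1434])), (270, array([0.5818, 0.2834, 0.4066])), (280, array([0.5823, 0.2792, 0.4063])), (285, array([0.5959, 0.2786, 0.398 ])), (288, array([0.97  , 0.3152, 0.1689])), (292, array
[... 514 characters left out ...]
9, 0.2204, 0.0694])]
215 [array([0.5128, 0.2697, 0.411 ]), array([0.5134, 0.2679, 0.4103]), array([0.514 , 0.2615, 0.4096]), array([0.5133, 0.2558, 0.4104]), array([0.5126, 0.2534, 0.4112])]
230 [array([0.5082, 0.2695, 0.4095]), array([0.5081, 0.2677, 0.4095]), array([0.5076, 0.2615, 0.4102]), array([0.5086, 0.2558, 0.409 ]), array([0.5083, 0.2535, 0.4094])]
250 [array([0.5028, 0.2694, 0.4068]), array([0.503 , 0.2677, 0.4065]), array([0.5037, 0.2615, 0.4055]), array([0.5028, 0.2559, 0.4068]), array([0.5034, 0.2535, 0.406 ])]
275 [array([0.4971, 0.2694, 0.4021]), array([0.4964, 0.2676, 0.4031]), array([0.4972, 0.2615, 0.4019]), array([0.4973, 0.2559, 0.4019]), array([0.4976, 0.2535, 0.4013])]
```

Call:
play_rows(rows=[{"dx": 0.05, "dy": -0.06, "dz": 0.013, "ax": 0, "ay": 0, "az": 0, "claw": -1}, {"dx": 0.12, "dy": -0.145, "dz": 0.013, "ax": 0, "ay": 0, "az": 0, "claw": -1}, {"dx": 0.19, "dy": -0.23, "dz": 0.013, "ax": 0, "ay": 0, "az": 0, "claw": -1}, {"dx": 0.2, "dy": -0.245, "dz": 0.013, "ax": 0, "ay": 0, "az": 0, "claw": -1}, {"dx": 0.2, "dy": -0.245, "dz": 0.013, "ax": 0, "ay": 0, "az": 0, "claw": -1}])

```text
time_s: 18.18
tcp_pos: [0.5769, -0.2808, 0.3309]
orientation: [0.816, -0.378, 0.397, 0.184]
force: [0.8, 0.4, -2.3]
opening: 0.0575
```

```bash
cat >> h.py <<'E'
def loc(P,a=-50):
    a=np.radians(a); X=np.array([np.cos(a),np.sin(a)]);Y=np.array([-X[1],X[0]]); P=np.asarray(P); return np.r_[P[:2]@X,P[:2]@Y,P[2]]
E
python3 - <<'E'
from h import *
s=st(); print(loc(s["tcp_pos"])); turn(-50,52)
im=get_image("wrist"); W=cloud(im); cv2.imwrite("pics/w13.png",im["pixels"])
for v in (80,100,120,140,160,200,208,215,230): print(v,[loc(W[v,u]).round(4) for u in (300,321,345)])
E
```

```text
18.18 [ 0.5769 -0.2808  0.3309] [ 0.8156 -0.3783  0.3975  0.1835] F [ 0.7638  0.3684 -2.2989] op 0.057498718812745486 q [ 0.8046  0.3631 -0.9854  2.2681  1.6728  0.9722  2.4711]
[0.5859 0.2614 0.3309]
turn [-0.001  0.    -0.003] deg 0.2887829075330402
80 [array([0.5813, 0.2668, 0.4436]), array([0.5819, 0.2612, 0.4433]), array([0.5835, 0.2545, 0.4424])]
100 [array([0.5812, 0.2671, 0.4378]), array([0.5818, 0.2612, 0.4374]), array([0.5827, 0.2543, 0.4369])]
120 [array([0.5822, 0.2674, 0.4307]), array([0.5825, 0.2612, 0.4304]), array([0.5817, 0.254 , 0.431 ])]
140 [array([0.582 , 0.2678, 0.4236]), array([0.5831, 0.2612, 0.4227]), array([0.582 , 0.2536, 0.4235])]
160 [array([0.6956, 0.2768, 0.3201]), array([0.6918, 0.2615, 0.3233]), array([0.6965, 0.2441, 0.3194])]
200 [array([0.5904, 0.2697, 0.3878]), array([0.5907, 0.2612, 0.3874]), array([0.5903, 0.2515, 0.3879])]
208 [array([0.5685, 0.268 , 0.4068]), array([0.5687, 0.2611, 0.4066]), array([0.5689, 0.2532, 0.4064])]
215 [array([0.5602, 0.2674, 0.4127]), array([0.5604, 0.2611, 0.4125]), array([0.5609, 0.2538, 0.4119])]
230 [array([0.5554, 0.2673, 0.4114]), array([0.5543, 0.2611, 0.4127]), array([0.5552, 0.254 , 0.4117])]
```

Call:
play_rows(rows=[{"dx": 0.04, "dy": -0.05, "dz": 0, "ax": 0, "ay": 0, "az": 0, "claw": -1}, {"dx": 0.08, "dy": -0.1, "dz": 0, "ax": 0, "ay": 0, "az": 0, "claw": -1}, {"dx": 0.12, "dy": -0.145, "dz": 0, "ax": 0, "ay": 0, "az": 0, "claw": -1}, {"dx": 0.143, "dy": -0.175, "dz": 0, "ax": 0, "ay": 0, "az": 0, "claw": -1}, {"dx": 0.143, "dy": -0.175, "dz": 0, "ax": 0, "ay": 0, "az": 0, "claw": -1}])

```text
time_s: 18.85
tcp_pos: [0.5985, -0.3073, 0.3311]
orientation: [0.815, -0.378, 0.398, 0.184]
force: [-0.3, -0.4, -2.3]
opening: 0.0578
```

```bash
python3 - <<'E'
from h import *
s=st(); print(loc(s["tcp_pos"])); turn(-50,52)
im=get_image("wrist"); W=cloud(im); cv2.imwrite("pics/w14.png",im["pixels"])
for v in (200,208,215,222,230,240): print(v,[loc(W[v,u]).round(4) for u in (300,321,345)])
im=get_image("side"); crop(im["pixels"],300,460,40,200,"s14c.png",3.75)
E
```

```text
18.85 [ 0.5985 -0.3073  0.3311] [ 0.8155 -0.3784  0.3976  0.1836] F [-0.2752 -0.4044 -2.2802] op 0.057750930472642334 q [ 0.8296  0.3947 -0.9614  2.2182  1.7009  0.9506  2.5164]
[0.6201 0.261  0.3311]
turn [-0.001  0.    -0.003] deg 0.2728841160721983
200 [array([0.5814, 0.2656, 0.4328]), array([0.581 , 0.2606, 0.4332]), array([0.5819, 0.2549, 0.4323])]
208 [array([0.5821, 0.2658, 0.4293]), array([0.5815, 0.2606, 0.43  ]), array([0.5828, 0.2546, 0.4285])]
215 [array([0.5825, 0.2659, 0.4262]), array([0.5822, 0.2606, 0.4266]), array([nan, nan, nan])]
222 [array([0.5823, 0.266 , 0.4237]), array([0.5817, 0.2606, 0.4244]), array([0.5826, 0.2544, 0.4235])]
230 [array([0.5901, 0.2669, 0.4109]), array([0.5898, 0.2606, 0.4114]), array([0.5899, 0.2535, 0.4112])]
240 [array([0.5866, 0.2668, 0.4105]), array([0.5869, 0.2606, 0.4101]), array([0.5867, 0.2536, 0.4105])]
```

Call:
play_rows(rows=[{"dx": 0.003, "dy": -0.003, "dz": -0.04, "ax": 0, "ay": 0, "az": 0, "claw": -1}, {"dx": 0.003, "dy": -0.003, "dz": -0.08, "ax": 0, "ay": 0, "az": 0, "claw": -1}, {"dx": 0.003, "dy": -0.003, "dz": -0.105, "ax": 0, "ay": 0, "az": 0, "claw": -1}, {"dx": 0.003, "dy": -0.003, "dz": -0.105, "ax": 0, "ay": 0, "az": 0, "claw": -1}])

```text
time_s: 19.45
tcp_pos: [0.5988, -0.3072, 0.3149]
orientation: [0.816, -0.378, 0.397, 0.184]
force: [0.2, 0.8, -2.0]
opening: 0.0577
```

Call:
play_rows(rows=[{"dx": 0, "dy": 0, "dz": -0.012, "ax": 0, "ay": 0, "az": 0, "claw": -1}, {"dx": 0, "dy": 0, "dz": -0.012, "ax": 0, "ay": 0, "az": 0, "claw": -1}])

```text
time_s: 19.7
tcp_pos: [0.5989, -0.3073, 0.3137]
orientation: [0.816, -0.378, 0.398, 0.184]
force: [-0.4, -1.1, -2.1]
opening: 0.0576
```

```bash
python3 - <<'E'
from h import *
s=st(); print(loc(s["tcp_pos"])); turn(-50,52)
im=get_image("wrist"); W=cloud(im); cv2.imwrite("pics/w15.png",im["pixels"])
E
```

```text
19.7 [ 0.5989 -0.3073  0.3137] [ 0.8155 -0.3781  0.3978  0.1836] F [-0.4081 -1.1283 -2.1228] op 0.057580277209263585 q [ 0.8129  0.4274 -0.9552  2.2383  1.7422  0.9781  2.4671]
[0.6204 0.2613 0.3137]
turn [-0.001  0.    -0.003] deg 0.3032768361433034
```

Call:
play_rows(rows=[{"dx": 0, "dy": 0, "dz": -0.01, "ax": 0, "ay": 0, "az": 0, "claw": -1}, {"dx": 0, "dy": 0, "dz": -0.01, "ax": 0, "ay": 0, "az": 0, "claw": -1}])

```text
time_s: 20.0
tcp_pos: [0.5991, -0.3074, 0.3126]
orientation: [0.815, -0.378, 0.398, 0.184]
force: [-0.2, -0.4, -0.5]
opening: 0.0579
```

Call:
play_rows(rows=[{"dx": 0, "dy": 0, "dz": -0.01, "ax": 0, "ay": 0, "az": 0, "claw": -1}, {"dx": 0, "dy": 0, "dz": -0.01, "ax": 0, "ay": 0, "az": 0, "claw": -1}])

```text
time_s: 20.25
tcp_pos: [0.5996, -0.3078, 0.3122]
orientation: [0.815, -0.378, 0.399, 0.184]
force: [-0.1, -1.0, 5.1]
opening: 0.058
```

Call:
play_rows(rows=[{"dx": 0, "dy": 0, "dz": 0.004, "ax": 0, "ay": 0, "az": 0, "claw": 0.4}, {"dx": 0, "dy": 0, "dz": 0.004, "ax": 0, "ay": 0, "az": 0, "claw": 0.6}, {"dx": 0, "dy": 0, "dz": 0.004, "ax": 0, "ay": 0, "az": 0, "claw": 0.9}, {"dx": 0, "dy": 0, "dz": 0.004, "ax": 0, "ay": 0, "az": 0, "claw": 0.9}, {"dx": 0, "dy": 0, "dz": 0.004, "ax": 0, "ay": 0, "az": 0, "claw": 0.9}])

```text
time_s: 20.88
tcp_pos: [0.5989, -0.3072, 0.3113]
orientation: [0.816, -0.378, 0.398, 0.184]
force: [0.2, -0.4, 0.1]
opening: 0.0881
```

```bash
python3 - <<'E'
from h import *
s=st(); 
im=get_image("wrist"); W=cloud(im); cv2.imwrite("pics/w16.png",im["pixels"])
E
```

```text
20.88 [ 0.5989 -0.3072  0.3113] [ 0.8156 -0.3781  0.3977  0.1836] F [ 0.2012 -0.437   0.0557] op 0.0880536562578423 q [ 0.8107  0.432  -0.9544  2.241   1.7476  0.9819  2.4605]
```

```bash
python3 - <<'E'
from h import *
q0=get_state()["qpos"]
K={"Z":[.4365,.0303,.0505],"H":[.4353,-.0254,.0505]}
for nm,k in K.items():
  for yaw in (-70,-45,-20,0,20):
    for tilt in (15,22,30):
      for h in (.0,):
        R=Rt(yaw,tilt).as_matrix(); t=np.array(k)+[0,0,h]-R[:,2]*TIP
        q,ep,ea,E,W=fk.ik(t,R,q0)
        print(nm,yaw,tilt,"err %.1f %.1f"%(ep,ea),q.round(2))
E
```

```text
Z -70 15 err 0.0 0.0 [ 0.26  0.8  -1.    2.38  1.31  0.95  1.71]
Z -70 22 err 0.0 0.0 [ 0.14  0.82 -0.97  2.39  1.33  1.06  1.6 ]
Z -70 30 err 0.0 0.0 [ 0.01  0.85 -0.92  2.39  1.32  1.18  1.49]
Z -45 15 err 0.0 0.0 [ 0.3   0.81 -1.05  2.46  1.49  0.94  1.98]
Z -45 22 err 0.0 0.0 [ 0.18  0.83 -1.04  2.51  1.56  1.07  1.8 ]
Z -45 30 err 0.0 0.0 [ 0.04  0.88 -1.01  2.56  1.59  1.23  1.6 ]
Z -20 15 err 0.0 0.0 [ 0.37  0.81 -1.08  2.52  1.65  0.88  2.31]
Z -20 22 err 6.9 1.6 [ 0.38  0.96 -1.29  2.56  1.66  1.21  2.2 ]
Z -20 30 err 23.2 5.2 [ 0.29  0.99 -1.29  2.56  1.66  1.35  2.11]
Z 0 15 err 0.0 0.0 [ 0.44  0.8  -1.06  2.54  1.76  0.79  2.63]
Z 0 22 err 12.9 2.9 [ 0.52  0.94 -1.29  2.56  1.76  1.05  2.61]
Z 0 30 err 32.7 7.3 [ 0.5   0.95 -1.29  2.56  1.82  1.1   2.57]
Z 20 15 err 0.0 0.0 [ 0.23  0.64 -0.58  2.55  2.23  0.37  2.63]
Z 20 22 err 13.7 2.9 [ 0.37  0.69 -0.73  2.56  2.28  0.47  2.63]
Z 20 30 err 31.4 6.7 [ 0.5   0.74 -0.84  2.56  2.37  0.53  2.63]
H -70 15 err 0.0 0.0 [ 0.38  0.79 -1.    2.41  1.36  0.93  1.79]
H -70 22 err 0.0 0.0 [ 0.26  0.81 -0.97  2.43  1.39  1.04  1.65]
H -70 30 err 0.0 0.0 [ 0.13  0.85 -0.92  2.45  1.4   1.17  1.52]
H -45 15 err 0.0 0.0 [ 0.43  0.8  -1.04  2.48  1.54  0.91  2.06]
H -45 22 err 0.0 0.0 [ 0.32  0.83 -1.04  2.55  1.63  1.06  1.86]
H -45 30 err 7.3 1.6 [ 0.31  1.03 -1.29  2.56  1.55  1.48  1.75]
H -20 15 err 0.0 0.0 [ 0.51  0.8  -1.06  2.53  1.71  0.84  2.41]
H -20 22 err 10.6 2.4 [ 0.56  0.95 -1.29  2.56  1.69  1.15  2.35]
H -20 30 err 28.7 6.4 [ 0.49  0.97 -1.29  2.56  1.71  1.26  2.28]
H 0 15 err 0.0 0.0 [ 0.46  0.7  -0.82  2.55  1.94  0.58  2.63]
H 0 22 err 15.5 3.2 [ 0.56  0.77 -0.99  2.56  1.94  0.73  2.63]
H 0 30 err 35.1 7.5 [ 0.62  0.83 -1.1   2.56  1.97  0.85  2.63]
H 20 15 err 0.0 0.0 [ 0.34  0.63 -0.5   2.55  2.39  0.3   2.63]
H 20 22 err 11.6 2.5 [ 0.5   0.67 -0.66  2.56  2.46  0.4   2.63]
H 20 30 err 27.3 6.0 [ 0.66  0.74 -0.78  2.56  2.57  0.45  2.63]
```

Call:
play_rows(rows=[{"dx": -0.1, "dy": 0.12, "dz": 0.08, "ax": 0, "ay": 0, "az": 0, "claw": 1}, {"dx": -0.25, "dy": 0.3, "dz": 0.2, "ax": 0, "ay": 0, "az": 0, "claw": 1}, {"dx": -0.45, "dy": 0.54, "dz": 0.3, "ax": 0, "ay": 0, "az": 0, "claw": 1}, {"dx": -0.6, "dy": 0.72, "dz": 0.3, "ax": 0, "ay": 0, "az": 0, "claw": 0}])

```text
time_s: 21.42
tcp_pos: [0.5082, -0.1979, 0.3577]
orientation: [0.815, -0.378, 0.399, 0.184]
force: [0.8, -0.4, -0.7]
opening: 0.0872
```

```bash
python3 - <<'E'
from h import *
s=st(); turn(-70,15); R=Rt(-70,15).as_matrix(); t=np.array([.434,.0303,.13])+R[:,2]*.0145; print((t-s["tcp_pos"])/.15)
W=get_image("wrist"); cv2.imwrite("pics/w17.png",W["pixels"])
S=get_image("side"); crop(S["pixels"],300,460,40,220,"s17.png",3.3)
E
```

```text
21.43 [ 0.5082 -0.1979  0.3577] [ 0.8151 -0.3778  0.3989  0.1835] F [ 0.7999 -0.3613 -0.7425] op 0.08720446901542414 q [ 0.7385  0.2008 -1.0789  2.365   1.4801  0.9873  2.4341]
turn [ 0.357  0.209 -0.217] deg 42.10371731031492
[-0.4864  1.4976 -1.6117]
```

Call:
play_rows(rows=[{"dx": -0.06, "dy": 0.2, "dz": 0, "ax": 0.09, "ay": 0.05, "az": -0.05, "claw": -1}, {"dx": -0.12, "dy": 0.4, "dz": -0.2, "ax": 0.18, "ay": 0.1, "az": -0.1, "claw": -1}, {"dx": -0.24, "dy": 0.7, "dz": -0.5, "ax": 0.27, "ay": 0.16, "az": -0.16, "claw": -1}, {"dx": -0.3, "dy": 1, "dz": -0.8, "ax": 0.357, "ay": 0.209, "az": -0.217, "claw": -1}, {"dx": -0.3, "dy": 1, "dz": -0.8, "ax": 0.357, "ay": 0.209, "az": -0.217, "claw": -1}])

```text
time_s: 22.15
tcp_pos: [0.4644, -0.0493, 0.2341]
orientation: [0.813, -0.569, 0.104, 0.074]
force: [0.1, -0.1, -0.1]
opening: 0.0296
```

```bash
python3 - <<'E'
from h import *
s=st(); turn(-70,15); R=Rt(-70,15).as_matrix(); t=np.array([.434,.0303,.085])+R[:,2]*.0145; print((t-s["tcp_pos"])/.15)
E
```

```text
22.15 [ 0.4644 -0.0493  0.2341] [ 0.8126 -0.5687  0.1037  0.0744] F [ 0.1361 -0.0756 -0.1052] op 0.029574785940099546 q [ 0.7126  0.4754 -1.2575  2.1641  0.8331  1.0606  2.4581]
turn [-0.003 -0.003 -0.   ] deg 0.37737206729207373
[-0.1944  0.507  -1.0873]
```

Call:
play_rows(rows=[{"dx": -0.1, "dy": 0.3, "dz": -0.3, "ax": 0, "ay": 0, "az": 0, "claw": -1}, {"dx": -0.19, "dy": 0.507, "dz": -0.6, "ax": 0, "ay": 0, "az": 0, "claw": -1}, {"dx": -0.19, "dy": 0.507, "dz": -0.9, "ax": 0, "ay": 0, "az": 0, "claw": -1}, {"dx": -0.19, "dy": 0.507, "dz": -1, "ax": 0, "ay": 0, "az": 0, "claw": -1}, {"dx": -0.19, "dy": 0.507, "dz": -1, "ax": 0, "ay": 0, "az": 0, "claw": -1}])

```text
time_s: 22.78
tcp_pos: [0.4357, 0.0264, 0.0864]
orientation: [0.813, -0.567, 0.107, 0.075]
force: [-0.0, 0.7, 0.3]
opening: 0.0006
```

```bash
python3 - <<'E'
from h import *
s=st(); turn(-70,15); R=Rt(-70,15).as_matrix(); t=np.array([.434,.0303,.0525])+R[:,2]*.0145; print((t-s["tcp_pos"])/.15, "tip",s["tcp_pos"]-R[:,2]*.0145)
W=get_image("wrist"); cv2.imwrite("pics/w18.png",W["pixels"])
S=get_image("side"); crop(S["pixels"],320,440,260,380,"s18.png",5)
E
```

```text
22.77 [0.4357 0.0264 0.0864] [ 0.8132 -0.5671  0.1069  0.075 ] F [-0.0211  0.7318  0.3211] op 0.0006026842730757922 q [ 0.2992  0.6851 -1.0369  2.3544  1.1583  0.9319  1.871 ]
turn [ 0.    -0.    -0.002] deg 0.21654062113540304
[-0.0025  0.0026 -0.3194] tip [0.4344 0.0299 0.1004]
```

Call:
play_rows(rows=[{"dx": 0, "dy": 0.003, "dz": -0.15, "ax": 0, "ay": 0, "az": 0, "claw": -1}, {"dx": 0, "dy": 0.003, "dz": -0.26, "ax": 0, "ay": 0, "az": 0, "claw": -1}, {"dx": 0, "dy": 0.003, "dz": -0.3, "ax": 0, "ay": 0, "az": 0, "claw": -1}, {"dx": 0, "dy": 0.003, "dz": -0.315, "ax": 0, "ay": 0, "az": 0, "claw": -1}, {"dx": 0, "dy": 0.003, "dz": -0.315, "ax": 0, "ay": 0, "az": 0, "claw": -1}])

```text
time_s: 23.5
tcp_pos: [0.4358, 0.0271, 0.0397]
orientation: [0.812, -0.569, 0.107, 0.074]
force: [0.5, -0.1, 0.1]
opening: 0.0002
```

Call:
play_rows(rows=[{"dx": 0, "dy": 0, "dz": -0.02, "ax": 0, "ay": 0, "az": 0, "claw": -1}, {"dx": 0, "dy": 0, "dz": -0.02, "ax": 0, "ay": 0, "az": 0, "claw": -1}])

```text
time_s: 23.75
tcp_pos: [0.4357, 0.0272, 0.0363]
orientation: [0.812, -0.568, 0.107, 0.075]
force: [1.4, -0.3, 1.9]
opening: 0.0009
```

Call:
play_rows(rows=[{"dx": 0, "dy": 0, "dz": -0.013, "ax": 0, "ay": 0, "az": 0, "claw": -1}, {"dx": 0, "dy": 0, "dz": -0.013, "ax": 0, "ay": 0, "az": 0, "claw": -1}])

```text
time_s: 24.0
tcp_pos: [0.4357, 0.0272, 0.0342]
orientation: [0.812, -0.568, 0.106, 0.075]
force: [0.5, -0.5, 3.3]
opening: 0.0006
```

Call:
play_rows(rows=[{"dx": 0, "dy": 0, "dz": -0.01, "ax": 0, "ay": 0, "az": 0, "claw": -1}, {"dx": 0, "dy": 0, "dz": -0.01, "ax": 0, "ay": 0, "az": 0, "claw": -1}])

```text
time_s: 24.25
tcp_pos: [0.4357, 0.0273, 0.0327]
orientation: [0.812, -0.568, 0.106, 0.075]
force: [1.4, -0.9, 5.3]
opening: 0.0006
```

Call:
play_rows(rows=[{"dx": 0, "dy": 0, "dz": 0.1, "ax": 0, "ay": 0, "az": 0, "claw": -1}, {"dx": 0, "dy": 0, "dz": 0.4, "ax": 0, "ay": 0, "az": 0, "claw": 0}, {"dx": 0, "dy": 0, "dz": 0.8, "ax": 0, "ay": 0, "az": 0, "claw": 1}, {"dx": 0, "dy": 0, "dz": 1, "ax": 0, "ay": 0, "az": 0, "claw": 1}])

```text
time_s: 24.75
tcp_pos: [0.4354, 0.0277, 0.1848]
orientation: [0.812, -0.568, 0.107, 0.074]
force: [-0.0, -0.6, -0.3]
opening: 0.0259
```

```bash
python3 - <<'E'
from h import *
s=st(); turn(11,52); goto([.638,-.025,.17],11,52)
T=get_image("top");S=get_image("side");W=get_image("wrist")
crop(S["pixels"],320,440,260,380,"s19.png",5); crop(T["pixels"],150,350,170,330,"t19.png")
C=[cloud(T),cloud(S)]
for nm,x,y,k in (("A",.547,.367,"w"),("B",.642,.116,"w"),("C",.638,-.025,"w")):
    p,r,n=fit(C,x,y,k); print(nm,p[:2],"yaw",np.degrees(p[2]),"z",p[3],"res mm",r,n)
E
```

```text
24.75 [0.4354 0.0277 0.1848] [ 0.8124 -0.5684  0.1068  0.0741] F [-0.0394 -0.5836 -0.3113] op 0.025918511106347686 q [ 0.4336  0.5043 -1.1562  2.2583  0.8834  0.9917  2.1735]
turn [-0.22  -0.389  0.866] deg 87.67157375280732
tcp target [ 0.6647 -0.0198  0.1488] shift m [ 0.2292 -0.0475 -0.0361] share [ 1.528 -0.317 -0.241]
A [0.546  0.3689] yaw 25.916115188471103 z 0.0023948729431494346 res mm 1.7093390924972311 [343, 626]
B [0.6424 0.1162] yaw 3.0369276455110366 z 0.0017523064732239515 res mm 1.5913312623228975 [304, 529]
C [ 0.6379 -0.025 ] yaw 11.794553301316135 z 0.0020990173042190314 res mm 1.6533347985330065 [303, 434]
```

```bash
cat >> h.py <<'E'
from scipy.spatial.transform import Slerp
def sim(way,q0=None,n=8):
    """way: list of (Gpoint or None, yaw, tilt); G grasp pts; simulates local IK"""
    s=get_state(); q=np.array(s["qpos"]) if q0 is None else q0; P,R,_,_=fk.tcp(q)
    for (G,yaw,tilt) in way:
        R1=Rt(yaw,tilt).as_matrix(); P1=np.asarray(G)-R1[:,2]*GR
        sl=Slerp([0,1],Ro.from_matrix([R,R1])); bad=0
        for k in np.linspace(0,1,n+1)[1:]:
            q,ep,ea,E,W=fk.ik(P+(P1-P)*k,sl([k]).as_matrix()[0],q); bad=max(bad,ep,ea)
        P,R=P1,R1; print(np.round(G,3),yaw,tilt,"worst %.1f"%bad,q.round(2))
    return q
E
python3 - <<'E'
from h import *
print("direct"); sim([([.638,-.025,.2],11,52),([.638,-.025,.05],11,52)])
print("tilt first"); sim([([.55,-.02,.25],-50,52),([.638,-.025,.2],11,52),([.638,-.025,.05],11,52)])
print("B"); sim([([.642,.116,.2],3,52),([.642,.116,.05],3,52)])
print("B2"); sim([([.55,.0,.25],-50,52),([.642,.116,.2],3,52),([.642,.116,.05],3,52)])
E
```

```text
direct
[ 0.638 -0.025  0.2  ] 11 52 worst 0.0 [ 0.78  0.8  -1.13  2.42  2.56  0.82  2.58]
[ 0.638 -0.025  0.05 ] 11 52 worst 0.0 [ 0.68  1.16 -1.    2.45  2.79  1.14  2.6 ]
tilt first
[ 0.55 -0.02  0.25] -50 52 worst 0.0 [ 0.09  0.6  -0.92  2.33  1.46  1.4   1.98]
[ 0.638 -0.025  0.2  ] 11 52 worst 0.0 [ 0.71  0.73 -0.99  2.42  2.68  0.77  2.42]
[ 0.638 -0.025  0.05 ] 11 52 worst 0.0 [ 0.62  1.09 -0.88  2.46  2.86  1.11  2.46]
B
[0.642 0.116 0.2  ] 3 52 worst 0.0 [ 0.29  0.75 -1.03  2.41  2.27  1.11  2.34]
[0.642 0.116 0.05 ] 3 52 worst 0.0 [ 0.19  1.1  -0.89  2.44  2.52  1.42  2.23]
B2
[0.55 0.   0.25] -50 52 worst 0.0 [ 0.05  0.6  -0.92  2.31  1.44  1.42  1.98]
[0.642 0.116 0.2  ] 3 52 worst 0.0 [ 0.26  0.73 -0.97  2.41  2.29  1.08  2.31]
[0.642 0.116 0.05 ] 3 52 worst 0.0 [ 0.17  1.08 -0.86  2.44  2.53  1.41  2.2 ]
```

```bash
python3 - <<'E'
from h import *
turn(-50,52); goto([.55,-.02,.25],-50,52); print(Rt(-50,52).as_quat())
v=(Rt(11,52)*Rt(-50,52).inv()).as_rotvec()/(np.pi/2); print(v)
E
```

```text
turn [-0.359 -0.206  0.214] deg 41.91020766737037
tcp target [ 0.5675 -0.0408  0.2288] shift m [ 0.1317 -0.0678  0.0452] share [ 0.878 -0.452  0.302]
[ 0.8146 -0.3798  0.3973  0.1853]
[-0.      0.      0.6778]
```

Call:
play_rows(rows=[{"dx": 0.2, "dy": -0.1, "dz": 0.1, "ax": -0.09, "ay": -0.05, "az": 0.05, "claw": 1}, {"dx": 0.4, "dy": -0.2, "dz": 0.2, "ax": -0.18, "ay": -0.1, "az": 0.1, "claw": 1}, {"dx": 0.65, "dy": -0.33, "dz": 0.3, "ax": -0.27, "ay": -0.155, "az": 0.16, "claw": 1}, {"dx": 0.878, "dy": -0.452, "dz": 0.302, "ax": -0.359, "ay": -0.206, "az": 0.214, "claw": 1}, {"dx": 0.878, "dy": -0.452, "dz": 0.302, "ax": -0.359, "ay": -0.206, "az": 0.214, "claw": 1}])

```text
time_s: 25.52
tcp_pos: [0.566, -0.0401, 0.2244]
orientation: [0.816, -0.378, 0.394, 0.188]
force: [0.1, -0.0, 1.1]
opening: 0.0879
```

```bash
python3 - <<'E'
from h import *
st(); turn(11,52); goto([.638,-.025,.17],11,52)
E
```

```text
25.52 [ 0.566  -0.0401  0.2244] [ 0.8163 -0.3781  0.3944  0.1876] F [ 0.0501 -0.0087  1.079 ] op 0.08789290937619468 q [ 0.0779  0.5945 -0.8953  2.3341  1.4618  1.3838  1.9823]
turn [ 0.004 -0.004  0.677] deg 60.92982608336643
tcp target [ 0.6647 -0.0198  0.1488] shift m [ 0.0987  0.0203 -0.0757] share [ 0.658  0.135 -0.504]
```

Call:
play_rows(rows=[{"dx": 0.1, "dy": 0, "dz": 0, "ax": 0, "ay": 0, "az": 0.11, "claw": 1}, {"dx": 0.2, "dy": 0.05, "dz": 0, "ax": 0, "ay": 0, "az": 0.22, "claw": 1}, {"dx": 0.35, "dy": 0.1, "dz": -0.1, "ax": 0, "ay": 0, "az": 0.33, "claw": 1}, {"dx": 0.5, "dy": 0.135, "dz": -0.2, "ax": 0, "ay": 0, "az": 0.44, "claw": 1}, {"dx": 0.62, "dy": 0.135, "dz": -0.35, "ax": 0, "ay": 0, "az": 0.56, "claw": 1}, {"dx": 0.658, "dy": 0.135, "dz": -0.45, "ax": 0, "ay": 0, "az": 0.677, "claw": 1}, {"dx": 0.658, "dy": 0.135, "dz": -0.45, "ax": 0, "ay": 0, "az": 0.677, "claw": 1}])

```text
time_s: 26.4
tcp_pos: [0.6651, -0.026, 0.1583]
orientation: [0.896, 0.081, 0.434, -0.039]
force: [-0.3, -1.2, -0.6]
opening: 0.093
```

```bash
python3 - <<'E'
from h import *
st(); turn(11,52)
im=get_image("wrist"); cv2.imwrite("pics/w20.png",im["pixels"]); W=cloud(im); S=cloud(get_image("side"))
for cc in ([W],[W,S],[S]):
    p,r,n=fit(cc,.638,-.025,"w"); print(p[:2],"yaw",np.degrees(p[2]),"z",p[3],r,n)
goto([.638,-.025,.052],11,52)
E
```

```text
26.4 [ 0.6651 -0.026   0.1583] [ 0.8962  0.081   0.4344 -0.0394] F [-0.2826 -1.1882 -0.5613] op 0.09295756869931282 q [ 0.6775  0.7609 -0.9379  2.4329  2.7244  0.8077  2.3902]
turn [ 0.    -0.003  0.007] deg 0.7162256134478319
[ 0.6399 -0.0263] yaw 12.470931357556863 z 0.0001835768023864423 0.6069248813861706 [3759]
[ 0.6397 -0.0254] yaw 12.524003059345764 z 0.00024882493696771444 0.7047612638877259 [3759, 428]
[ 0.6382 -0.0237] yaw 10.773954542718537 z 0.002574452129733938 1.516751119192818 [428]
tcp target [ 0.6647 -0.0198  0.0308] shift m [-0.0008  0.0015 -0.1297] share [-0.005  0.01  -0.865]
```

```bash
python3 - <<'E'
from h import *
turn(12.5,52); goto([.6397,-.0261,.050],12.5,52)
E
```

```text
turn [ 0.    -0.001  0.022] deg 1.9415108024856984
tcp target [ 0.6662 -0.0202  0.0288] shift m [ 0.0008  0.0011 -0.1317] share [ 0.005  0.007 -0.878]
```

Call:
play_rows(rows=[{"dx": 0.005, "dy": 0.007, "dz": -0.22, "ax": 0, "ay": 0, "az": 0.022, "claw": 1}, {"dx": 0.005, "dy": 0.007, "dz": -0.45, "ax": 0, "ay": 0, "az": 0.022, "claw": 1}, {"dx": 0.005, "dy": 0.007, "dz": -0.7, "ax": 0, "ay": 0, "az": 0.022, "claw": 1}, {"dx": 0.005, "dy": 0.007, "dz": -0.878, "ax": 0, "ay": 0, "az": 0.022, "claw": 1}, {"dx": 0.005, "dy": 0.007, "dz": -0.878, "ax": 0, "ay": 0, "az": 0.022, "claw": 1}, {"dx": 0.005, "dy": 0.007, "dz": -0.878, "ax": 0, "ay": 0, "az": 0.022, "claw": 1}])

```text
time_s: 27.25
tcp_pos: [0.6668, -0.0176, 0.0304]
orientation: [0.893, 0.102, 0.436, -0.048]
force: [0.9, 0.3, 0.2]
opening: 0.0929
```

```bash
python3 - <<'E'
from h import *
st(); turn(12.5,52); goto([.6397,-.0261,.050],12.5,52)
im=get_image("wrist"); cv2.imwrite("pics/w21.png",im["pixels"]); W=cloud(im)
p,r,n=fit([W],.638,-.025,"w"); print(p[:2],"yaw",np.degrees(p[2]),"z",p[3],r,n)
E
```

```text
27.25 [ 0.6668 -0.0176  0.0304] [ 0.8929  0.1018  0.436  -0.0483] F [0.9261 0.3029 0.2003] op 0.09292444653547277 q [ 0.6192  1.0757 -0.8478  2.4488  2.9069  1.0636  2.4549]
turn [ 0.001  0.001 -0.005] deg 0.4584513390659654
tcp target [ 0.6662 -0.0202  0.0288] shift m [-0.0006 -0.0026 -0.0016] share [-0.004 -0.017 -0.011]
[ 0.6002 -0.035 ] yaw -0.8355608300238868 z 0.06486213930925677 8.322234698454494 [59989]
```

Call:
play_rows(rows=[{"dx": -0.004, "dy": -0.017, "dz": -0.01, "ax": 0, "ay": 0, "az": 0, "claw": 0.6}, {"dx": -0.004, "dy": -0.017, "dz": -0.01, "ax": 0, "ay": 0, "az": 0, "claw": 0}, {"dx": -0.004, "dy": -0.017, "dz": -0.01, "ax": 0, "ay": 0, "az": 0, "claw": -1}, {"dx": -0.004, "dy": -0.017, "dz": -0.01, "ax": 0, "ay": 0, "az": 0, "claw": -1}, {"dx": -0.004, "dy": -0.017, "dz": -0.01, "ax": 0, "ay": 0, "az": 0, "claw": -1}])

```text
time_s: 27.92
tcp_pos: [0.666, -0.0219, 0.0277]
orientation: [0.893, 0.101, 0.436, -0.048]
force: [-2.9, -1.9, 4.7]
opening: 0.0655
```

```bash
python3 - <<'E'
from h import *
s=st(); print("tcp-mid fwd",loc(s["tcp_pos"],12.5)-loc([.6397,-.0261,.05],12.5))
E
```

```text
27.93 [ 0.666  -0.0219  0.0277] [ 0.8929  0.1011  0.4361 -0.0479] F [-2.901  -1.9445  4.7164] op 0.06549688435984967 q [ 0.6272  1.0812 -0.8442  2.4486  2.9159  1.0634  2.4572]
tcp-mid fwd [ 0.0266 -0.0016 -0.0223]
```

Call:
play_rows(rows=[{"dx": 0, "dy": 0, "dz": 0.03, "ax": 0, "ay": 0, "az": 0, "claw": -1}, {"dx": 0, "dy": 0, "dz": 0.1, "ax": 0, "ay": 0, "az": 0, "claw": -1}, {"dx": 0, "dy": 0, "dz": 0.3, "ax": 0, "ay": 0, "az": 0, "claw": -1}, {"dx": 0, "dy": 0, "dz": 0.65, "ax": 0, "ay": 0, "az": 0, "claw": -1}, {"dx": 0, "dy": 0, "dz": 1, "ax": 0, "ay": 0, "az": 0, "claw": -1}, {"dx": 0, "dy": 0, "dz": 1, "ax": 0, "ay": 0, "az": 0, "claw": -1}])

```text
time_s: 28.68
tcp_pos: [0.6668, -0.0216, 0.1824]
orientation: [0.892, 0.102, 0.438, -0.046]
force: [-0.3, -0.0, -2.4]
opening: 0.0656
```

```bash
python3 - <<'E'
from h import *
st(); im=get_image("wrist"); cv2.imwrite("pics/w22.png",im["pixels"])
a=np.radians(-50); X=np.array([np.cos(a),np.sin(a),0])
P0=np.array([.5804,-.2875,0]); 
# insulator pin at z .277; crook +.02 -> mid z=.277+.018-.042
m=P0-.09*X+[0,0,.277+.018-.042]; print("pre mid",m)
sim([([.62,-.08,.253],-15,52),(m,-50,52),(P0+[0,0,.253],-50,52)])
E
```

```text
28.68 [ 0.6668 -0.0216  0.1824] [ 0.8917  0.1023  0.4385 -0.0463] F [-0.3245 -0.0273 -2.3567] op 0.06564579685289233 q [ 0.7139  0.7131 -0.9565  2.4137  2.7512  0.7215  2.4001]
pre mid [ 0.5225 -0.2186  0.253 ]
[ 0.62  -0.08   0.253] -15 52 worst 0.0 [ 0.53  0.54 -0.89  2.43  2.24  0.91  2.25]
[ 0.523 -0.219  0.253] -50 52 worst 0.0 [ 0.5   0.49 -0.79  2.47  1.83  1.12  2.06]
[ 0.58  -0.288  0.253] -50 52 worst 0.0 [ 0.62  0.53 -0.73  2.33  1.93  1.01  2.2 ]
```

Call:
play_rows(rows=[{"dx": -0.1, "dy": -0.1, "dz": 0.16, "ax": 0, "ay": 0, "az": -0.07, "claw": -1}, {"dx": -0.2, "dy": -0.25, "dz": 0.3, "ax": 0, "ay": 0, "az": -0.16, "claw": -1}, {"dx": -0.3, "dy": -0.45, "dz": 0.32, "ax": 0, "ay": 0, "az": -0.26, "claw": -1}, {"dx": -0.43, "dy": -0.72, "dz": 0.32, "ax": 0, "ay": 0, "az": -0.35, "claw": -1}])

```text
time_s: 29.22
tcp_pos: [0.6004, -0.1299, 0.2242]
orientation: [0.887, -0.146, 0.431, 0.073]
force: [0.8, -0.7, -2.8]
opening: 0.0654
```

Call:
play_rows(rows=[{"dx": -0.1, "dy": -0.2, "dz": 0, "ax": 0, "ay": 0, "az": -0.09, "claw": -1}, {"dx": -0.2, "dy": -0.4, "dz": 0, "ax": 0, "ay": 0, "az": -0.18, "claw": -1}, {"dx": -0.35, "dy": -0.6, "dz": 0, "ax": 0, "ay": 0, "az": -0.27, "claw": -1}, {"dx": -0.43, "dy": -0.7, "dz": 0, "ax": 0, "ay": 0, "az": -0.345, "claw": -1}, {"dx": -0.43, "dy": -0.72, "dz": 0, "ax": 0, "ay": 0, "az": -0.345, "claw": -1}])

```text
time_s: 29.85
tcp_pos: [0.5372, -0.2371, 0.2236]
orientation: [0.817, -0.376, 0.396, 0.185]
force: [0.3, 1.3, -3.2]
opening: 0.0659
```

```bash
python3 - <<'E'
from h import *
s=st(); turn(-50,52); print("tcp loc",loc(s["tcp_pos"]))
im=get_image("wrist"); cv2.imwrite("pics/w23.png",im["pixels"]); np.save("w23.npy",cloud(im))
E
```

```text
29.85 [ 0.5372 -0.2371  0.2236] [ 0.8168 -0.3763  0.3963  0.185 ] F [ 0.3378  1.312  -3.154 ] op 0.06591069213252033 q [ 0.4944  0.5122 -0.8047  2.4807  1.8392  1.1429  2.0383]
turn [ 0.    -0.003 -0.005] deg 0.4988187853443028
tcp loc [0.527  0.2591 0.2236]
```

```bash
cat >> h.py <<'E'
def row(W,v,us): print(v,[tuple(loc(W[v,u]).round(4)) for u in us])
E
python3 - <<'E'
from h import *
W=np.load("w23.npy")
W=np.load("w23.npy")
for v in (106,109,112,115,118): row(W,v,(290,305,320,335,350))
for v in (80,95): row(W,v,(266,274,280,284,352,356,360,366,374))
row(W,60,(262,320,375))
print("hook")
for v in (222,228,234,240,250,265,280): row(W,v,(297,321,345))
E
```

```text
106 [(np.float64(0.8965), np.float64(0.3042), np.float64(0.0911)), (np.float64(0.6957), np.float64(0.2728), np.float64(0.2186)), (np.float64(0.6915), np.float64(0.2606), np.float64(0.2214)), (np.float64(0.6956), np.float64(0.2485), np.float64(0.2189)), (np.float64(0.6103), np.float64(0.2436), np.float64(0.273))]
109 [(np.float64(0.5954), np.float64(0.2754), np.float64(0.2805)), (np.float64(0.5947), np.float64(0.2677), np.float64(0.281)), (np.float64(0.5947), np.float64(0.26), np.float64(0.2811)), (np.float64(0.5946), np.float64(0.2524), np.float64(0.2812)), (np.float64(0.5965), np.float64(0.2446), np.float64(0.28))]
112 [(np.float64(0.5932), np.float64(0.2753), np.float64(0.2802)), (np.float64(0.5938), np.float64(0.2677), np.float64(0.2799)), (np.float64(0.594), np.float64(0.26), np.float64(0.2798)), (np.float64(0.5941), np.float64(0.2524), np.float64(0.2798)), (np.float64(0.5936), np.float64(0.2448), np.float64(0.2802))]
115 [(np.float64(0.5937), np.float64(0.2754), np.float64(0.2782)), (np.float64(0.5928), np.float64(0.2677), np.float64(0.2788)), (np.float64(0.5926), np.float64(0.2
[... 2400 characters left out ...]
.2975)), (np.float64(0.4987), np.float64(0.2591), np.float64(0.2966)), (np.float64(0.499), np.float64(0.2514), np.float64(0.2962))]
250 [(np.float64(0.4957), np.float64(0.2666), np.float64(0.2951)), (np.float64(0.4954), np.float64(0.259), np.float64(0.2956)), (np.float64(0.4964), np.float64(0.2514), np.float64(0.2944))]
265 [(np.float64(0.4924), np.float64(0.2666), np.float64(0.2917)), (np.float64(0.492), np.float64(0.259), np.float64(0.2924)), (np.float64(0.4921), np.float64(0.2515), np.float64(0.2924))]
280 [(np.float64(0.4877), np.float64(0.2664), np.float64(0.2902)), (np.float64(0.4889), np.float64(0.259), np.float64(0.2884)), (np.float64(0.4883), np.float64(0.2514), np.float64(0.2896))]
```

Call:
play_rows(rows=[{"dx": 0.02, "dy": -0.02, "dz": 0.055, "ax": 0, "ay": 0, "az": 0, "claw": -1}, {"dx": 0.1, "dy": -0.11, "dz": 0.055, "ax": 0, "ay": 0, "az": 0, "claw": -1}, {"dx": 0.18, "dy": -0.2, "dz": 0.055, "ax": 0, "ay": 0, "az": 0, "claw": -1}, {"dx": 0.23, "dy": -0.26, "dz": 0.055, "ax": 0, "ay": 0, "az": 0, "claw": -1}, {"dx": 0.23, "dy": -0.26, "dz": 0.055, "ax": 0, "ay": 0, "az": 0, "claw": -1}])

```text
time_s: 30.52
tcp_pos: [0.5715, -0.2781, 0.2333]
orientation: [0.815, -0.378, 0.397, 0.186]
force: [1.0, -0.3, -2.0]
opening: 0.0657
```

```bash
cat >> h.py <<'E'
def todo(tip_s,tip_q,z):
    """print shares needed to bring TCP to loc coords s,q,z"""
    s=get_state(); l=loc(s["tcp_pos"]); a=np.radians(-50); X=np.array([np.cos(a),np.sin(a)]);Y=np.array([-X[1],X[0]])
    d=(tip_s-l[0])*X+(tip_q-l[1])*Y; print("loc",l.round(4),"need share",(d/.15).round(3),round((z-l[2])/.15,3))
E
python3 - <<'E'
from h import *
s=st(); turn(-50,52); todo(.595+.0268,.2614,.295-.042-.0218)
im=get_image("wrist"); cv2.imwrite("pics/w24.png",im["pixels"]); W=cloud(im)
for v in (228,234,240): row(W,v,(297,321,345))
E
```

```text
30.52 [ 0.5715 -0.2781  0.2333] [ 0.8154 -0.3781  0.3971  0.1855] F [ 0.9819 -0.2525 -2.0366] op 0.06566075916535621 q [ 0.5817  0.5113 -0.7687  2.3911  1.892   1.0628  2.1476]
turn [ 0.001 -0.001 -0.002] deg 0.2227880039278391
loc [0.5804 0.259  0.2333] need share [ 0.19  -0.201] -0.014
228 [(np.float64(0.5573), np.float64(0.2668), np.float64(0.3056)), (np.float64(0.5592), np.float64(0.259), np.float64(0.3034)), (np.float64(0.5585), np.float64(0.251), np.float64(0.3042))]
234 [(np.float64(0.5547), np.float64(0.2667), np.float64(0.3057)), (np.float64(0.5553), np.float64(0.259), np.float64(0.305)), (np.float64(0.5542), np.float64(0.2513), np.float64(0.3064))]
240 [(np.float64(0.551), np.float64(0.2665), np.float64(0.3073)), (np.float64(0.552), np.float64(0.259), np.float64(0.3061)), (np.float64(0.5528), np.float64(0.2513), np.float64(0.305))]
```

Call:
play_rows(rows=[{"dx": 0.05, "dy": -0.05, "dz": -0.007, "ax": 0, "ay": 0, "az": 0, "claw": -1}, {"dx": 0.1, "dy": -0.105, "dz": -0.007, "ax": 0, "ay": 0, "az": 0, "claw": -1}, {"dx": 0.15, "dy": -0.16, "dz": -0.007, "ax": 0, "ay": 0, "az": 0, "claw": -1}, {"dx": 0.19, "dy": -0.2, "dz": -0.007, "ax": 0, "ay": 0, "az": 0, "claw": -1}, {"dx": 0.19, "dy": -0.2, "dz": -0.007, "ax": 0, "ay": 0, "az": 0, "claw": -1}])

```text
time_s: 31.2
tcp_pos: [0.6002, -0.3074, 0.2324]
orientation: [0.816, -0.378, 0.397, 0.185]
force: [0.2, -0.6, -2.6]
opening: 0.0659
```

```bash
python3 - <<'E'
from h import *
s=st(); turn(-50,52); todo(.595+.0268,.2614,.295-.042-.0218)
im=get_image("wrist"); cv2.imwrite("pics/w25.png",im["pixels"]); W=cloud(im)
for v in (236,240,246): row(W,v,(297,321,345))
E
```

```text
31.2 [ 0.6002 -0.3074  0.2324] [ 0.8156 -0.3777  0.3973  0.1853] F [ 0.1824 -0.6333 -2.6381] op 0.06586740732842267 q [ 0.6243  0.5352 -0.7411  2.3219  1.9292  1.0185  2.2112]
turn [ 0.001 -0.001 -0.003] deg 0.2761324867206768
loc [0.6213 0.2621 0.2324] need share [-0.002 -0.006] -0.008
236 [(np.float64(0.5825), np.float64(0.2685), np.float64(0.3203)), (np.float64(0.5819), np.float64(0.2621), np.float64(0.3211)), (np.float64(0.5827), np.float64(0.2557), np.float64(0.3202))]
240 [(np.float64(0.5838), np.float64(0.2687), np.float64(0.3169)), (np.float64(0.5834), np.float64(0.2621), np.float64(0.3175)), (np.float64(0.5829), np.float64(0.2555), np.float64(0.3182))]
246 [(np.float64(0.5831), np.float64(0.2687), np.float64(0.3151)), (np.float64(0.5841), np.float64(0.2621), np.float64(0.3137)), (np.float64(0.5835), np.float64(0.2553), np.float64(0.3146))]
```

Call:
play_rows(rows=[{"dx": 0, "dy": 0, "dz": -0.04, "ax": 0, "ay": 0, "az": 0, "claw": -1}, {"dx": 0, "dy": 0, "dz": -0.08, "ax": 0, "ay": 0, "az": 0, "claw": -1}, {"dx": 0, "dy": 0, "dz": -0.115, "ax": 0, "ay": 0, "az": 0, "claw": -1}, {"dx": 0, "dy": 0, "dz": -0.115, "ax": 0, "ay": 0, "az": 0, "claw": -1}])

```text
time_s: 31.75
tcp_pos: [0.5998, -0.3066, 0.2143]
orientation: [0.816, -0.377, 0.397, 0.185]
force: [-0.3, 0.3, -2.3]
opening: 0.0657
```

Call:
play_rows(rows=[{"dx": 0, "dy": 0, "dz": -0.012, "ax": 0, "ay": 0, "az": 0, "claw": -1}, {"dx": 0, "dy": 0, "dz": -0.012, "ax": 0, "ay": 0, "az": 0, "claw": -1}])

```text
time_s: 32.0
tcp_pos: [0.5999, -0.3068, 0.2134]
orientation: [0.816, -0.377, 0.397, 0.185]
force: [-0.2, -0.0, -1.5]
opening: 0.0657
```

```bash
python3 - <<'E'
from h import *
s=st(); im=get_image("wrist"); cv2.imwrite("pics/w26.png",im["pixels"])
E
```

```text
32.0 [ 0.5999 -0.3068  0.2134] [ 0.8158 -0.3772  0.3973  0.1852] F [-0.1571 -0.0326 -1.5477] op 0.06572874241295382 q [ 0.6136  0.576  -0.7377  2.3378  1.9656  1.0553  2.1665]
```

Hook over the pin and load transferring. Lower a bit more, release.

Call:
play_rows(rows=[{"dx": 0, "dy": 0, "dz": -0.007, "ax": 0, "ay": 0, "az": 0, "claw": -1}, {"dx": 0, "dy": 0, "dz": -0.007, "ax": 0, "ay": 0, "az": 0, "claw": -1}])

```text
time_s: 32.3
tcp_pos: [0.6, -0.3069, 0.2125]
orientation: [0.816, -0.377, 0.397, 0.185]
force: [-0.1, -1.1, -0.4]
opening: 0.0656
```

Call:
play_rows(rows=[{"dx": 0, "dy": 0, "dz": 0, "ax": 0, "ay": 0, "az": 0, "claw": 0.55}, {"dx": 0, "dy": 0, "dz": 0, "ax": 0, "ay": 0, "az": 0, "claw": 0.8}, {"dx": 0, "dy": 0, "dz": 0, "ax": 0, "ay": 0, "az": 0, "claw": 1}, {"dx": 0, "dy": 0, "dz": 0, "ax": 0, "ay": 0, "az": 0, "claw": 1}, {"dx": 0, "dy": 0, "dz": 0, "ax": 0, "ay": 0, "az": 0, "claw": 1}])

```text
time_s: 32.92
tcp_pos: [0.6, -0.3068, 0.2124]
orientation: [0.816, -0.377, 0.397, 0.185]
force: [-0.7, -0.7, 0.1]
opening: 0.0928
```

Call:
play_rows(rows=[{"dx": -0.08, "dy": 0.095, "dz": 0.05, "ax": 0, "ay": 0, "az": 0, "claw": 1}, {"dx": -0.22, "dy": 0.26, "dz": 0.12, "ax": 0, "ay": 0, "az": 0, "claw": 1}, {"dx": -0.4, "dy": 0.48, "dz": 0.2, "ax": 0, "ay": 0, "az": 0, "claw": 1}, {"dx": -0.5, "dy": 0.6, "dz": 0.2, "ax": 0, "ay": 0, "az": 0, "claw": 1}])

```text
time_s: 33.42
tcp_pos: [0.5235, -0.2149, 0.2439]
orientation: [0.816, -0.376, 0.398, 0.185]
force: [-0.5, -0.1, 0.8]
opening: 0.093
```

```bash
python3 - <<'E'
from h import *
s=st(); im=get_image("wrist"); cv2.imwrite("pics/w27.png",im["pixels"])
T=get_image("top");S=get_image("side"); C=[cloud(T),cloud(S)]; crop(S["pixels"],180,460,40,460,"s27.png")
for nm,x,y,k in (("A",.547,.367,"w"),("B",.642,.116,"w")):
    p,r,n=fit(C,x,y,k); print(nm,p[:2],"yaw",np.degrees(p[2]),"z",p[3],"res mm",r,n)
E
```

```text
33.42 [ 0.5235 -0.2149  0.2439] [ 0.8159 -0.3762  0.3982  0.1849] F [-0.4514 -0.1216  0.8372] op 0.09299034034632768 q [ 0.462   0.4549 -0.8353  2.493   1.7571  1.1371  2.0512]
A [0.5465 0.3688] yaw 26.505305221438565 z 0.0022997347298180384 res mm 1.776884273263716 [340, 626]
B [0.6426 0.1163] yaw 2.8045484901023694 z 0.0024586752218342983 res mm 1.6017252990946362 [302, 527]
```

```bash
python3 - <<'E'
from h import *
goto([.643,.1155,.19],3,52); sim([([.6,0,.25],-20,52),([.643,.1155,.19],3,52),([.643,.1155,.05],3,52)])
E
```

```text
tcp target [0.6701 0.1169 0.1688] shift m [ 0.1455  0.3324 -0.0744] share [ 0.97   2.216 -0.496]
[0.6  0.   0.25] -20 52 worst 0.0 [ 0.28  0.55 -0.93  2.44  1.97  1.12  2.18]
[0.643 0.116 0.19 ] 3 52 worst 0.0 [ 0.23  0.74 -0.94  2.41  2.32  1.09  2.27]
[0.643 0.116 0.05 ] 3 52 worst 0.0 [ 0.16  1.07 -0.83  2.44  2.53  1.39  2.18]
```

Call:
play_rows(rows=[{"dx": 0.0, "dy": 0.25, "dz": 0.03, "ax": 0, "ay": 0, "az": 0.08, "claw": 1}, {"dx": 0.1, "dy": 0.55, "dz": 0, "ax": 0, "ay": 0, "az": 0.17, "claw": 1}, {"dx": 0.25, "dy": 0.9, "dz": 0, "ax": 0, "ay": 0, "az": 0.26, "claw": 1}, {"dx": 0.35, "dy": 1, "dz": 0, "ax": 0, "ay": 0, "az": 0.3, "claw": 1}])

```text
time_s: 34.08
tcp_pos: [0.5785, -0.0647, 0.2426]
orientation: [0.882, -0.174, 0.43, 0.086]
force: [-0.4, -0.4, 0.0]
opening: 0.0934
```

Call:
play_rows(rows=[{"dx": 0.2, "dy": 0.3, "dz": 0, "ax": 0, "ay": 0, "az": 0.08, "claw": 1}, {"dx": 0.4, "dy": 0.65, "dz": -0.1, "ax": 0, "ay": 0, "az": 0.16, "claw": 1}, {"dx": 0.6, "dy": 1, "dz": -0.25, "ax": 0, "ay": 0, "az": 0.25, "claw": 1}, {"dx": 0.6, "dy": 1, "dz": -0.4, "ax": 0, "ay": 0, "az": 0.29, "claw": 1}])

```text
time_s: 34.58
tcp_pos: [0.6698, 0.0857, 0.1825]
orientation: [0.898, 0.029, 0.439, -0.014]
force: [-0.0, -0.3, -0.8]
opening: 0.0931
```

```bash
python3 - <<'E'
from h import *
st(); turn(3,52); goto([.643,.1155,.17],3,52)
E
```

```text
34.58 [0.6698 0.0857 0.1825] [ 0.8978  0.0285  0.4393 -0.0136] F [-0.0141 -0.3432 -0.7687] op 0.09311219173081237 q [ 0.3409  0.7129 -0.9694  2.4242  2.3534  1.0314  2.3164]
turn [ 0.     0.002 -0.007] deg 0.6365324554070639
tcp target [0.6701 0.1169 0.1488] shift m [ 0.0003  0.0312 -0.0338] share [ 0.002  0.208 -0.225]
```

Call:
play_rows(rows=[{"dx": 0.002, "dy": 0.15, "dz": -0.1, "ax": 0, "ay": 0, "az": -0.007, "claw": 1}, {"dx": 0.002, "dy": 0.208, "dz": -0.18, "ax": 0, "ay": 0, "az": -0.007, "claw": 1}, {"dx": 0.002, "dy": 0.208, "dz": -0.18, "ax": 0, "ay": 0, "az": -0.007, "claw": 1}])

```text
time_s: 34.95
tcp_pos: [0.6678, 0.1146, 0.1541]
orientation: [0.899, 0.022, 0.437, -0.01]
force: [0.0, 0.6, 0.6]
opening: 0.0929
```

```bash
python3 - <<'E'
from h import *
st()
im=get_image("wrist"); cv2.imwrite("pics/w28.png",im["pixels"]); W=cloud(im)
p,r,n=fit([W],.643,.1155,"w"); yw=np.degrees(p[2]); print(p[:2],"yaw",yw,"z",p[3],r,n)
turn(yw,52); goto([p[0],p[1],.050],yw,52)
E
```

```text
34.95 [0.6678 0.1146 0.1541] [ 0.8989  0.0224  0.4374 -0.0096] F [0.005  0.5913 0.579 ] op 0.09289121732531867 q [ 0.2405  0.7831 -0.9544  2.4272  2.3257  1.1429  2.2758]
[0.6437 0.1147] yaw 3.360324862607305 z 0.00032822728043067824 0.6251992052416916 [3662]
turn [ 0.002 -0.001  0.007] deg 0.6150153417534534
tcp target [0.6708 0.1163 0.0288] shift m [ 0.003   0.0022 -0.1261] share [ 0.02   0.015 -0.841]
```

Call:
play_rows(rows=[{"dx": 0.005, "dy": -0.004, "dz": -0.22, "ax": 0, "ay": 0, "az": 0.005, "claw": 1}, {"dx": 0.005, "dy": -0.004, "dz": -0.45, "ax": 0, "ay": 0, "az": 0.005, "claw": 1}, {"dx": 0.005, "dy": -0.004, "dz": -0.7, "ax": 0, "ay": 0, "az": 0.005, "claw": 1}, {"dx": 0.005, "dy": -0.004, "dz": -0.845, "ax": 0, "ay": 0, "az": 0.005, "claw": 1}, {"dx": 0.005, "dy": -0.004, "dz": -0.845, "ax": 0, "ay": 0, "az": 0.005, "claw": 1}, {"dx": 0.005, "dy": -0.004, "dz": -0.845, "ax": 0, "ay": 0, "az": 0.005, "claw": 1}])

```text
time_s: 35.75
tcp_pos: [0.6689, 0.1133, 0.0299]
orientation: [0.898, 0.026, 0.439, -0.011]
force: [0.6, 0.1, 0.8]
opening: 0.0932
```

```bash
python3 - <<'E'
from h import *
st()
im=get_image("wrist"); cv2.imwrite("pics/w29.png",im["pixels"])
turn(3.4,52); goto([.6437,.1147,.050],3.4,52)
E
```

```text
35.75 [0.6689 0.1133 0.0299] [ 0.8982  0.0255  0.4387 -0.0111] F [0.5936 0.1195 0.8089] op 0.0931788577487703 q [ 0.1764  1.079  -0.8517  2.4494  2.5347  1.4009  2.1995]
turn [0.002 0.001 0.002] deg 0.26749451558340714
tcp target [0.6708 0.1163 0.0288] shift m [ 0.0018  0.0029 -0.0015] share [ 0.012  0.02  -0.01 ]
```

Call:
play_rows(rows=[{"dx": 0.012, "dy": 0.02, "dz": -0.01, "ax": 0, "ay": 0, "az": 0, "claw": 0.6}, {"dx": 0.012, "dy": 0.02, "dz": -0.01, "ax": 0, "ay": 0, "az": 0, "claw": 0}, {"dx": 0.012, "dy": 0.02, "dz": -0.01, "ax": 0, "ay": 0, "az": 0, "claw": -1}, {"dx": 0.012, "dy": 0.02, "dz": -0.01, "ax": 0, "ay": 0, "az": 0, "claw": -1}, {"dx": 0.012, "dy": 0.02, "dz": -0.01, "ax": 0, "ay": 0, "az": 0, "claw": -1}])

```text
time_s: 36.42
tcp_pos: [0.6705, 0.1166, 0.0275]
orientation: [0.898, 0.026, 0.439, -0.011]
force: [-1.3, -1.6, 4.6]
opening: 0.0655
```

```bash
python3 - <<'E'
from h import *
s=st(); print("tcp-mid fwd",loc(s["tcp_pos"],3.4)-loc([.6437,.1147,.05],3.4))
E
```

```text
36.42 [0.6705 0.1166 0.0275] [ 0.8982  0.0257  0.4386 -0.011 ] F [-1.3168 -1.6391  4.5975] op 0.06549286576087358 q [ 0.1706  1.0838 -0.8508  2.4435  2.5333  1.4023  2.2003]
tcp-mid fwd [ 0.0268  0.0003 -0.0225]
```

Call:
play_rows(rows=[{"dx": 0, "dy": 0, "dz": 0.03, "ax": 0, "ay": 0, "az": 0, "claw": -1}, {"dx": 0, "dy": 0, "dz": 0.1, "ax": 0, "ay": 0, "az": 0, "claw": -1}, {"dx": 0, "dy": 0, "dz": 0.3, "ax": 0, "ay": 0, "az": 0, "claw": -1}, {"dx": 0, "dy": 0, "dz": 0.65, "ax": 0, "ay": 0, "az": 0, "claw": -1}, {"dx": 0, "dy": 0, "dz": 1, "ax": 0, "ay": 0, "az": 0, "claw": -1}, {"dx": 0, "dy": 0, "dz": 1, "ax": 0, "ay": 0, "az": 0, "claw": -1}])

```text
time_s: 37.17
tcp_pos: [0.671, 0.1174, 0.1827]
orientation: [0.897, 0.026, 0.441, -0.011]
force: [-1.2, -1.1, -3.5]
opening: 0.0659
```

```bash
python3 - <<'E'
from h import *
st(); 
a=np.radians(-50); X=np.array([np.cos(a),np.sin(a),0]); P0=np.array([.5815,-.2880,0])
m=P0-.09*X+[0,0,.193+.018-.042]; R=Rt(-50,52).as_matrix()
print("pre mid",m); goto(m,-50,52)
sim([([.6,.02,.18],-20,52),(m,-50,52),(P0+[0,0,.169],-50,52)])
E
```

```text
37.17 [0.671  0.1174 0.1827] [ 0.8968  0.0262  0.4415 -0.0113] F [-1.1577 -1.0628 -3.4537] op 0.06588283282414444 q [ 0.261   0.7209 -0.9709  2.4089  2.2945  1.0786  2.3064]
pre mid [ 0.5236 -0.2191  0.169 ]
tcp target [ 0.5411 -0.2399  0.1478] shift m [-0.1299 -0.3573 -0.035 ] share [-0.866 -2.382 -0.233]
[0.6  0.02 0.18] -20 52 worst 0.0 [ 0.19  0.75 -0.93  2.48  2.04  1.33  2.04]
[ 0.524 -0.219  0.169] -50 52 worst 0.0 [ 0.46  0.73 -0.81  2.53  1.95  1.35  1.86]
[ 0.582 -0.288  0.169] -50 52 worst 0.0 [ 0.6   0.73 -0.75  2.37  2.07  1.2   2.05]
```

Call:
play_rows(rows=[{"dx": -0.05, "dy": -0.15, "dz": 0, "ax": 0, "ay": 0, "az": -0.05, "claw": -1}, {"dx": -0.12, "dy": -0.4, "dz": 0, "ax": 0, "ay": 0, "az": -0.1, "claw": -1}, {"dx": -0.2, "dy": -0.65, "dz": 0, "ax": 0, "ay": 0, "az": -0.15, "claw": -1}, {"dx": -0.27, "dy": -0.85, "dz": 0, "ax": 0, "ay": 0, "az": -0.2, "claw": -1}])

```text
time_s: 37.67
tcp_pos: [0.6283, -0.0125, 0.1755]
orientation: [0.892, -0.116, 0.433, 0.058]
force: [0.4, 0.3, -3.7]
opening: 0.0659
```

Call:
play_rows(rows=[{"dx": -0.07, "dy": -0.25, "dz": 0, "ax": 0, "ay": 0, "az": -0.05, "claw": -1}, {"dx": -0.15, "dy": -0.5, "dz": 0, "ax": 0, "ay": 0, "az": -0.1, "claw": -1}, {"dx": -0.22, "dy": -0.7, "dz": 0, "ax": 0, "ay": 0, "az": -0.16, "claw": -1}, {"dx": -0.3, "dy": -0.8, "dz": 0, "ax": 0, "ay": 0, "az": -0.22, "claw": -1}])

```text
time_s: 38.17
tcp_pos: [0.5832, -0.1343, 0.1768]
orientation: [0.857, -0.27, 0.417, 0.133]
force: [0.4, 0.2, -3.8]
opening: 0.0657
```

```bash
python3 - <<'E'
from h import *
s=st(); turn(-50,52); todo(.595-.08+.0268,.261,.169-.0225)
E
```

```text
38.17 [ 0.5832 -0.1343  0.1768] [ 0.8574 -0.2697  0.4174  0.1334] F [ 0.3851  0.2147 -3.7708] op 0.06568084562450646 q [ 0.3754  0.6755 -0.8952  2.5206  1.9775  1.2927  1.9908]
turn [ 0.002 -0.002 -0.166] deg 14.975287601309374
loc [0.4778 0.3604 0.1768] need share [-0.233 -0.753] -0.202
```

Call:
play_rows(rows=[{"dx": -0.08, "dy": -0.25, "dz": -0.05, "ax": 0, "ay": 0, "az": -0.05, "claw": -1}, {"dx": -0.16, "dy": -0.5, "dz": -0.12, "ax": 0, "ay": 0, "az": -0.11, "claw": -1}, {"dx": -0.23, "dy": -0.7, "dz": -0.18, "ax": 0, "ay": 0, "az": -0.166, "claw": -1}, {"dx": -0.233, "dy": -0.753, "dz": -0.2, "ax": 0, "ay": 0, "az": -0.166, "claw": -1}, {"dx": -0.233, "dy": -0.753, "dz": -0.2, "ax": 0, "ay": 0, "az": -0.166, "claw": -1}])

```text
time_s: 38.8
tcp_pos: [0.5497, -0.244, 0.1466]
orientation: [0.817, -0.376, 0.397, 0.184]
force: [0.6, -0.2, -3.0]
opening: 0.0658
```

```bash
python3 - <<'E'
from h import *
s=st(); turn(-50,52); print("tcp loc",loc(s["tcp_pos"]))
im=get_image("wrist"); cv2.imwrite("pics/w30.png",im["pixels"]); np.save("w30.npy",cloud(im))
E
```

```text
38.8 [ 0.5497 -0.244   0.1466] [ 0.8166 -0.376   0.3973  0.1845] F [ 0.6108 -0.1864 -2.9971] op 0.06583153990449206 q [ 0.482   0.74   -0.8166  2.509   1.967   1.3394  1.8957]
turn [ 0.001 -0.002 -0.005] deg 0.5077578709346557
tcp loc [0.5403 0.2643 0.1466]
```

```bash
python3 - <<'E'
from h import *
W=np.load("w30.npy")
for v in (134,136,138,141,144): row(W,v,(310,320,330,345,356))
for v in (110,120): row(W,v,(270,280,288,292,362,365,368,376))
row(W,80,(255,328,395))
print("hook")
for v in (228,234,240,246): row(W,v,(297,321,345))
E
```

```text
134 [(np.float64(0.6957), np.float64(0.2741), np.float64(0.1247)), (np.float64(0.6921), np.float64(0.2658), np.float64(0.1274)), (np.float64(0.6923), np.float64(0.2577), np.float64(0.1274)), (np.float64(0.6954), np.float64(0.2453), np.float64(0.1252)), (np.float64(0.8304), np.float64(0.2215), np.float64(0.0265))]
136 [(np.float64(0.5959), np.float64(0.2702), np.float64(0.1967)), (np.float64(0.595), np.float64(0.2651), np.float64(0.1974)), (np.float64(0.5961), np.float64(0.2601), np.float64(0.1966)), (np.float64(0.5963), np.float64(0.2525), np.float64(0.1965)), (np.float64(0.597), np.float64(0.2468), np.float64(0.1961))]
138 [(np.float64(0.5935), np.float64(0.2701), np.float64(0.1972)), (np.float64(0.5943), np.float64(0.2651), np.float64(0.1967)), (np.float64(0.5942), np.float64(0.2601), np.float64(0.1968)), (np.float64(0.5938), np.float64(0.2526), np.float64(0.1972)), (np.float64(0.5947), np.float64(0.247), np.float64(0.1966))]
141 [(np.float64(0.5931), np.float64(0.2701), np.float64(0.1958)), (np.float64(0.5929), np.float64(0.2651), np.float64(0.196)), (np.float64(0.5925), np.float6
[... 1722 characters left out ...]
176)), (np.float64(0.5183), np.float64(0.2641), np.float64(0.2178)), (np.float64(0.5195), np.float64(0.2561), np.float64(0.2164))]
234 [(np.float64(0.5139), np.float64(0.2718), np.float64(0.22)), (np.float64(0.5143), np.float64(0.2641), np.float64(0.2196)), (np.float64(0.5139), np.float64(0.2565), np.float64(0.2202))]
240 [(np.float64(0.511), np.float64(0.2716), np.float64(0.2206)), (np.float64(0.5118), np.float64(0.2641), np.float64(0.2197)), (np.float64(0.5118), np.float64(0.2565), np.float64(0.2197))]
246 [(np.float64(0.5098), np.float64(0.2716), np.float64(0.2191)), (np.float64(0.5104), np.float64(0.2641), np.float64(0.2183)), (np.float64(0.5096), np.float64(0.2566), np.float64(0.2195))]
```

```bash
python3 - <<'E'
from h import *
todo(.6218,.2622,.1481); todo(.5403+.045,.2622,.1481)
E
```

```text
loc [0.54   0.2649 0.147 ] need share [ 0.337 -0.429] 0.008
loc [0.54   0.2649 0.147 ] need share [ 0.18  -0.243] 0.008
```

Call:
play_rows(rows=[{"dx": 0.06, "dy": -0.08, "dz": 0.008, "ax": 0, "ay": 0, "az": 0, "claw": -1}, {"dx": 0.12, "dy": -0.165, "dz": 0.008, "ax": 0, "ay": 0, "az": 0, "claw": -1}, {"dx": 0.18, "dy": -0.243, "dz": 0.008, "ax": 0, "ay": 0, "az": 0, "claw": -1}, {"dx": 0.18, "dy": -0.243, "dz": 0.008, "ax": 0, "ay": 0, "az": 0, "claw": -1}])

```text
time_s: 39.35
tcp_pos: [0.577, -0.2818, 0.1486]
orientation: [0.816, -0.377, 0.398, 0.185]
force: [-0.7, -0.0, -3.0]
opening: 0.0655
```

```bash
python3 - <<'E'
from h import *
s=st(); turn(-50,52); todo(.6218,.2622,.1481)
im=get_image("wrist"); cv2.imwrite("pics/w31.png",im["pixels"]); W=cloud(im)
for v in (232,236,240): row(W,v,(297,321,345))
E
```

```text
39.35 [ 0.577  -0.2818  0.1486] [ 0.8157 -0.377   0.3978  0.1851] F [-0.6503 -0.0272 -2.9694] op 0.06553389444554675 q [ 0.5665  0.7342 -0.7869  2.4362  2.0343  1.2658  1.9919]
turn [ 0.001 -0.001 -0.004] deg 0.35111988877369493
loc [0.5868 0.2609 0.1486] need share [ 0.157 -0.173] -0.003
232 [(np.float64(0.5614), np.float64(0.2685), np.float64(0.2215)), (np.float64(0.5616), np.float64(0.2608), np.float64(0.2212)), (np.float64(0.5624), np.float64(0.253), np.float64(0.2204))]
236 [(np.float64(0.5606), np.float64(0.2685), np.float64(0.2205)), (np.float64(0.56), np.float64(0.2608), np.float64(0.2213)), (np.float64(0.5601), np.float64(0.2531), np.float64(0.2212))]
240 [(np.float64(0.5581), np.float64(0.2684), np.float64(0.2215)), (np.float64(0.5585), np.float64(0.2608), np.float64(0.2212)), (np.float64(0.558), np.float64(0.2532), np.float64(0.2218))]
```

Call:
play_rows(rows=[{"dx": 0.05, "dy": -0.05, "dz": -0.003, "ax": 0, "ay": 0, "az": 0, "claw": -1}, {"dx": 0.1, "dy": -0.105, "dz": -0.003, "ax": 0, "ay": 0, "az": 0, "claw": -1}, {"dx": 0.15, "dy": -0.165, "dz": -0.003, "ax": 0, "ay": 0, "az": 0, "claw": -1}, {"dx": 0.157, "dy": -0.173, "dz": -0.003, "ax": 0, "ay": 0, "az": 0, "claw": -1}, {"dx": 0.157, "dy": -0.173, "dz": -0.003, "ax": 0, "ay": 0, "az": 0, "claw": -1}])

```text
time_s: 40.02
tcp_pos: [0.6002, -0.3062, 0.1478]
orientation: [0.816, -0.376, 0.397, 0.185]
force: [0.1, -0.0, -3.6]
opening: 0.0657
```

```bash
python3 - <<'E'
from h import *
s=st(); turn(-50,52); todo(.6218,.2622,.193-.042-.0225)
im=get_image("wrist"); cv2.imwrite("pics/w32.png",im["pixels"]); W=cloud(im)
E
```

```text
40.02 [ 0.6002 -0.3062  0.1478] [ 0.8164 -0.3761  0.3975  0.1846] F [ 0.1236 -0.0286 -3.5795] op 0.06569152562873565 q [ 0.6113  0.7387 -0.7665  2.3757  2.0705  1.212   2.0582]
turn [ 0.001 -0.001 -0.005] deg 0.4852061021870699
loc [0.6204 0.263  0.1478] need share [ 0.002 -0.011] -0.129
```

Aligned; lower to the expected contact (TCP z≈0.1285).

Call:
play_rows(rows=[{"dx": 0.002, "dy": -0.01, "dz": -0.04, "ax": 0, "ay": 0, "az": 0, "claw": -1}, {"dx": 0.002, "dy": -0.01, "dz": -0.08, "ax": 0, "ay": 0, "az": 0, "claw": -1}, {"dx": 0.002, "dy": -0.01, "dz": -0.118, "ax": 0, "ay": 0, "az": 0, "claw": -1}, {"dx": 0.002, "dy": -0.01, "dz": -0.118, "ax": 0, "ay": 0, "az": 0, "claw": -1}])

```text
time_s: 40.58
tcp_pos: [0.6006, -0.3074, 0.1293]
orientation: [0.817, -0.376, 0.397, 0.184]
force: [1.1, -0.7, -3.1]
opening: 0.0659
```

Call:
play_rows(rows=[{"dx": 0, "dy": 0, "dz": -0.012, "ax": 0, "ay": 0, "az": 0, "claw": -1}, {"dx": 0, "dy": 0, "dz": -0.012, "ax": 0, "ay": 0, "az": 0, "claw": -1}])

```text
time_s: 40.83
tcp_pos: [0.6007, -0.3075, 0.1284]
orientation: [0.816, -0.376, 0.398, 0.185]
force: [-0.7, 0.4, -3.8]
opening: 0.066
```

```bash
python3 - <<'E'
from h import *
s=st(); im=get_image("wrist"); cv2.imwrite("pics/w33.png",im["pixels"]); todo(.6218,.2622,.193-.042-.0225)
E
```

```text
40.83 [ 0.6007 -0.3075  0.1284] [ 0.8164 -0.3759  0.3976  0.1845] F [-0.7063  0.3891 -3.8447] op 0.06603094614597278 q [ 0.6037  0.7829 -0.7557  2.3818  2.1035  1.2463  2.0278]
loc [0.6217 0.2625 0.1284] need share [-0.001 -0.002] 0.0
```

Call:
play_rows(rows=[{"dx": 0, "dy": 0, "dz": -0.009, "ax": 0, "ay": 0, "az": 0, "claw": -1}, {"dx": 0, "dy": 0, "dz": -0.009, "ax": 0, "ay": 0, "az": 0, "claw": -1}])

```text
time_s: 41.12
tcp_pos: [0.6014, -0.3079, 0.1281]
orientation: [0.816, -0.376, 0.399, 0.185]
force: [1.0, 0.4, 3.4]
opening: 0.0658
```

Call:
play_rows(rows=[{"dx": 0, "dy": 0, "dz": -0.006, "ax": 0, "ay": 0, "az": 0, "claw": -1}, {"dx": 0, "dy": 0, "dz": -0.006, "ax": 0, "ay": 0, "az": 0, "claw": -1}])

```text
time_s: 41.38
tcp_pos: [0.6019, -0.308, 0.128]
orientation: [0.815, -0.376, 0.4, 0.185]
force: [1.1, 0.1, 7.8]
opening: 0.0657
```

Call:
play_rows(rows=[{"dx": 0, "dy": 0, "dz": 0.01, "ax": 0, "ay": 0, "az": 0, "claw": -1}, {"dx": 0, "dy": 0, "dz": 0.01, "ax": 0, "ay": 0, "az": 0, "claw": 0.55}, {"dx": 0, "dy": 0, "dz": 0.01, "ax": 0, "ay": 0, "az": 0, "claw": 0.8}, {"dx": 0, "dy": 0, "dz": 0.01, "ax": 0, "ay": 0, "az": 0, "claw": 1}, {"dx": 0, "dy": 0, "dz": 0.01, "ax": 0, "ay": 0, "az": 0, "claw": 1}, {"dx": 0, "dy": 0, "dz": 0.01, "ax": 0, "ay": 0, "az": 0, "claw": 1}])

```text
time_s: 42.12
tcp_pos: [0.6007, -0.3076, 0.1275]
orientation: [0.816, -0.376, 0.397, 0.185]
force: [0.6, -0.4, 0.7]
opening: 0.0928
```

Call:
play_rows(rows=[{"dx": -0.08, "dy": 0.095, "dz": 0.05, "ax": 0, "ay": 0, "az": 0, "claw": 1}, {"dx": -0.22, "dy": 0.26, "dz": 0.12, "ax": 0, "ay": 0, "az": 0, "claw": 1}, {"dx": -0.36, "dy": 0.43, "dz": 0.25, "ax": 0, "ay": 0, "az": 0, "claw": 1}, {"dx": -0.42, "dy": 0.52, "dz": 0.35, "ax": 0, "ay": 0, "az": 0, "claw": 1}])

```text
time_s: 42.62
tcp_pos: [0.5363, -0.2276, 0.181]
orientation: [0.817, -0.375, 0.398, 0.184]
force: [1.2, 0.7, -0.0]
opening: 0.093
```

```bash
python3 - <<'E'
from h import *
s=st(); im=get_image("wrist"); cv2.imwrite("pics/w34.png",im["pixels"])
T=get_image("top");S=get_image("side"); C=[cloud(T),cloud(S)]; crop(S["pixels"],180,460,40,460,"s34.png")
for nm,x,y,k in (("A",.547,.367,"w"),):
    p,r,n=fit(C,x,y,k); print(nm,p[:2],"yaw",np.degrees(p[2]),"z",p[3],"res mm",r,n)
E
```

```text
42.62 [ 0.5363 -0.2276  0.181 ] [ 0.817  -0.3747  0.3976  0.1842] F [ 1.1572  0.6693 -0.0289] op 0.09298946815681551 q [ 0.4739  0.6502 -0.8597  2.5209  1.8797  1.2976  1.9303]
A [0.5463 0.3692] yaw 25.638038446262065 z 0.0027810936600605784 res mm 1.7406085508640916 [344, 626]
```

```bash
python3 - <<'E'
from h import *
goto([.547,.367,.19],26,52); sim([([.6,-.05,.26],-30,52),([.6,.15,.26],0,52),([.547,.367,.19],26,52),([.547,.367,.05],26,52)])
E
```

```text
tcp target [0.5714 0.3789 0.1688] shift m [ 0.0336  0.6074 -0.0126] share [ 0.224  4.049 -0.084]
[ 0.6  -0.05  0.26] -30 52 worst 0.0 [ 0.35  0.55 -0.96  2.4   1.85  1.17  2.2 ]
[0.6  0.15 0.26] 0 52 worst 0.0 [ 0.2   0.59 -1.08  2.41  2.04  1.09  2.32]
[0.547 0.367 0.19 ] 26 52 worst 0.0 [-0.1   0.81 -1.08  2.4   2.25  1.18  2.38]
[0.547 0.367 0.05 ] 26 52 worst 0.0 [-0.19  1.13 -0.95  2.43  2.49  1.44  2.28]
```

Call:
play_rows(rows=[{"dx": 0.05, "dy": 0.2, "dz": 0.1, "ax": 0, "ay": 0, "az": 0.05, "claw": 1}, {"dx": 0.2, "dy": 0.5, "dz": 0.25, "ax": 0, "ay": 0, "az": 0.11, "claw": 1}, {"dx": 0.4, "dy": 0.8, "dz": 0.39, "ax": 0, "ay": 0, "az": 0.17, "claw": 1}, {"dx": 0.53, "dy": 1, "dz": 0.39, "ax": 0, "ay": 0, "az": 0.22, "claw": 1}])

```text
time_s: 43.28
tcp_pos: [0.6189, -0.0782, 0.2403]
orientation: [0.869, -0.229, 0.425, 0.113]
force: [0.0, -0.6, -0.5]
opening: 0.0929
```

Call:
play_rows(rows=[{"dx": 0.02, "dy": 0.33, "dz": 0, "ax": 0, "ay": 0, "az": 0.08, "claw": 1}, {"dx": 0.05, "dy": 0.67, "dz": 0, "ax": 0, "ay": 0, "az": 0.17, "claw": 1}, {"dx": 0.07, "dy": 1, "dz": 0, "ax": 0, "ay": 0, "az": 0.25, "claw": 1}])

```text
time_s: 43.65
tcp_pos: [0.6277, 0.0711, 0.2379]
orientation: [0.897, -0.055, 0.437, 0.028]
force: [-0.8, -0.0, -0.5]
opening: 0.0929
```

Call:
play_rows(rows=[{"dx": -0.02, "dy": 0.33, "dz": 0, "ax": 0, "ay": 0, "az": 0.07, "claw": 1}, {"dx": -0.05, "dy": 0.67, "dz": 0, "ax": 0, "ay": 0, "az": 0.13, "claw": 1}, {"dx": -0.07, "dy": 1, "dz": 0, "ax": 0, "ay": 0, "az": 0.2, "claw": 1}])

```text
time_s: 44.02
tcp_pos: [0.6171, 0.2215, 0.2379]
orientation: [0.895, 0.086, 0.436, -0.041]
force: [0.6, 0.2, -0.2]
opening: 0.0931
```

```bash
python3 - <<'E'
from h import *
st(); turn(26,52); goto([.547,.367,.175],26,52)
C=[cloud(get_image(n)) for n in ("top","side")]; p,r,n=fit(C,.547,.367,"w"); print(p,n)
E
```

```text
44.02 [0.6171 0.2215 0.2379] [ 0.8948  0.0862  0.4361 -0.0406] F [ 0.6116  0.1681 -0.1636] op 0.09314794446299753 q [ 0.1654  0.6093 -1.1046  2.4062  2.1162  1.0309  2.3877]
turn [0.002 0.    0.167] deg 15.066036373778331
tcp target [0.5714 0.3789 0.1538] shift m [-0.0457  0.1574 -0.0841] share [-0.305  1.05  -0.561]
[0.546  0.3699 0.4281 0.0033] [60, 627]
```

Call:
play_rows(rows=[{"dx": -0.08, "dy": 0.3, "dz": -0.1, "ax": 0, "ay": 0, "az": 0.05, "claw": 1}, {"dx": -0.18, "dy": 0.65, "dz": -0.3, "ax": 0, "ay": 0, "az": 0.1, "claw": 1}, {"dx": -0.28, "dy": 0.95, "dz": -0.5, "ax": 0, "ay": 0, "az": 0.15, "claw": 1}, {"dx": -0.305, "dy": 1, "dz": -0.55, "ax": 0, "ay": 0, "az": 0.167, "claw": 1}, {"dx": -0.305, "dy": 1, "dz": -0.55, "ax": 0, "ay": 0, "az": 0.167, "claw": 1}, {"dx": -0.305, "dy": 1, "dz": -0.55, "ax": 0, "ay": 0, "az": 0.167, "claw": 1}])

```text
time_s: 44.88
tcp_pos: [0.5723, 0.3687, 0.1567]
orientation: [0.876, 0.2, 0.428, -0.096]
force: [-0.4, -0.6, 0.4]
opening: 0.0931
```

```bash
python3 - <<'E'
from h import *
st()
im=get_image("wrist"); cv2.imwrite("pics/w35.png",im["pixels"]); W=cloud(im)
p,r,n=fit([W],.547,.367,"w",yaw=.45); yw=np.degrees(p[2]); print(p[:2],"yaw",yw,"z",p[3],r,n)
turn(yw,52); goto([p[0],p[1],.050],yw,52)
E
```

```text
44.88 [0.5723 0.3687 0.1567] [ 0.8761  0.2002  0.428  -0.0959] F [-0.4283 -0.5929  0.3602] op 0.09310209705715627 q [-0.0993  0.8379 -1.0739  2.4161  2.2787  1.2099  2.3662]
[0.5485 0.3683] yaw 27.089418512786946 z 0.0003544310087161515 0.64110661229279 [3436]
turn [0.002 0.001 0.016] deg 1.4439521965659226
tcp target [0.5727 0.3807 0.0288] shift m [ 0.0003  0.0119 -0.1283] share [ 0.002  0.079 -0.855]
```

Call:
play_rows(rows=[{"dx": 0.002, "dy": 0.05, "dz": -0.15, "ax": 0, "ay": 0, "az": 0.016, "claw": 1}, {"dx": 0.002, "dy": 0.079, "dz": -0.35, "ax": 0, "ay": 0, "az": 0.016, "claw": 1}, {"dx": 0.002, "dy": 0.079, "dz": -0.6, "ax": 0, "ay": 0, "az": 0.016, "claw": 1}, {"dx": 0.002, "dy": 0.079, "dz": -0.855, "ax": 0, "ay": 0, "az": 0.016, "claw": 1}, {"dx": 0.002, "dy": 0.079, "dz": -0.855, "ax": 0, "ay": 0, "az": 0.016, "claw": 1}, {"dx": 0.002, "dy": 0.079, "dz": -0.855, "ax": 0, "ay": 0, "az": 0.016, "claw": 1}])

```text
time_s: 45.68
tcp_pos: [0.5723, 0.3821, 0.0296]
orientation: [0.873, 0.212, 0.427, -0.102]
force: [-0.5, -0.2, 0.1]
opening: 0.0936
```

```bash
python3 - <<'E'
from h import *
st()
im=get_image("wrist"); cv2.imwrite("pics/w36.png",im["pixels"])
turn(27,52); goto([.5485,.3683,.050],27,52)
E
```

```text
45.67 [0.5723 0.3821 0.0296] [ 0.8732  0.2118  0.4269 -0.1023] F [-0.4837 -0.235   0.1251] op 0.09358029258601545 q [-0.1835  1.1259 -0.95    2.4238  2.5095  1.4278  2.3034]
turn [ 0.001  0.002 -0.002] deg 0.29454280706554087
tcp target [0.5727 0.3806 0.0288] shift m [ 0.0003 -0.0017 -0.0015] share [ 0.002 -0.011 -0.01 ]
```

Call:
play_rows(rows=[{"dx": 0.002, "dy": -0.011, "dz": -0.01, "ax": 0, "ay": 0, "az": 0, "claw": 0.6}, {"dx": 0.002, "dy": -0.011, "dz": -0.01, "ax": 0, "ay": 0, "az": 0, "claw": 0}, {"dx": 0.002, "dy": -0.011, "dz": -0.01, "ax": 0, "ay": 0, "az": 0, "claw": -1}, {"dx": 0.002, "dy": -0.011, "dz": -0.01, "ax": 0, "ay": 0, "az": 0, "claw": -1}, {"dx": 0.002, "dy": -0.011, "dz": -0.01, "ax": 0, "ay": 0, "az": 0, "claw": -1}])

```text
time_s: 46.35
tcp_pos: [0.5724, 0.3806, 0.027]
orientation: [0.873, 0.212, 0.427, -0.102]
force: [-0.2, -3.3, 6.0]
opening: 0.0659
```

```bash
python3 - <<'E'
from h import *
s=st(); print("tcp-mid fwd",loc(s["tcp_pos"],27)-loc([.5485,.3683,.05],27))
E
```

```text
46.35 [0.5724 0.3806 0.027 ] [ 0.8731  0.2121  0.4269 -0.1021] F [-0.1569 -3.2974  5.9673] op 0.06592644809240912 q [-0.1824  1.1313 -0.9465  2.4254  2.5158  1.4317  2.3026]
tcp-mid fwd [ 0.0268  0.0001 -0.023 ]
```

Call:
play_rows(rows=[{"dx": 0, "dy": 0, "dz": 0.03, "ax": 0, "ay": 0, "az": 0, "claw": -1}, {"dx": 0, "dy": 0, "dz": 0.1, "ax": 0, "ay": 0, "az": 0, "claw": -1}, {"dx": 0, "dy": 0, "dz": 0.3, "ax": 0, "ay": 0, "az": 0, "claw": -1}, {"dx": 0, "dy": 0, "dz": 0.65, "ax": 0, "ay": 0, "az": 0, "claw": -1}, {"dx": 0, "dy": 0, "dz": 1, "ax": 0, "ay": 0, "az": 0, "claw": -1}, {"dx": 0, "dy": 0, "dz": 1, "ax": 0, "ay": 0, "az": 0, "claw": -1}])

```text
time_s: 47.1
tcp_pos: [0.5725, 0.3816, 0.1818]
orientation: [0.872, 0.212, 0.429, -0.103]
force: [0.9, -0.7, -1.9]
opening: 0.0658
```

```bash
python3 - <<'E'
from h import *
st(); 
a=np.radians(-50); X=np.array([np.cos(a),np.sin(a),0]); P0=np.array([.5825,-.2873,0])
m=P0-.08*X+[0,0,.109+.018-.042]; print("pre mid",m); goto(m,-50,52)
sim([([.6,.2,.2],5,52),([.6,.02,.2],-20,52),(P0-.1*X+[0,0,.15],-50,52),(m,-50,52),(P0+[0,0,.085],-50,52),(P0+[0,0,.067],-50,52)])
print("tape/tape pos check")
E
```

```text
47.1 [0.5725 0.3816 0.1818] [ 0.8718  0.2123  0.4294 -0.1029] F [ 0.9422 -0.6647 -1.9228] op 0.065799443318008 q [-0.0841  0.786  -1.0914  2.3915  2.2564  1.1409  2.406 ]
pre mid [ 0.5311 -0.226   0.085 ]
tcp target [ 0.5486 -0.2468  0.0638] shift m [-0.0239 -0.6284 -0.1181] share [-0.16  -4.189 -0.787]
[0.6 0.2 0.2] 5 52 worst 0.0 [ 0.08  0.75 -1.04  2.43  2.15  1.23  2.26]
[0.6  0.02 0.2 ] -20 52 worst 0.0 [ 0.22  0.71 -0.97  2.47  2.    1.3   2.09]
[ 0.518 -0.211  0.15 ] -50 52 worst 0.0 [ 0.44  0.8  -0.83  2.55  1.95  1.42  1.81]
[ 0.531 -0.226  0.085] -50 52 worst 0.0 [ 0.44  0.96 -0.77  2.53  2.08  1.52  1.75]
[ 0.582 -0.287  0.085] -50 52 worst 0.0 [ 0.57  0.93 -0.71  2.39  2.19  1.36  1.93]
[ 0.582 -0.287  0.067] -50 52 worst 0.0 [ 0.56  0.97 -0.7   2.39  2.22  1.39  1.91]
tape/tape pos check
```

Call:
play_rows(rows=[{"dx": 0.05, "dy": -0.15, "dz": 0.03, "ax": 0, "ay": 0, "az": -0.03, "claw": -1}, {"dx": 0.12, "dy": -0.4, "dz": 0.06, "ax": 0, "ay": 0, "az": -0.07, "claw": -1}, {"dx": 0.2, "dy": -0.7, "dz": 0.06, "ax": 0, "ay": 0, "az": -0.12, "claw": -1}, {"dx": 0.27, "dy": -1, "dz": 0.06, "ax": 0, "ay": 0, "az": -0.17, "claw": -1}])

```text
time_s: 47.6
tcp_pos: [0.6123, 0.2274, 0.1831]
orientation: [0.895, 0.092, 0.435, -0.043]
force: [0.2, -0.2, -2.4]
opening: 0.0657
```

Call:
play_rows(rows=[{"dx": 0.05, "dy": -0.33, "dz": 0, "ax": 0, "ay": 0, "az": -0.06, "claw": -1}, {"dx": 0.08, "dy": -0.67, "dz": 0, "ax": 0, "ay": 0, "az": -0.12, "claw": -1}, {"dx": 0.1, "dy": -1, "dz": 0, "ax": 0, "ay": 0, "az": -0.18, "claw": -1}])

```text
time_s: 47.98
tcp_pos: [0.6266, 0.0772, 0.183]
orientation: [0.899, -0.035, 0.436, 0.019]
force: [-0.7, -0.4, -2.7]
opening: 0.0658
```

Call:
play_rows(rows=[{"dx": -0.03, "dy": -0.33, "dz": 0, "ax": 0, "ay": 0, "az": -0.06, "claw": -1}, {"dx": -0.06, "dy": -0.67, "dz": 0, "ax": 0, "ay": 0, "az": -0.12, "claw": -1}, {"dx": -0.1, "dy": -1, "dz": 0, "ax": 0, "ay": 0, "az": -0.18, "claw": -1}])

```text
time_s: 48.35
tcp_pos: [0.611, -0.0725, 0.1832]
orientation: [0.885, -0.161, 0.429, 0.08]
force: [0.3, -0.9, -2.1]
opening: 0.0659
```

```bash
python3 - <<'E'
from h import *
s=st(); turn(-50,52); todo(.595-.095+.0268,.262,.13)
E
```

```text
48.35 [ 0.611  -0.0725  0.1832] [ 0.885  -0.1613  0.4293  0.0803] F [ 0.2559 -0.8522 -2.0764] op 0.06592904153380104 q [ 0.4184  0.6803 -0.9693  2.5218  2.1254  1.226   2.1254]
turn [ 0.001 -0.003 -0.325] deg 29.242011129941137
loc [0.4482 0.4215 0.1832] need share [-0.478 -1.085] -0.355
```

```bash
cat h.py | head -90; python3 - <<'E'
from h import *
s=get_state();print(s['time_s'],s['tcp_pos'],s['opening'],s['force'],s['qpos'])
print(loc(np.array(s['tcp_pos'])))
for z in (.13,):
    print(todo(.5418,.262,z)); print(todo(.49,.262,.18))
E
```

```text
from workcell import *
import cv2, numpy as np
np.set_printoptions(precision=4,suppress=True)
def cloud(im):
    f=240/np.tan(np.radians(im["fovy"])/2); v,u=np.mgrid[0:480,0:640]; d=im["depth"]
    P=np.stack([(u-im["cx"])*d/f,(v-im["cy"])*d/f,d],-1)
    W=(P-im["t"])@im["R"]; W[d<=0]=np.nan; return W
def proj(im,X):
    f=240/np.tan(np.radians(im["fovy"])/2); c=np.asarray(X)@im["R"].T+im["t"]
    return np.stack([c[...,0]/c[...,2]*f+im["cx"],c[...,1]/c[...,2]*f+im["cy"]],-1)
def crop(px,u0,u1,v0,v1,name,k=None):
    c=px[v0:v1,u0:u1]; k=k or min(800/(u1-u0),600/(v1-v0))
    cv2.imwrite("pics/"+name,cv2.resize(c,None,fx=k,fy=k,interpolation=cv2.INTER_CUBIC))
def st():
    s=get_state(); print(round(s["time_s"],2),s["tcp_pos"],s["orientation"],"F",s["force"],"op",s["opening"],"q",s["qpos"]); return s
from scipy.optimize import least_squares
def boxes(kind):
    h=50 if kind=="w" else 62; top=9 if kind=="w" else 16; hy=33 if kind=="w" else 29; hx=12 if kind=="w" else 13
    B=[((-hx,-hy,h-top),(hx,hy,h+top))]
    for s in (-1,1):
        B.append(((-30,min(s*18,s*26),0),(30,max(s*18,s*
[... 3185 characters left out ...]
round(2))
    return q
def row(W,v,us): print(v,[tuple(loc(W[v,u]).round(4)) for u in us])
def todo(tip_s,tip_q,z):
    """print shares needed to bring TCP to loc coords s,q,z"""
    s=get_state(); l=loc(s["tcp_pos"]); a=np.radians(-50); X=np.array([np.cos(a),np.sin(a)]);Y=np.array([-X[1],X[0]])
    d=(tip_s-l[0])*X+(tip_q-l[1])*Y; print("loc",l.round(4),"need share",(d/.15).round(3),round((z-l[2])/.15,3))
48.35 [ 0.611  -0.0725  0.1832] 0.06592904153380104 [ 0.2559 -0.8522 -2.0764] [ 0.4184  0.6803 -0.9693  2.5218  2.1254  1.226   2.1254]
[0.4482 0.4215 0.1832]
loc [0.4482 0.4215 0.1832] need share [-0.413 -1.161] -0.355
None
loc [0.4482 0.4215 0.1832] need share [-0.635 -0.897] -0.021
None
```

```bash
python3 - <<'E'
from h import *
a=np.radians(-50); X=np.array([np.cos(a),np.sin(a)]);Y=np.array([-X[1],X[0]])
def G(s,q,z): 
    R=Rt(-50,52).as_matrix(); p=s*X+q*Y; return np.r_[p,z]+R[:,2]*GR
sim([(G(.50,.33,.18),-50,52),(G(.53,.262,.15),-50,52),(G(.5418,.262,.062),-50,52),(G(.6218,.262,.062),-50,52)])
todo(.50,.30,.18); turn(-50,52)
E
```

```text
[ 0.557 -0.15   0.201] -50 52 worst 0.0 [ 0.36  0.69 -0.9   2.43  1.76  1.36  1.96]
[ 0.524 -0.217  0.171] -50 52 worst 0.0 [ 0.48  0.74 -0.85  2.52  1.93  1.37  1.88]
[ 0.531 -0.226  0.083] -50 52 worst 0.0 [ 0.44  0.97 -0.77  2.53  2.08  1.53  1.75]
[ 0.583 -0.287  0.083] -50 52 worst 0.0 [ 0.58  0.94 -0.72  2.39  2.19  1.37  1.93]
loc [0.4482 0.4215 0.1832] need share [-0.399 -0.785] -0.021
turn [ 0.001 -0.003 -0.325] deg 29.242011129941137
```

Call:
play_rows(rows=[{"dx": -0.1, "dy": -0.2, "dz": 0, "ax": 0, "ay": 0, "az": -0.09, "claw": -1}, {"dx": -0.2, "dy": -0.4, "dz": 0, "ax": 0, "ay": 0, "az": -0.19, "claw": -1}, {"dx": -0.3, "dy": -0.6, "dz": 0, "ax": 0, "ay": 0, "az": -0.28, "claw": -1}, {"dx": -0.4, "dy": -0.785, "dz": -0.02, "ax": 0, "ay": 0, "az": -0.325, "claw": -1}, {"dx": -0.4, "dy": -0.785, "dz": -0.02, "ax": 0, "ay": 0, "az": -0.325, "claw": -1}])

```text
time_s: 48.98
tcp_pos: [0.5506, -0.1896, 0.1809]
orientation: [0.816, -0.378, 0.396, 0.187]
force: [-0.1, -0.6, -1.4]
opening: 0.0657
```

```bash
python3 - <<'E'
from h import *
st(); todo(.5368,.262,.125); todo(.5418,.262,.063); turn(-50,52)
im=get_image("side"); cv2.imwrite("pics/s301.png",im["pixels"])
E
```

```text
48.98 [ 0.5506 -0.1896  0.1809] [ 0.8159 -0.3777  0.3959  0.1867] F [-0.0806 -0.6211 -1.3624] op 0.06567827427395574 q [ 0.3986  0.6716 -0.899   2.481   1.7835  1.3488  1.9328]
loc [0.4992 0.2999 0.1809] need share [-0.032 -0.355] -0.373
loc [0.4992 0.2999 0.1809] need share [-0.011 -0.38 ] -0.786
turn [ 0.002 -0.003 -0.002] deg 0.3736652099759458
```

View pics/s301.png

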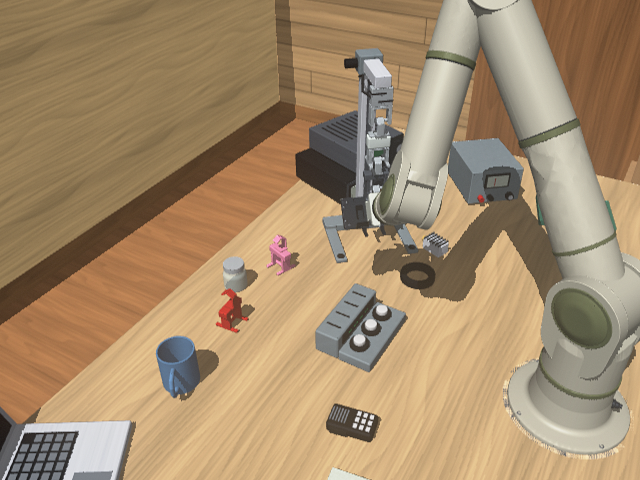

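```bash
python3 - <<'E'
from h import *
im=get_image("side"); W=cloud(im)
for v,u in ((243,435),(238,430),(247,442),(275,418),(185,470)): print(u,v,W[v,u],loc(W[v,u]))
E
```

```text
435 243 [ 0.4212 -0.337   0.0399] [0.5289 0.106  0.0399]
430 238 [ 0.4426 -0.3562  0.0365] [0.5574 0.1101 0.0365]
442 247 [ 0.4016 -0.3403  0.0314] [0.5188 0.0889 0.0314]
418 275 [ 0.4245 -0.234   0.0019] [0.4521 0.1748 0.0019]
470 185 [ 0.4211 -0.6142  0.0732] [ 0.7412 -0.0723  0.0732]
```

Call:
play_rows(rows=[{"dx": -0.01, "dy": -0.1, "dz": -0.05, "ax": 0, "ay": 0, "az": 0, "claw": -1}, {"dx": -0.02, "dy": -0.24, "dz": -0.18, "ax": 0, "ay": 0, "az": 0, "claw": -1}, {"dx": -0.03, "dy": -0.355, "dz": -0.32, "ax": 0, "ay": 0, "az": 0, "claw": -1}, {"dx": -0.03, "dy": -0.355, "dz": -0.37, "ax": 0, "ay": 0, "az": 0, "claw": -1}, {"dx": -0.03, "dy": -0.355, "dz": -0.37, "ax": 0, "ay": 0, "az": 0, "claw": -1}])

```text
time_s: 49.7
tcp_pos: [0.5483, -0.2394, 0.1263]
orientation: [0.816, -0.377, 0.397, 0.185]
force: [-0.4, 0.9, -2.7]
opening: 0.0655
```

```bash
python3 - <<'E'
from h import *
st(); todo(.5418,.262,.063); turn(-50,52)
im=get_image("wrist"); cv2.imwrite("pics/w302.png",im["pixels"])
E
```

```text
49.7 [ 0.5483 -0.2394  0.1263] [ 0.8163 -0.3769  0.3969  0.1846] F [-0.3742  0.8973 -2.7008] op 0.06545117243687192 q [ 0.4721  0.8047 -0.8343  2.5204  1.9778  1.4081  1.8575]
loc [0.5358 0.2661 0.1263] need share [ 0.004 -0.048] -0.422
turn [ 0.    -0.002 -0.004] deg 0.4033636980640278
```

View pics/w302.png

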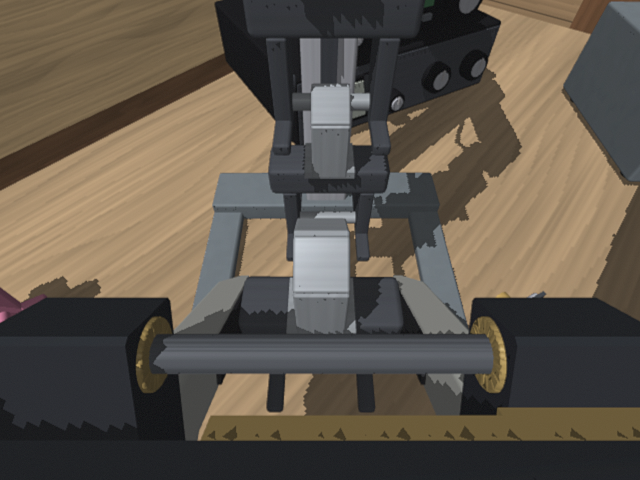

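Call:
play_rows(rows=[{"dx": 0, "dy": -0.02, "dz": -0.12, "ax": 0, "ay": 0, "az": 0, "claw": -1}, {"dx": 0.004, "dy": -0.04, "dz": -0.27, "ax": 0, "ay": 0, "az": 0, "claw": -1}, {"dx": 0.004, "dy": -0.05, "dz": -0.4, "ax": 0, "ay": 0, "az": 0, "claw": -1}, {"dx": 0.004, "dy": -0.05, "dz": -0.42, "ax": 0, "ay": 0, "az": 0, "claw": -1}, {"dx": 0.004, "dy": -0.05, "dz": -0.42, "ax": 0, "ay": 0, "az": 0, "claw": -1}])

```text
time_s: 50.38
tcp_pos: [0.5491, -0.2472, 0.0646]
orientation: [0.816, -0.377, 0.398, 0.185]
force: [0.2, 0.6, -2.0]
opening: 0.0661
```

```bash
python3 - <<'E'
from h import *
st(); todo(.6218,.262,.063); turn(-50,52)
im=get_image("wrist"); cv2.imwrite("pics/w303.png",im["pixels"]); np.savez("w303.npz",W=cloud(im))
E
```

```text
50.38 [ 0.5491 -0.2472  0.0646] [ 0.8159 -0.3769  0.3977  0.1848] F [ 0.2244  0.596  -1.9529] op 0.06605360481306394 q [ 0.452   0.9658 -0.78    2.5312  2.083   1.5249  1.7646]
loc [0.5424 0.2617 0.0646] need share [ 0.342 -0.405] -0.011
turn [ 0.001 -0.001 -0.004] deg 0.37287233303585055
```

View pics/w303.png

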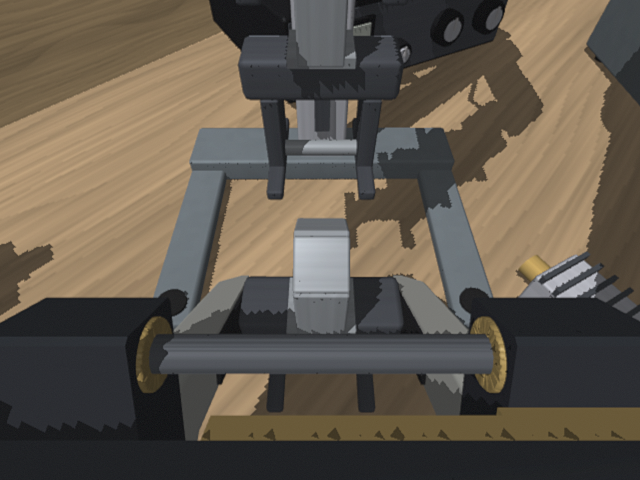

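```bash
python3 - <<'E'
from h import *
W=np.load("w303.npz")["W"]
for v in (140,144,148,152): row(W,v,(295,320,350))
for v in (125,170,185): row(W,v,(266,275,283,287,355,360,368,376))
for v in (222,228,235,245): row(W,v,(298,320,345))
E
```

```text
140 [(np.float64(0.5981), np.float64(0.2752), np.float64(0.1121)), (np.float64(0.5978), np.float64(0.2624), np.float64(0.1123)), (np.float64(0.5974), np.float64(0.2472), np.float64(0.1128))]
144 [(np.float64(0.5941), np.float64(0.2749), np.float64(0.1126)), (np.float64(0.5944), np.float64(0.2624), np.float64(0.1125)), (np.float64(0.5945), np.float64(0.2473), np.float64(0.1125))]
148 [(np.float64(0.5937), np.float64(0.275), np.float64(0.1105)), (np.float64(0.5926), np.float64(0.2624), np.float64(0.1114)), (np.float64(0.5936), np.float64(0.2472), np.float64(0.1108))]
152 [(np.float64(0.5923), np.float64(0.275), np.float64(0.1091)), (np.float64(0.5927), np.float64(0.2624), np.float64(0.1089)), (np.float64(0.5928), np.float64(0.2471), np.float64(0.1088))]
125 [(np.float64(0.5837), np.float64(0.2864), np.float64(0.1309)), (np.float64(0.5838), np.float64(0.2824), np.float64(0.1309)), (np.float64(0.5954), np.float64(0.2803), np.float64(0.1228)), (np.float64(0.6185), np.float64(0.2809), np.float64(0.1067)), (np.float64(0.6063), np.float64(0.2444), np.float64(0.1155)), (np.float64(0.5866), np
[... 1217 characters left out ...]
4(0.1324)), (np.float64(0.5262), np.float64(0.262), np.float64(0.1318)), (np.float64(0.5264), np.float64(0.2532), np.float64(0.1316))]
228 [(np.float64(0.5195), np.float64(0.2691), np.float64(0.1366)), (np.float64(0.5197), np.float64(0.2619), np.float64(0.1364)), (np.float64(0.519), np.float64(0.2538), np.float64(0.1373))]
235 [(np.float64(0.516), np.float64(0.2689), np.float64(0.1373)), (np.float64(0.5163), np.float64(0.2619), np.float64(0.137)), (np.float64(0.516), np.float64(0.2539), np.float64(0.1374))]
245 [(np.float64(0.5123), np.float64(0.2688), np.float64(0.1369)), (np.float64(0.5122), np.float64(0.2619), np.float64(0.137)), (np.float64(0.5123), np.float64(0.254), np.float64(0.137))]
```

Call:
play_rows(rows=[{"dx": 0.06, "dy": -0.07, "dz": 0, "ax": 0, "ay": 0, "az": 0, "claw": -1}, {"dx": 0.13, "dy": -0.155, "dz": 0, "ax": 0, "ay": 0, "az": 0, "claw": -1}, {"dx": 0.2, "dy": -0.238, "dz": 0, "ax": 0, "ay": 0, "az": 0, "claw": -1}, {"dx": 0.2, "dy": -0.238, "dz": 0, "ax": 0, "ay": 0, "az": 0, "claw": -1}, {"dx": 0.2, "dy": -0.238, "dz": 0, "ax": 0, "ay": 0, "az": 0, "claw": -1}])

```text
time_s: 51.05
tcp_pos: [0.5784, -0.2836, 0.064]
orientation: [0.816, -0.377, 0.397, 0.185]
force: [0.2, 0.4, -2.8]
opening: 0.0659
```

```bash
python3 - <<'E'
from h import *
st(); todo(.6218,.2625,.064); turn(-50,52)
im=get_image("wrist"); cv2.imwrite("pics/w304.png",im["pixels"]); np.savez("w304.npz",W=cloud(im))
E
```

```text
51.05 [ 0.5784 -0.2836  0.064 ] [ 0.8158 -0.3773  0.3973  0.1852] F [ 0.1671  0.4081 -2.8308] op 0.06588946364306927 q [ 0.5367  0.9445 -0.7503  2.4521  2.1555  1.4337  1.876 ]
loc [0.589  0.2608 0.064 ] need share [ 0.149 -0.16 ] -0.0
turn [ 0.001 -0.001 -0.003] deg 0.3194950235944696
```

View pics/w304.png

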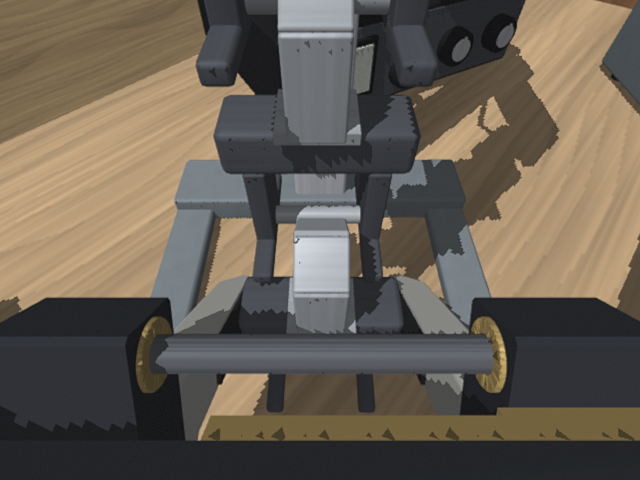

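Call:
play_rows(rows=[{"dx": 0.05, "dy": -0.054, "dz": 0, "ax": 0, "ay": 0, "az": 0, "claw": -1}, {"dx": 0.1, "dy": -0.107, "dz": 0, "ax": 0, "ay": 0, "az": 0, "claw": -1}, {"dx": 0.149, "dy": -0.16, "dz": 0, "ax": 0, "ay": 0, "az": 0, "claw": -1}, {"dx": 0.149, "dy": -0.16, "dz": 0, "ax": 0, "ay": 0, "az": 0, "claw": -1}, {"dx": 0.149, "dy": -0.16, "dz": 0, "ax": 0, "ay": 0, "az": 0, "claw": -1}])

```text
time_s: 51.72
tcp_pos: [0.6008, -0.3076, 0.0638]
orientation: [0.816, -0.377, 0.397, 0.185]
force: [0.2, 1.4, -2.6]
opening: 0.0657
```

```bash
python3 - <<'E'
from h import *
st(); todo(.6218,.2625,.046); turn(-50,52)
im=get_image("wrist"); cv2.imwrite("pics/w305.png",im["pixels"]); np.savez("w305.npz",W=cloud(im))
E
```

```text
51.73 [ 0.6008 -0.3076  0.0638] [ 0.8158 -0.3773  0.3972  0.1852] F [ 0.1875  1.3677 -2.5738] op 0.06570745518549634 q [ 0.5822  0.9342 -0.732   2.3914  2.191   1.3688  1.9455]
loc [0.6218 0.2625 0.0638] need share [-0.  0.] -0.119
turn [ 0.001 -0.001 -0.003] deg 0.32576708419923117
```

View pics/w305.png

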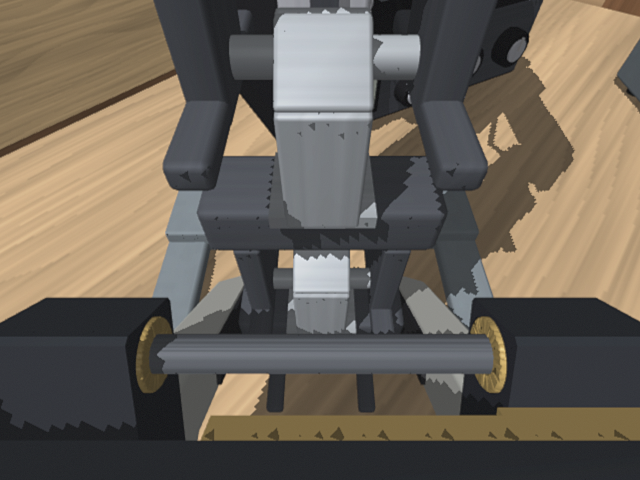

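Hook is inside the loop (crown at 320,268, pin visible either side at 282/358,278). Lower.

Call:
play_rows(rows=[{"dx": 0, "dy": 0, "dz": -0.04, "ax": 0, "ay": 0, "az": 0, "claw": -1}, {"dx": 0, "dy": 0, "dz": -0.08, "ax": 0, "ay": 0, "az": 0, "claw": -1}, {"dx": 0, "dy": 0, "dz": -0.115, "ax": 0, "ay": 0, "az": 0, "claw": -1}, {"dx": 0, "dy": 0, "dz": -0.12, "ax": 0, "ay": 0, "az": 0, "claw": -1}, {"dx": 0, "dy": 0, "dz": -0.12, "ax": 0, "ay": 0, "az": 0, "claw": -1}])

```text
time_s: 52.4
tcp_pos: [0.601, -0.3075, 0.0457]
orientation: [0.816, -0.377, 0.397, 0.185]
force: [1.1, 0.2, -2.7]
opening: 0.066
```

Call:
play_rows(rows=[{"dx": 0, "dy": 0, "dz": -0.01, "ax": 0, "ay": 0, "az": 0, "claw": -1}, {"dx": 0, "dy": 0, "dz": -0.01, "ax": 0, "ay": 0, "az": 0, "claw": -1}, {"dx": 0, "dy": 0, "dz": -0.01, "ax": 0, "ay": 0, "az": 0, "claw": -1}])

```text
time_s: 52.78
tcp_pos: [0.601, -0.3076, 0.0445]
orientation: [0.816, -0.377, 0.397, 0.185]
force: [-0.2, 0.6, -1.8]
opening: 0.0658
```

Call:
play_rows(rows=[{"dx": 0, "dy": 0, "dz": -0.008, "ax": 0, "ay": 0, "az": 0, "claw": -1}, {"dx": 0, "dy": 0, "dz": -0.008, "ax": 0, "ay": 0, "az": 0, "claw": -1}, {"dx": 0, "dy": 0, "dz": -0.008, "ax": 0, "ay": 0, "az": 0, "claw": -1}])

```text
time_s: 53.15
tcp_pos: [0.6011, -0.3076, 0.0434]
orientation: [0.816, -0.377, 0.398, 0.185]
force: [0.3, 0.1, 0.7]
opening: 0.066
```

```bash
python3 - <<'E'
from h import *
st()
im=get_image("wrist"); cv2.imwrite("pics/w306.png",im["pixels"])
E
```

```text
53.15 [ 0.6011 -0.3076  0.0434] [ 0.8157 -0.3772  0.3975  0.1852] F [0.3142 0.1419 0.6798] op 0.06602983695960873 q [ 0.5742  0.9801 -0.7181  2.3901  2.2199  1.4016  1.9222]
```

View pics/w306.png

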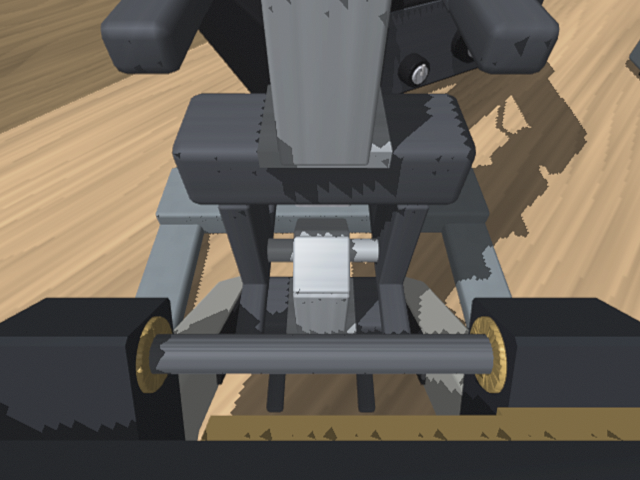

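The hook rests on the pin and the force has unloaded. Release.

Call:
play_rows(rows=[{"dx": 0, "dy": 0, "dz": 0, "ax": 0, "ay": 0, "az": 0, "claw": 0.55}, {"dx": 0, "dy": 0, "dz": 0, "ax": 0, "ay": 0, "az": 0, "claw": 0.8}, {"dx": 0, "dy": 0, "dz": 0, "ax": 0, "ay": 0, "az": 0, "claw": 1}, {"dx": 0, "dy": 0, "dz": 0, "ax": 0, "ay": 0, "az": 0, "claw": 1}, {"dx": 0, "dy": 0, "dz": 0, "ax": 0, "ay": 0, "az": 0, "claw": 1}])

```text
time_s: 53.82
tcp_pos: [0.601, -0.3076, 0.0431]
orientation: [0.816, -0.377, 0.397, 0.185]
force: [-0.5, 0.2, -0.2]
opening: 0.0928
```

Call:
play_rows(rows=[{"dx": -0.04, "dy": 0.048, "dz": 0.015, "ax": 0, "ay": 0, "az": 0, "claw": 1}, {"dx": -0.1, "dy": 0.12, "dz": 0.05, "ax": 0, "ay": 0, "az": 0, "claw": 1}, {"dx": -0.22, "dy": 0.26, "dz": 0.12, "ax": 0, "ay": 0, "az": 0, "claw": 1}, {"dx": -0.34, "dy": 0.41, "dz": 0.25, "ax": 0, "ay": 0, "az": 0, "claw": 1}, {"dx": -0.42, "dy": 0.5, "dz": 0.5, "ax": 0, "ay": 0, "az": 0, "claw": 1}, {"dx": -0.42, "dy": 0.5, "dz": 0.5, "ax": 0, "ay": 0, "az": 0, "claw": 1}])

```text
time_s: 54.58
tcp_pos: [0.538, -0.2309, 0.1208]
orientation: [0.816, -0.376, 0.399, 0.184]
force: [0.0, -0.7, -0.5]
opening: 0.093
```

```bash
python3 - <<'E'
from h import *
st()
im=get_image("wrist"); cv2.imwrite("pics/w307.png",im["pixels"]);np.savez("w307.npz",W=cloud(im))
E
```

```text
54.58 [ 0.538  -0.2309  0.1208] [ 0.8159 -0.3758  0.399   0.1843] F [ 0.0393 -0.7106 -0.5301] op 0.09300183613625243 q [ 0.4529  0.8332 -0.8569  2.5504  1.9651  1.4621  1.8142]
```

View pics/w307.png

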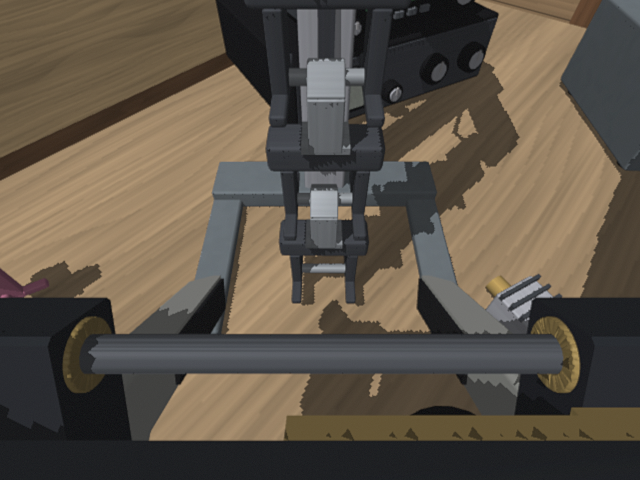

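```bash
python3 - <<'E'
from h import *
def G(p,yaw,tilt): return np.array(p)+Rt(yaw,tilt).as_matrix()[:,2]*GR
R=Rt(-70,15).as_matrix(); key=np.array([.4353-.0025,-.0254,.0505]); 
t=key+R[:,2]*.0145; up=t+[0,0,.055]; print(t,up)
sim([(G([.54,-.225,.25],-50,52),-50,52),(G([.508,-.18,.30],-60,35),-60,35),(G(up+[0,0,.1],-70,15),-70,15),(G(up,-70,15),-70,15),(G(t,-70,15),-70,15)])
turn(-70,15); turn(-60,35)
p=np.array(get_state()['tcp_pos']); print((np.array([.54,-.225,.25])-p)/.15,(up+[0,0,.1]-[.54,-.225,.25])/.15)
E
```

```text
[ 0.4341 -0.0289  0.0365] [ 0.4341 -0.0289  0.0915]
[ 0.523 -0.204  0.271] -50 52 worst 0.0 [ 0.58  0.49 -0.96  2.44  1.74  1.19  2.13]
[ 0.498 -0.163  0.328] -60 35 worst 0.0 [ 0.74  0.32 -1.07  2.2   1.13  1.01  2.61]
[ 0.431 -0.021  0.225] -70 15 worst 0.0 [ 0.56  0.46 -1.12  2.28  0.88  0.93  2.32]
[ 0.431 -0.021  0.125] -70 15 worst 0.0 [ 0.4   0.64 -0.98  2.38  1.18  0.86  1.98]
[ 0.431 -0.021  0.07 ] -70 15 worst 0.0 [ 0.34  0.75 -0.92  2.42  1.36  0.86  1.79]
turn [ 0.359  0.208 -0.219] deg 42.194414040779634
turn [ 0.156  0.109 -0.115] deg 20.019090857662416
[0.0118 0.0445 0.8693] [-0.7061  1.3072 -0.39  ]
```

Call:
play_rows(rows=[{"dx": 0, "dy": 0.03, "dz": 0.25, "ax": 0, "ay": 0, "az": 0, "claw": 1}, {"dx": 0, "dy": 0.04, "dz": 0.55, "ax": 0, "ay": 0, "az": 0, "claw": 0}, {"dx": 0, "dy": 0.05, "dz": 0.9, "ax": 0, "ay": 0, "az": 0, "claw": -1}, {"dx": 0, "dy": 0.05, "dz": 0.9, "ax": 0, "ay": 0, "az": 0, "claw": -1}])

```text
time_s: 55.12
tcp_pos: [0.5388, -0.2257, 0.2573]
orientation: [0.814, -0.378, 0.4, 0.185]
force: [0.2, -0.9, -0.4]
opening: 0.0677
```

```bash
python3 - <<'E'
from h import *
s=st(); R=Rt(-70,15).as_matrix(); up=np.array([.4341,-.0289,.0915])
turn(-70,15); print((up+[0,0,.1]-s['tcp_pos'])/.15)
im=get_image("side"); crop(im["pixels"],280,480,30,310,"s308.png"); 
E
```

```text
55.12 [ 0.5388 -0.2257  0.2573] [ 0.8139 -0.3779  0.4004  0.1854] F [ 0.1765 -0.8543 -0.3688] op 0.0676835879954151 q [ 0.5823  0.4737 -0.9546  2.4448  1.7419  1.1723  2.1391]
turn [ 0.361  0.21  -0.216] deg 42.29751641265341
[-0.6979  1.3118 -0.4385]
```

View pics/s308.png

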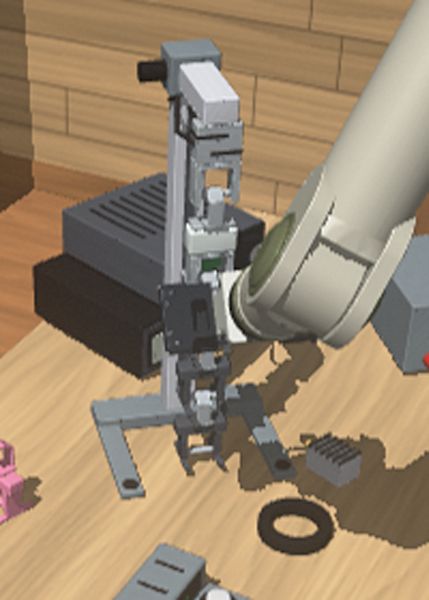

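The whole string hangs. Next, move toward HOLD.

Call:
play_rows(rows=[{"dx": -0.08, "dy": 0.12, "dz": 0.06, "ax": 0.04, "ay": 0.02, "az": -0.02, "claw": -1}, {"dx": -0.18, "dy": 0.3, "dz": 0.1, "ax": 0.1, "ay": 0.06, "az": -0.06, "claw": -1}, {"dx": -0.3, "dy": 0.5, "dz": 0.1, "ax": 0.17, "ay": 0.1, "az": -0.1, "claw": -1}, {"dx": -0.42, "dy": 0.7, "dz": 0.05, "ax": 0.25, "ay": 0.145, "az": -0.15, "claw": -1}, {"dx": -0.54, "dy": 0.88, "dz": 0, "ax": 0.32, "ay": 0.19, "az": -0.19, "claw": -1}, {"dx": -0.6, "dy": 1, "dz": -0.05, "ax": 0.36, "ay": 0.21, "az": -0.215, "claw": -1}, {"dx": -0.6, "dy": 1, "dz": -0.05, "ax": 0.36, "ay": 0.21, "az": -0.215, "claw": -1}])

```text
time_s: 56.05
tcp_pos: [0.4472, -0.0759, 0.2435]
orientation: [0.814, -0.567, 0.102, 0.074]
force: [-0.5, -0.7, 0.1]
opening: 0.0007
```

```bash
python3 - <<'E'
from h import *
s=st(); up=np.array([.4341,-.0289,.0915])
turn(-70,15); print((up-s['tcp_pos'])/.15)
E
```

```text
56.05 [ 0.4472 -0.0759  0.2435] [ 0.8141 -0.5669  0.102   0.0745] F [-0.5367 -0.6505  0.1296] op 0.0006849362270270444 q [ 0.7542  0.3813 -1.1692  2.1866  0.7565  0.9713  2.6112]
turn [-0.004 -0.005 -0.003] deg 0.6391342147275124
[-0.0873  0.3134 -1.0134]
```

Call:
play_rows(rows=[{"dx": -0.03, "dy": 0.1, "dz": -0.2, "ax": 0, "ay": 0, "az": 0, "claw": -1}, {"dx": -0.06, "dy": 0.22, "dz": -0.5, "ax": 0, "ay": 0, "az": 0, "claw": -1}, {"dx": -0.085, "dy": 0.313, "dz": -0.8, "ax": 0, "ay": 0, "az": 0, "claw": -1}, {"dx": -0.087, "dy": 0.313, "dz": -1, "ax": 0, "ay": 0, "az": 0, "claw": -1}, {"dx": -0.087, "dy": 0.313, "dz": -1, "ax": 0, "ay": 0, "az": 0, "claw": -1}])

```text
time_s: 56.68
tcp_pos: [0.4334, -0.0282, 0.0934]
orientation: [0.815, -0.565, 0.103, 0.075]
force: [-0.6, -0.0, 0.4]
opening: 0.0009
```

```bash
python3 - <<'E'
from h import *
s=st(); t=np.array([.4341,-.0289,.0415])
R=Ro.from_quat(s["orientation"]).as_matrix(); print("tip",np.array(s["tcp_pos"])-R[:,2]*.0145)
turn(-70,15); print((t-s['tcp_pos'])/.15)
im=get_image("side"); crop(im["pixels"],290,450,230,380,"s309.png")
E
```

```text
56.67 [ 0.4334 -0.0282  0.0934] [ 0.8152 -0.565   0.1025  0.0755] F [-0.6287 -0.0257  0.352 ] op 0.0008907914494417139 q [ 0.3838  0.6171 -0.9461  2.3753  1.1531  0.8312  2.0223]
tip [ 0.4323 -0.0248  0.1074]
turn [-0.002 -0.006 -0.006] deg 0.7492934804187729
[ 0.0044 -0.0044 -0.3461]
```

View pics/s309.png

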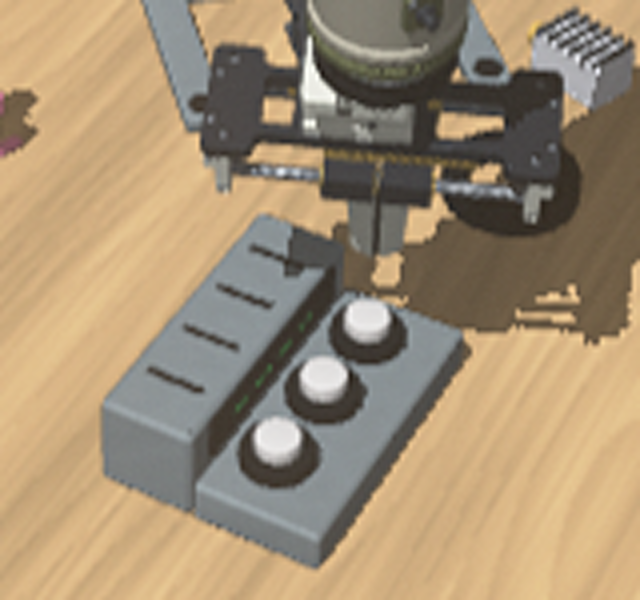

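Call:
play_rows(rows=[{"dx": 0.004, "dy": -0.004, "dz": -0.15, "ax": 0, "ay": 0, "az": 0, "claw": -1}, {"dx": 0.004, "dy": -0.004, "dz": -0.28, "ax": 0, "ay": 0, "az": 0, "claw": -1}, {"dx": 0.004, "dy": -0.004, "dz": -0.345, "ax": 0, "ay": 0, "az": 0, "claw": -1}, {"dx": 0.004, "dy": -0.004, "dz": -0.345, "ax": 0, "ay": 0, "az": 0, "claw": -1}, {"dx": 0.004, "dy": -0.004, "dz": -0.345, "ax": 0, "ay": 0, "az": 0, "claw": -1}, {"dx": 0.004, "dy": -0.004, "dz": -0.345, "ax": 0, "ay": 0, "az": 0, "claw": -1}, {"dx": 0.004, "dy": -0.004, "dz": -0.345, "ax": 0, "ay": 0, "az": 0, "claw": -1}, {"dx": 0.004, "dy": -0.004, "dz": -0.345, "ax": 0, "ay": 0, "az": 0, "claw": -1}])

```text
time_s: 57.72
tcp_pos: [0.4357, -0.0287, 0.0441]
orientation: [0.814, -0.567, 0.104, 0.074]
force: [-0.5, -0.8, -0.4]
opening: 0.0008
```

```bash
python3 - <<'E'
from h import *
s=st()
a=get_image("side")["pixels"]; b=get_image("side"); crop(b["pixels"],280,480,30,310,"s310.png")
W=cloud(b); print(np.abs(a[50:260,340:410].astype(int)-b["pixels"][50:260,340:410]).max())
E
```

```text
57.73 [ 0.4357 -0.0287  0.0441] [ 0.8141 -0.5666  0.1044  0.0736] F [-0.4713 -0.7869 -0.4325] op 0.0007791401475546922 q [ 0.3235  0.7182 -0.8807  2.41    1.3311  0.8178  1.8379]
81
```

View pics/s310.png

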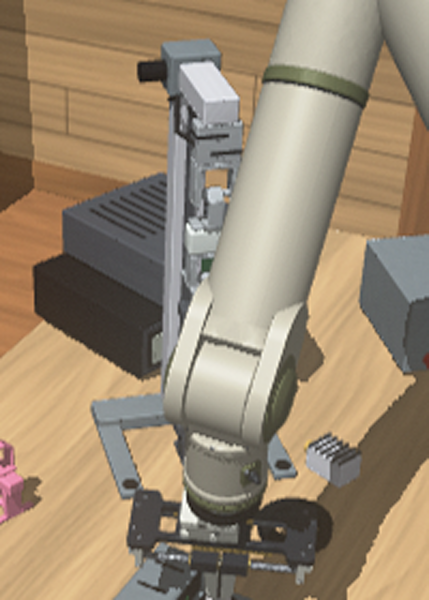

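Call:
play_rows(rows=[{"dx": 0, "dy": 0, "dz": -0.025, "ax": 0, "ay": 0, "az": 0, "claw": -1}, {"dx": 0, "dy": 0, "dz": -0.05, "ax": 0, "ay": 0, "az": 0, "claw": -1}, {"dx": 0, "dy": 0, "dz": -0.055, "ax": 0, "ay": 0, "az": 0, "claw": -1}, {"dx": 0, "dy": 0, "dz": -0.055, "ax": 0, "ay": 0, "az": 0, "claw": -1}])

```text
time_s: 58.32
tcp_pos: [0.4356, -0.0287, 0.0356]
orientation: [0.814, -0.567, 0.104, 0.074]
force: [0.3, 0.9, 3.0]
opening: 0.0002
```

Call:
play_rows(rows=[{"dx": 0, "dy": 0, "dz": -0.008, "ax": 0, "ay": 0, "az": 0, "claw": -1}, {"dx": 0, "dy": 0, "dz": -0.014, "ax": 0, "ay": 0, "az": 0, "claw": -1}, {"dx": 0, "dy": 0, "dz": -0.014, "ax": 0, "ay": 0, "az": 0, "claw": -1}])

```text
time_s: 58.7
tcp_pos: [0.4356, -0.0287, 0.0336]
orientation: [0.814, -0.567, 0.104, 0.074]
force: [0.8, 0.0, 2.9]
opening: 0.0001
```

Call:
play_rows(rows=[{"dx": 0, "dy": 0, "dz": -0.006, "ax": 0, "ay": 0, "az": 0, "claw": -1}, {"dx": 0, "dy": 0, "dz": -0.01, "ax": 0, "ay": 0, "az": 0, "claw": -1}, {"dx": 0, "dy": 0, "dz": -0.01, "ax": 0, "ay": 0, "az": 0, "claw": -1}])

```text
time_s: 59.08
tcp_pos: [0.4357, -0.0287, 0.0324]
orientation: [0.814, -0.566, 0.105, 0.074]
force: [-1.3, 0.2, 10.8]
opening: 0.0003
```

Call:
play_rows(rows=[{"dx": 0, "dy": 0, "dz": 0.05, "ax": 0, "ay": 0, "az": 0, "claw": -1}, {"dx": 0, "dy": 0, "dz": 0.2, "ax": 0, "ay": 0, "az": 0, "claw": -1}, {"dx": 0, "dy": 0, "dz": 0.5, "ax": 0, "ay": 0, "az": 0, "claw": -1}, {"dx": 0, "dy": 0, "dz": 0.9, "ax": 0, "ay": 0, "az": 0, "claw": -1}, {"dx": 0, "dy": 0, "dz": 0.9, "ax": 0, "ay": 0, "az": 0, "claw": -1}])

```text
time_s: 59.7
tcp_pos: [0.437, -0.0283, 0.1705]
orientation: [0.813, -0.567, 0.107, 0.072]
force: [-0.7, -0.5, -1.1]
opening: 0.0006
```

```bash
python3 - <<'E'
from h import *
s=st()
for n in("side","top"):
    b=get_image(n); cv2.imwrite("pics/f_%s.png"%n,b["pixels"])
E
```

```text
59.7 [ 0.437  -0.0283  0.1705] [ 0.8135 -0.5671  0.1068  0.0721] F [-0.7312 -0.5181 -1.0696] op 0.0006205552897373437 q [ 0.4855  0.4637 -1.0237  2.2996  0.9127  0.8682  2.2919]
```

View pics/f_side.png

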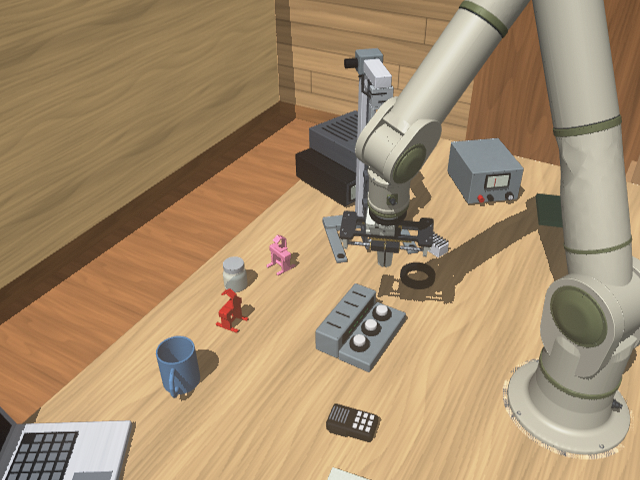

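View pics/f_top.png

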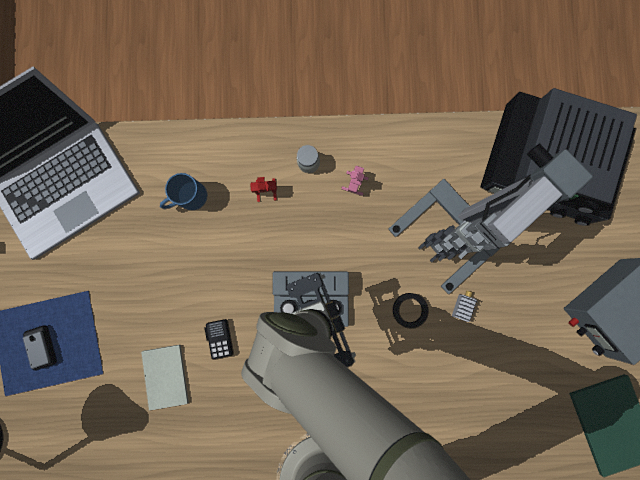

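```bash
python3 - <<'E'
from h import *
b=cv2.imread("pics/f_top.png"); crop(b,385,605,140,300,"f_topc.png")
E
```

```text
(no output)
```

View pics/f_topc.png

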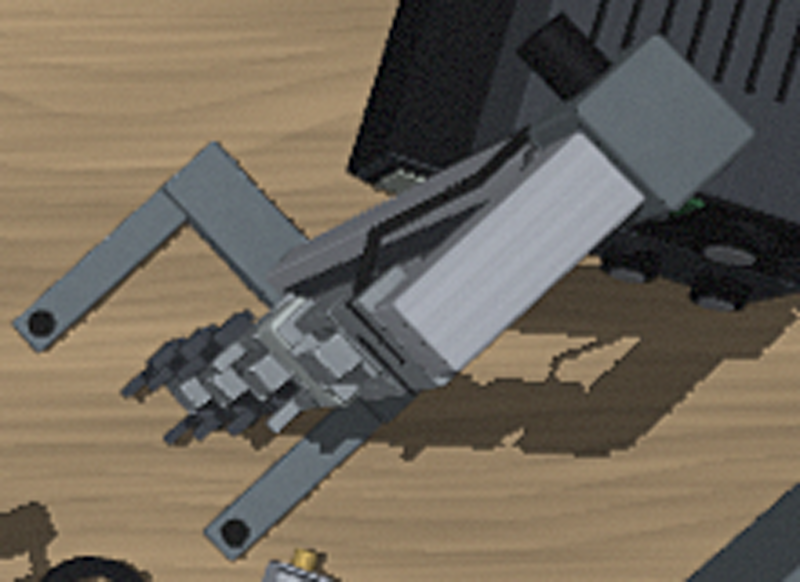

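The top view shows all four pieces hanging in one string, the desk is clear of dark weights, and the arm is clear of everything. Handing the job in.

```bash
python3 - <<'E'
from workcell import *
print(sign_off())
E
```

```text
the job is handed in; nothing more can be done
None
```

The job is handed in at about 60 s of the 210 s. I pressed ON, hung the insulator, and pressed ZERO while it hung alone. Then I hung all three dark weights below it in one string and pressed HOLD.

- **Last checks:** The top view and the earlier wrist and side views show one string of insulator and three weights hanging. No dark weights are left on the desk. The pink and red look-alikes and the other things look undisturbed, and the gripper is clear of everything.
- **ON press was hard:** The wrist force peaked at about 41 N. That is under the 120 N wrist limit but near the 40 N pressing limit. ZERO reached 5.3 N and HOLD 10.8 N, both past the 4 N full-travel force.
- **Fingertip mismatch:** The fingertips turned out to be about 15 mm behind the reported TCP, not 14 mm ahead as stated. I worked with the measured value.
- **Not confirmed:** The display shows only green segments in the images, so I could not read the held value. Just before HOLD, two side frames of the stand area differed in places, and I did not check whether that was noise or a slight swing of the string.

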